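# Clamp lens barrels in V rests and photograph them with a two-stage release

## Robot

A 6-joint arm with a two-finger parallel gripper is mounted at the origin on the work surface. World frame = base frame: x ahead of the robot, y to its left, z up, the work surface at z = 0. Lengths are in m, angles in rad, forces in N, time in s.
With the tool pointing down it reaches from about 0.35 to 0.775 m from the base axis. Payload 5.5 kg.
Tool frame: the origin (TCP) lies on the mounting face of the last link; the fingertips stand 173 mm ahead of it and the grasp point (between the pads) lies 155 mm ahead of it; z points along the fingers, y is the direction in which the jaws open and shut (so a half turn about z gives the same grasp; the last joint's range is limited). The gripper opens to 85 mm and grips with 20 to 120 N. Pads are 22 mm wide; open, the fingers measure 114 mm over their backs; the gripper's body (76 mm by 85 mm) begins 54 mm behind the grasp point. The pads swing forward as they close: fully open they stand 13 mm farther back than shut.
Start: joints at [1.114, 0.313, 0.046, 1.304, 0, 1.431], TCP at [0.179, 0.546, 0.405] pointing down, gripper open.
Joint ranges: [-2.76, 2.76], [-0.86, 1.69], [-1.03, 1.26], [-2.2, 2.34], [-1.47, 1.5], [-3.14, 3.14]. Speed limits (rad/s): [2.57, 2.57, 3.14, 3.14, 3.14, 3.14].

## Interface

Orientations are given as a unit quaternion [w, x, y, z].
In Python, from workcell import get_state, eyes, env gives the robot as it stands. The module is installed in compiled form; this text tells all that it offers.
- The arm moves only by the tool carry_out, never from a script. Its argument "motion" is a list of rows, each an object of numbers: "jaw": the opening, from -1 (shut) to 1 (fully open); "tx", "ty", "tz": the shift along the tool's x, y, z in cm; "wx", "wy", "wz": the turn, a rotation vector about the tool's x, y, z in degrees. In form: [{"jaw": .., "tx": .., "ty": .., "tz": .., "wx": .., "wy": .., "wz": ..}, ...]. A call has 1 to 20 rows; each row shifts and turns the commanded pose from where the row before left it, along the tool's axes as they then stand; what a row does not reach is not made up. A row lasts 1/8 s, in which the tool goes at most 62.5 mm and 10.7 degrees, less where a joint would pass 70% of its speed; a pose out of reach is approached as far as the arm can. A call with a gripper value outside its range is refused whole. The fingers move at their own pace and stop on an object; "force" is the grip in N (left out, the last holds). Time passes only in rows, so rows that do not move let the fingers close. It gives the time, the measured TCP pose, the force and the opening at its end, in the units of the state.
- get_state(): the state, without advancing time (a new reading comes with each control period).
- eyes.read_camera(name): name is "scene" or "top" or "wrist"; returns the picture (480x640x3 uint8, blue, green, red); there is no depth.
- eyes.calibration(name): a dict with "K" (3x3 intrinsics, pixels), "camera_from_world" (4x4, takes a point from world to camera coordinates). Camera axes: x right, y up, looking along -z (the intrinsics and any distortion apply to the point x, -y, -z); pixel columns grow to the right and rows downward; lengths in m; the calibration is good to about 2 mm. A picture is of the moment at which its call begins: read the wrist's pose just before it. calibration takes no time and is no camera call; for the wrist camera it gives the pose at the moment of the call.
- env.hand_in(): hands the job in, once; it reports no verdict.
The state is a dict: "clock": time; "joint_pos": joint angles; "qvel": joint speeds; "tau": joint torques, N m; "tcp_pos": TCP position; "orientation": TCP orientation; "wrist_force": force on the tool from outside, world axes, zero at the start; "ft_torque": the same for the moment, N m; "finger_gap": finger opening in m.
Only numpy, scipy, OpenCV 4.12 (cv2) and the standard library are available. Lean on these libraries where they do the work, as an engineer would, in place of code of your own. Each camera call takes 0.05 s, during which the arm holds its last target.

## Task

Lay every lens barrel from the tray in the V rests of the fixture, one centred in each rest used, and when all are in swing the strap over so that it lies on them. Then press the orange release key to its first click, hold it there for about a second while the camera focuses, and press it fully down for the picture, never firing with the strap off the barrels; finally let go of the key, swing the strap back and lay all the barrels flat in the tray again, side by side. Leave the bottle, slide box and jar where they are.

Things in the scene. Friction and masses are not known exactly. Their poses are not given: they have to be found in the camera images.
- barrel0_mid (a point): centre of a lens barrel, black with bright aluminium collars: a cylinder 42 mm in diameter with an eight-sided anti-roll collar (42 mm across flats, 12 mm wide) at each end, 108 mm long in all, about 0.28 kg, lying down; its own y axis runs along it; either end may point either way. Two or three of the three barrels are present; None if this one is absent
- barrel1_mid (a point): centre of a lens barrel, bright aluminium with black collars: a cylinder 42 mm in diameter with an eight-sided anti-roll collar (42 mm across flats, 12 mm wide) at each end, 108 mm long in all, about 0.28 kg, lying down; its own y axis runs along it; either end may point either way. Two or three of the three barrels are present; None if this one is absent
- barrel2_mid (a point): centre of a lens barrel, brass-coloured with dark steel collars: a cylinder 42 mm in diameter with an eight-sided anti-roll collar (42 mm across flats, 12 mm wide) at each end, 108 mm long in all, about 0.28 kg, lying down; its own y axis runs along it; either end may point either way. Two or three of the three barrels are present; None if this one is absent
- rest0 (a point): right V rest (seen from the robot): where a seated barrel's centre lies, 66 mm above the bench; axes as the fixture's. A pair of 90-degree Vs, 14 mm thick, centred 32 mm either side along y: 50 mm free between them for fingers, down to 15 mm above the bench. V tops: 73 mm above the bench, 37 mm either side in x. A barrel laid within 25 mm in x slides to the centre. Rests are 130 mm apart
- rest1 (a point): middle V rest (seen from the robot): where a seated barrel's centre lies, 66 mm above the bench; axes as the fixture's. A pair of 90-degree Vs, 14 mm thick, centred 32 mm either side along y: 50 mm free between them for fingers, down to 15 mm above the bench. V tops: 73 mm above the bench, 37 mm either side in x. A barrel laid within 25 mm in x slides to the centre. Rests are 130 mm apart
- rest2 (a point): left V rest (seen from the robot): where a seated barrel's centre lies, 66 mm above the bench; axes as the fixture's. A pair of 90-degree Vs, 14 mm thick, centred 32 mm either side along y: 50 mm free between them for fingers, down to 15 mm above the bench. V tops: 73 mm above the bench, 37 mm either side in x. A barrel laid within 25 mm in x slides to the centre. Rests are 130 mm apart
- fixture: fixed holding fixture, aluminium base plate 170 x 430 x 12 mm, origin at the plate's centre on the bench; its x axis points away from the robot to a cream camera mounted at its far side (230 to 360 mm from the origin, up to 210 mm high), its y axis runs along the three rests. Turned up to 0.12 rad
- strap (a joint): angle (rad) of the clamp strap: teal bar 12 mm thick along the fixture's y over all three rests, on two 60 mm arms hinged beyond the rests. 0: level, lying on seated barrels; 1.57: upright; 2.15: leaning fully back on its stop, towards the camera. Let go below about 0.6 it falls shut; beyond about 1.6 it stays where left. Takes under 5 N at the knob
- strap_hinge (a point): point on the strap's hinge axis (which is parallel to the fixture's y), level with the knob along y; 60 mm beyond the rests in the fixture's x and 93 mm above the bench
- knob (a point): centre of the strap's black ball knob, 24 mm across, on a thin stem 45 mm beyond the bar, between the middle and left rests. It is at strap_hinge + 105 mm x (-cos(strap) along the fixture's x, sin(strap) up). Pinched from above, fingers closing along the fixture's y, the ball turns between them while the hand stays upright and follows the arc
- key_top (a point): centre of the top of the orange two-stage release key, a round cap 36 mm across, on a fixed black and cream box 110 x 90 x 36 mm; released its top is 54 mm above the bench. It is pushed straight down and springs back
- key_first (a joint): first-stage travel of the key (m): 0 released, 0.006 at the first click; takes 1.5 N to start and 3.5 N to reach the click
- key_second (a joint): second-stage travel of the key (m), in addition to the first: stays 0 until pushed with about 9 N, 0.006 fully down at about 12 N. So at the first click the key top is 6 mm down and stays there between 3.5 and 9 N; fully pressed it is 12 mm down
- tray_floor (a point): centre of the blue-lined floor of the fixed transport tray, 370 x 200 mm outside, floor 4 mm above the bench, rim 8 mm wide and 14 mm high; x is its long side (away from the robot), y its short side. Barrels start in it lying roughly along y and are returned to it
- cleaner: small closed cleaner bottle, 40 mm across, 100 mm tall, standing right of the fixture beyond the release box; bystander, leave it alone; origin at the centre of its underside
- slide_box: wooden slide box 80 x 110 x 30 mm high lying between the robot and the fixture; bystander, leave it alone; origin at the centre of its underside
- swab_jar: glass jar, 56 mm across, 70 mm tall, standing left of the camera; bystander, leave it alone; origin at the centre of its underside
There are look-alikes about, which are no part of the job. What is shaped like the part that bears key_top but green is not meant. What is shaped like the part that bears barrel1_mid but purple is not meant.

How it is judged:
By the outcome, as a careful person would: the job done as asked, in the order asked, and still so for the second after the job is handed in, with the robot touching nothing.
Of barrel0, barrel1, barrel2 only 2 to 3 are there at a start; the rules pass over those that are not, and their reading is None.
At some moment in a run one of barrel0, barrel1, barrel2 may be knocked a few centimetres aside while the robot is not near it.
Once in a run the grip may slacken for a moment while it holds something.
It also fails if it takes over 210 s, if anything falls off the work surface, if the arm or the gripper's body presses on something with over 40 N, if the wrist force passes 120 N, or if a joint passes its speed limit or range.

## Working session

There is one attempt and no reset: what is moved stays moved. The work goes in short steps, Python scripts to look and compute and a tool call to move; the robot and the scene stay as the last step left them, time stands still between calls to the robot, and variables do not carry over. Pictures are saved under pics/ and viewed, and the job is handed in when it is done.

Besides the shell and the picture viewer there is one more tool, called after "Emit:" as name(argument=value, ...) on one line, values as JSON. carry_out: Moves the arm, as the interface text tells. Its arguments: {"type":"object","properties":{"motion":{"type":"array"},"force":{"type":"number"}},"required":["motion"]}

```bash
mkdir -p pics; ls; python3 - <<'E'
from workcell import get_state, eyes, env
import cv2,numpy as np
s=get_state();print({k:np.round(v,3) for k,v in s.items()})
for n in ["scene","top","wrist"]:
    im=eyes.read_camera(n);cv2.imwrite(f"pics/{n}0.png",im)
    c=eyes.calibration(n);print(n,c.keys(),np.round(c["K"],1),np.round(c["camera_from_world"],3))
E
```

```text
pics
{'clock': np.float64(0.0), 'joint_pos': array([1.114, 0.314, 0.045, 1.304, 0.   , 1.431]), 'qvel': array([ 0.002, -0.001,  0.   ,  0.001,  0.001, -0.   ]), 'tau': array([ 1.0000e-03, -4.8063e+01,  2.9853e+01,  1.9000e-02,  0.0000e+00,
       -0.0000e+00]), 'tcp_pos': array([0.179, 0.546, 0.404]), 'orientation': array([-0.   ,  0.158,  0.987, -0.001]), 'wrist_force': array([-0.623, -0.439, -0.073]), 'ft_torque': array([ 0.029,  0.014, -0.002]), 'finger_gap': np.float64(0.086)}
scene dict_keys(['K', 'camera_from_world']) [[469.    0.  318.4]
 [  0.  469.  244.3]
 [  0.    0.    1. ]] [[-0.2    0.98   0.014  0.176]
 [-0.736 -0.159  0.658  0.336]
 [ 0.647  0.121  0.753 -1.592]
 [ 0.     0.     0.     1.   ]]
top dict_keys(['K', 'camera_from_world']) [[578.    0.  316.4]
 [  0.  578.  234.9]
 [  0.    0.    1. ]] [[ 0.024 -1.     0.014 -0.096]
 [ 0.997  0.025  0.068 -0.552]
 [-0.068  0.012  0.998 -1.7  ]
 [ 0.     0.     0.     1.   ]]
wrist dict_keys(['K', 'camera_from_world']) [[374.5   0.  322.1]
 [  0.  374.5 239.2]
 [  0.    0.    1. ]] [[ 0.312  0.95  -0.001 -0.574]
 [-0.917  0.3   -0.264  0.034]
 [-0.25   0.083  0.965 -0.378]
 [ 0.     0.     0.     1.   ]]
```

View pics/top0.png

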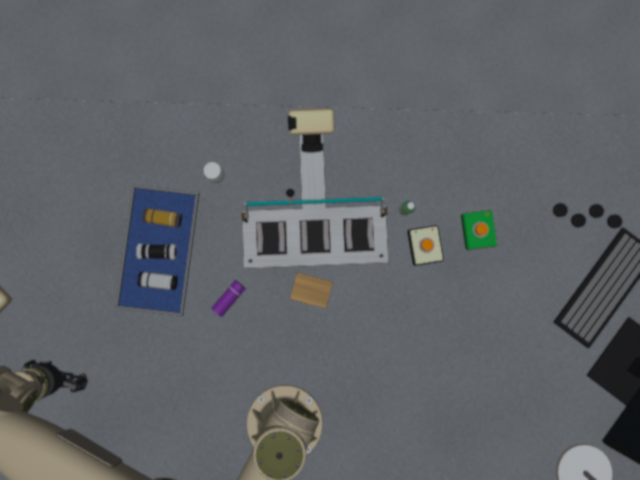

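View pics/scene0.png

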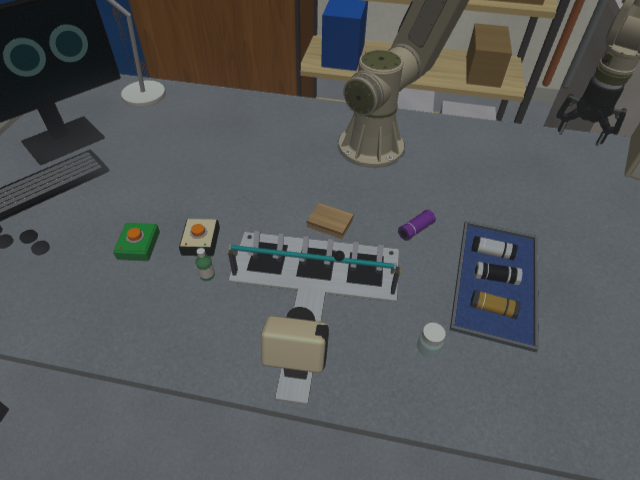

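View pics/wrist0.png

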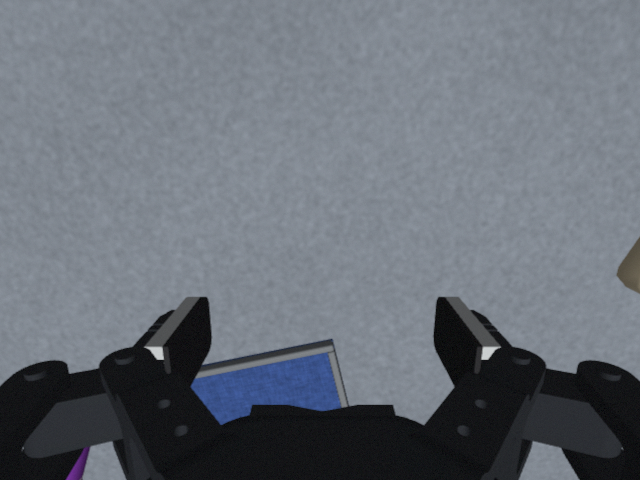

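```bash
cat > h.py <<'E'
from workcell import get_state, eyes, env
import cv2,numpy as np
def ray(c,uv):
    K=c["K"];T=c["camera_from_world"];R=T[:3,:3];t=T[:3,3]
    d=np.linalg.inv(K)@np.array([uv[0],uv[1],1.]);d=R.T@np.array([d[0],-d[1],-d[2]])
    return -R.T@t,d
def onz(c,uv,z):
    o,d=ray(c,uv);return o+d*(z-o[2])/d[2]
def proj(c,p):
    q=c["camera_from_world"][:3,:3]@np.asarray(p)+c["camera_from_world"][:3,3]
    v=c["K"]@np.array([q[0],-q[1],-q[2]]);return v[:2]/v[2]
def two(c1,u1,c2,u2):
    o1,d1=ray(c1,u1);o2,d2=ray(c2,u2)
    d1/=np.linalg.norm(d1);d2/=np.linalg.norm(d2)
    s=np.linalg.lstsq(np.c_[d1,-d2],o2-o1,rcond=None)[0]
    a=o1+s[0]*d1;b=o2+s[1]*d2;return (a+b)/2,np.linalg.norm(a-b)
def crop(im,x0,y0,x1,y1,f,name):
    cv2.imwrite(name,cv2.resize(im[y0:y1,x0:x1],None,fx=f,fy=f,interpolation=cv2.INTER_CUBIC))
def tool():
    s=get_state();w,x,y,z=s["orientation"]
    from scipy.spatial.transform import Rotation as Ro
    R=Ro.from_quat([x,y,z,w]).as_matrix();return np.array(s["tcp_pos"]),R
E
python3 - <<'E'
from h import *
im=cv2.imread('pics/top0.png')
crop(im,110,170,250,330,4,'pics/c1.png');crop(im,235,165,395,285,5,'pics/c2.png');crop(im,390,190,510,280,6,'pics/c3.png')
im=cv2.imread('pics/scene0.png')
crop(im,220,220,420,310,4,'pics/c4.png')
E
```

```text
(no output)
```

View pics/c1.png

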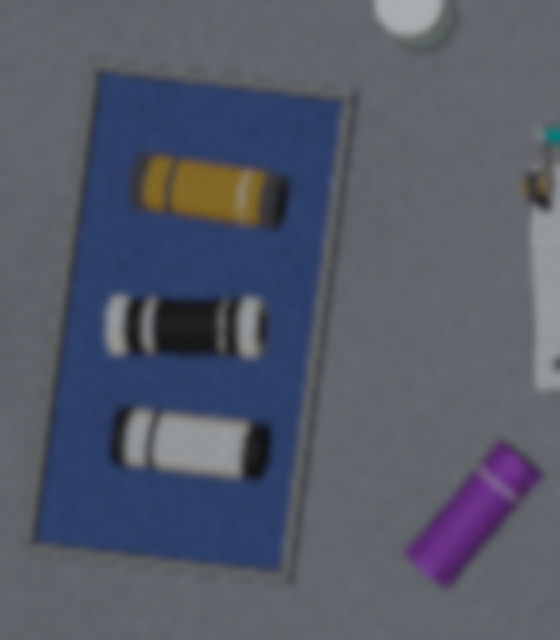

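View pics/c2.png

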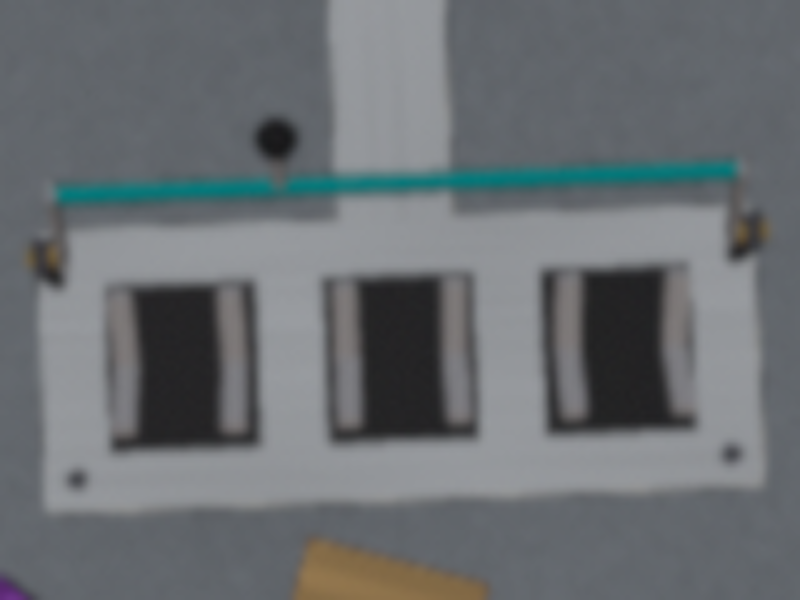

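View pics/c3.png

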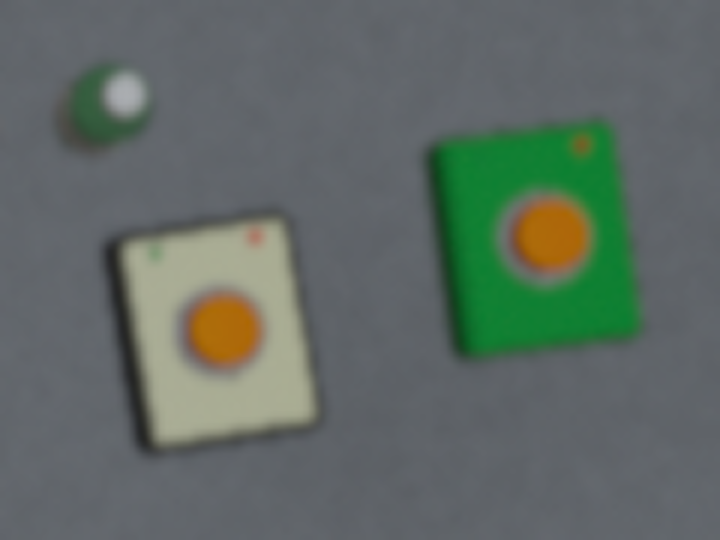

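View pics/c4.png

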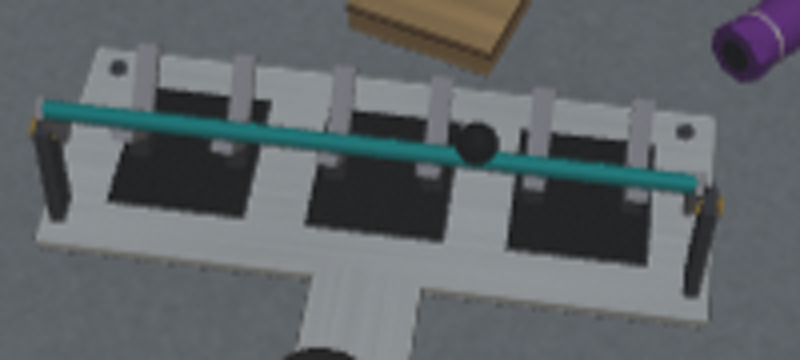

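The keys in the top view are the cream and black box at (426,245) and the green box at (480,229). The key on the cream box fits the description. The barrel1 candidates are the aluminium one at (158,282) and the purple one at (228,298); the aluminium one in the tray fits. The tray also holds brass at (163,217) and black at (156,252), so all three barrels are present. The strap is leaning back.

```bash
cat >> h.py <<'E'
def barrels_top(im,c,z=0.025):
    pass
E
python3 - <<'E'
from h import *
im=cv2.imread('pics/top0.png');c=eyes.calibration("top");cs=eyes.calibration("scene")
hsv=cv2.cvtColor(im,cv2.COLOR_BGR2HSV)
blue=cv2.inRange(hsv,(105,100,60),(125,255,255))
cs_=max(cv2.findContours(blue,0,2)[0],key=cv2.contourArea)
r=cv2.minAreaRect(cs_);print('tray px',r)
bp=cv2.boxPoints(r);W=[onz(c,p,0.006)[:2] for p in bp];print('tray corners',np.round(W,3),'mid',np.round(np.mean(W,0),4))
hull=np.zeros_like(blue);cv2.drawContours(hull,[cv2.convexHull(cs_)],-1,255,-1)
inn=cv2.bitwise_and(cv2.erode(hull,np.ones((5,5))),cv2.bitwise_not(cv2.dilate(blue,np.ones((1,1)))))
for k in cv2.findContours(inn,0,2)[0]:
    if cv2.contourArea(k)>150:
        r=cv2.minAreaRect(k);b=cv2.boxPoints(r);w=np.array([onz(c,p,0.025)[:2] for p in b])
        e=[w[1]-w[0],w[2]-w[1]];L=[np.linalg.norm(v) for v in e];a=e[int(np.argmax(L))]
        ctr=onz(c,r[0],0.025)
        print('barrel px',np.round(r[0],1),np.round(ctr,4),'LW',np.round(L,3),'axis deg from y',np.round(np.degrees(np.arctan2(-a[0],a[1]))%180,1))
# key
o=cv2.inRange(hsv,(8,150,120),(20,255,255))
for k in cv2.findContours(o,0,2)[0]:
    if cv2.contourArea(k)>80:
        m=cv2.moments(k);u=(m['m10']/m['m00'],m['m01']/m['m00']);print('orange',np.round(u,1),cv2.contourArea(k),np.round(onz(c,u,0.054),4))
# plate corners from crop (5x)
f=lambda x,y:(235+x/5-.4,165+y/5-.4)
for n,p,z in [('FL screw',(77,480),.012),('FR screw',(731,454),.012),('corner FL',(45,512),.006),('corner FR',(766,486),.006)]:
    print(n,np.round(onz(c,f(*p),z),4))
V=[(123,362),(235,360),(347,353),(458,351),(572,347),(678,342)]
for v in V: print('V',np.round(onz(c,f(*v),.055),4))
g=lambda x,y:(220+x/4-.4,220+y/4-.4)
print('knob',two(c,f(275,139),cs,g(476,143)))
print('barR',two(c,f(738,171),cs,g(43,109)));print('barL',two(c,f(57,194),cs,g(694,184)))
E
```

```text
tray px ((156.5502166748047, 249.87335205078125), (60.927467346191406, 118.4186782836914), 7.594644546508789)
tray corners [[0.334 0.498]
 [0.685 0.468]
 [0.666 0.287]
 [0.315 0.319]] mid [0.4999 0.3932]
barrel px [157.2 280.6] [0.4079 0.3826 0.025 ] LW [0.048 0.115] axis deg from y 174.7
barrel px [155.5 251. ] [0.4946 0.3913 0.025 ] LW [0.121 0.047] axis deg from y 1.4
barrel px [161.4 217.3] [0.5947 0.3783 0.025 ] LW [0.048 0.116] axis deg from y 173.3
orange [481.4 228.9] 88.0 [ 0.5822 -0.5641  0.054 ]
FL screw [0.4735 0.1136 0.012 ]
FR screw [ 0.4987 -0.2757  0.012 ]
corner FL [0.4541 0.1326 0.006 ]
corner FR [ 0.4803 -0.2977  0.006 ]
V [0.5419 0.0847 0.055 ]
V [0.5447 0.0197 0.055 ]
V [ 0.5504 -0.0454  0.055 ]
V [ 0.5532 -0.11    0.055 ]
V [ 0.5573 -0.1764  0.055 ]
V [ 0.5618 -0.2383  0.055 ]
knob (array([ 0.65635334, -0.00427186,  0.18554205]), np.float64(0.0009486755591972035))
barR (array([ 0.65081335, -0.25966753,  0.1453078 ]), np.float64(0.0013268366455594757))
barL (array([0.62806226, 0.11712728, 0.14694206]), np.float64(0.002207172579887911))
```

```bash
python3 - <<'E'
from h import *
im=cv2.imread('pics/top0.png');c=eyes.calibration("top");cw=eyes.calibration("wrist")
hsv=cv2.cvtColor(im,cv2.COLOR_BGR2HSV)
print(hsv[245,426],hsv[229,481])
o=cv2.inRange(hsv,(8,200,120),(20,255,255));o[:, :395]=0
for k in cv2.findContours(o,0,2)[0]:
    r=cv2.minEnclosingCircle(k);print(r,np.round(onz(c,r[0],.054),4))
    m=cv2.moments(k)
    if m['m00']: print(m['m10']/m['m00'],m['m01']/m['m00'])
p,R=tool()
C=cw["camera_from_world"];o=-C[:3,:3].T@C[:3,3]
print('cam in tool',np.round(R.T@(o-p),3),'view dir in tool',np.round(R.T@(-C[2,:3]),3), 'img right in tool',np.round(R.T@C[0,:3],3))
print('grasp px',proj(cw,p+R@[0,0,.155]))
E
```

```text
[ 18 240 173] [ 17 240 173]
((426.72222900390625, 244.5), 4.954827785491943) [ 0.5324 -0.4042  0.054 ]
426.69487179487174 244.56153846153848
((481.1499938964844, 229.0), 5.246294975280762) [ 0.5819 -0.5634  0.054 ]
481.19117647058823 228.88480392156862
cam in tool [ 0.067 -0.001  0.031] view dir in tool [-0.264  0.     0.964] img right in tool [ 0.  1. -0.]
grasp px [323.49068775 326.05223488]
```

Emit:
carry_out(motion=[{"jaw": 1, "wz": 9.4}, {"jaw": 1, "wz": 9.4}, {"jaw": 1, "wz": 9.4}, {"jaw": 1, "wz": 9.4}, {"jaw": 1, "wz": 9.4}, {"jaw": 1, "wz": 9.4}, {"jaw": 1, "wz": 9.4}, {"jaw": 1, "wz": 9.4}, {"jaw": 1, "ty": 4, "tx": -1.5}, {"jaw": 1, "ty": 4, "tx": -1.5}, {"jaw": 1, "ty": 4, "tx": -1.5}, {"jaw": 1, "ty": 4, "tx": -1.5}, {"jaw": 1, "ty": 4, "tx": -1.5}, {"jaw": 1, "ty": 4, "tx": -1.5}, {"jaw": 1, "ty": 4, "tx": -1.5}, {"jaw": 1, "ty": 4, "tx": -1.5}, {"jaw": 1}, {"jaw": 1}], force=50)

```text
invalid input at $.motion[0]: expected keys jaw, tx, ty, tz, wx, wy, wz
```

```bash
cat >> h.py <<'E'
def status():
    s=get_state();p,R=tool()
    print('t',round(float(s['clock']),2),'tcp',np.round(p,4),'phi',round(float(np.degrees(np.arctan2(R[1,1],R[0,1]))),2),'z',np.round(R[:,2],3),'F',np.round(s['wrist_force'],1),'gap',round(float(s['finger_gap']),4),'j',np.round(s['joint_pos'],2))
def goto(xy,z,phi):
    """needed: tool-frame shift in cm (after turn) and wz deg"""
    p,R=tool();ph=np.degrees(np.arctan2(R[1,1],R[0,1]))
    f=np.radians(phi);X=np.array([-np.sin(f),np.cos(f)]);Y=np.array([np.cos(f),np.sin(f)])
    d=np.array(xy)-p[:2]
    w=(ph-phi+90)%180-90
    print(f'goto: wz {w:.1f} then tx {100*d@X:.2f} ty {100*d@Y:.2f} tz {100*(p[2]-z):.2f}')
E
python3 - <<'E'
from h import *
status();c=eyes.calibration('wrist');im=eyes.read_camera('wrist');cv2.imwrite('pics/w1.png',im)
E
```

```text
t 0.15 tcp [0.1791 0.5463 0.404 ] phi 71.85 z [-0.001 -0.001 -1.   ] F [-0.3 -0.4 -0.3] gap 0.0853 j [1.11 0.31 0.05 1.3  0.   1.43]
```

View pics/w1.png

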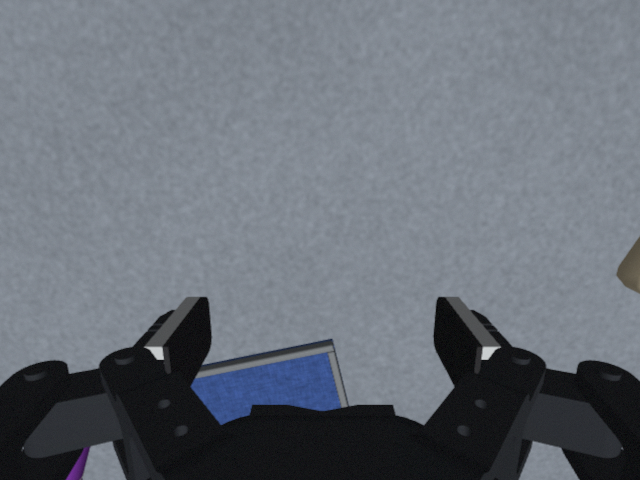

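Emit:
carry_out(motion=[{"jaw": 1, "tx": 0, "ty": 0, "tz": 0, "wx": 0, "wy": 0, "wz": 9.4}, {"jaw": 1, "tx": 0, "ty": 0, "tz": 0, "wx": 0, "wy": 0, "wz": 9.4}, {"jaw": 1, "tx": 0, "ty": 0, "tz": 0, "wx": 0, "wy": 0, "wz": 9.4}, {"jaw": 1, "tx": 0, "ty": 0, "tz": 0, "wx": 0, "wy": 0, "wz": 9.4}, {"jaw": 1, "tx": 0, "ty": 0, "tz": 0, "wx": 0, "wy": 0, "wz": 9.4}, {"jaw": 1, "tx": 0, "ty": 0, "tz": 0, "wx": 0, "wy": 0, "wz": 9.4}, {"jaw": 1, "tx": 0, "ty": 0, "tz": 0, "wx": 0, "wy": 0, "wz": 9.4}, {"jaw": 1, "tx": 0, "ty": 0, "tz": 0, "wx": 0, "wy": 0, "wz": 9.4}, {"jaw": 1, "tx": -1.7, "ty": 4, "tz": 0, "wx": 0, "wy": 0, "wz": 0}, {"jaw": 1, "tx": -1.7, "ty": 4, "tz": 0, "wx": 0, "wy": 0, "wz": 0}, {"jaw": 1, "tx": -1.7, "ty": 4, "tz": 0, "wx": 0, "wy": 0, "wz": 0}, {"jaw": 1, "tx": -1.7, "ty": 4, "tz": 0, "wx": 0, "wy": 0, "wz": 0}, {"jaw": 1, "tx": -1.7, "ty": 4, "tz": 0, "wx": 0, "wy": 0, "wz": 0}, {"jaw": 1, "tx": -1.7, "ty": 4, "tz": 0, "wx": 0, "wy": 0, "wz": 0}, {"jaw": 1, "tx": -1.7, "ty": 4, "tz": 0, "wx": 0, "wy": 0, "wz": 0}, {"jaw": 1, "tx": -1.7, "ty": 4, "tz": 0, "wx": 0, "wy": 0, "wz": 0}, {"jaw": 1, "tx": 0, "ty": 0, "tz": 0, "wx": 0, "wy": 0, "wz": 0}, {"jaw": 1, "tx": 0, "ty": 0, "tz": 0, "wx": 0, "wy": 0, "wz": 0}], force=50)

```text
clock: 2.45
tcp_pos: [0.4904, 0.3919, 0.4043]
orientation: [-0.0, 0.728, 0.686, -0.001]
wrist_force: [-0.4, 0.6, 0.1]
finger_gap: 0.0855
```

```bash
python3 - <<'E'
from h import *
status();im=eyes.read_camera('wrist');cv2.imwrite('pics/w2.png',im)
E
```

```text
t 2.45 tcp [0.4904 0.3919 0.4043] phi -3.38 z [-0.001 -0.    -1.   ] F [-0.4  0.6  0.1] gap 0.0855 j [0.55 0.42 0.2  1.35 0.   2.18]
```

View pics/w2.png

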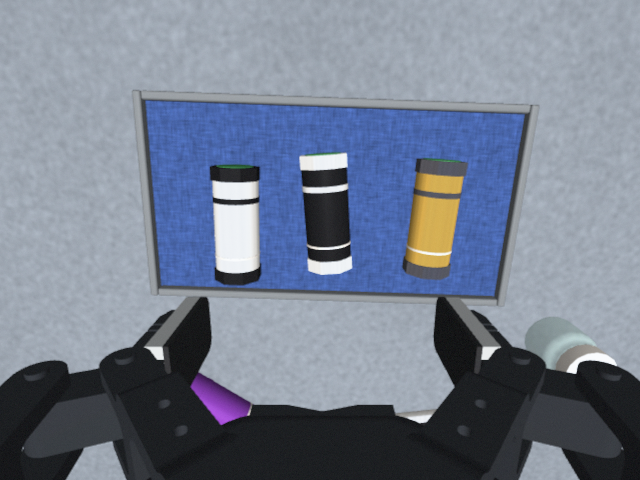

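The wrist picture shows the tray with aluminium at about (236,224), black at (326,213) and brass at (435,218), with all three lying along y.

```bash
python3 - <<'E'
from h import *
im=cv2.imread('pics/w2.png')
crop(im,190,140,490,290,2.6,'pics/c5.png')
E
```

```text
(no output)
```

View pics/c5.png

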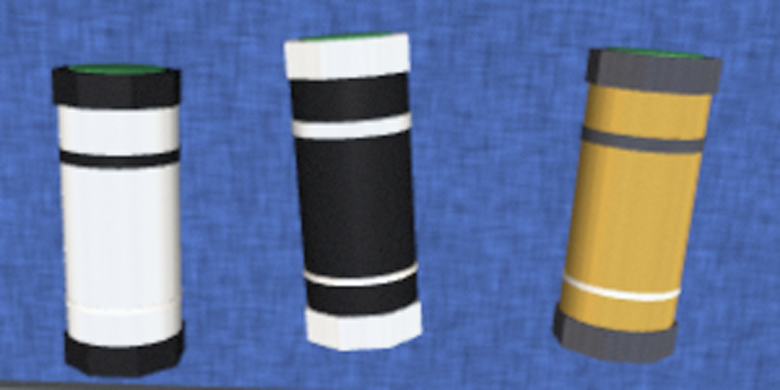

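```bash
python3 - <<'E'
from h import *
c=eyes.calibration('wrist')
f=lambda x,y:(190+x/2.6-.3,140+y/2.6-.3)
for n,a,b in [('alu',(118,73),(125,374)),('black',(347,42),(364,347)),('brass',(653,55),(614,358))]:
    A=onz(c,f(*a),.046);B=onz(c,f(*b),.046);d=A-B
    print(n,np.round((A+B)/2,4),'L',np.linalg.norm(d).round(4),'phi',np.degrees(np.arctan2(-d[0],d[1])).round(1))
    goto(((A+B)/2)[:2],.18,np.degrees(np.arctan2(-d[0],d[1])))
for u in [(148,99),(526,113),(499,298),(158,290)]: print(np.round(onz(c,u,.006),4))
E
```

```text
alu [0.4119 0.3837 0.046 ] L 0.1069 phi -5.5
goto: wz 2.2 then tx -1.60 ty -7.68 tz 22.45
black [0.4933 0.3892 0.046 ] L 0.1066 phi -0.0
goto: wz -3.3 then tx -0.31 ty 0.34 tz 22.45
brass [0.5881 0.3795 0.046 ] L 0.1066 phi -6.0
goto: wz 2.7 then tx -0.24 ty 9.89 tz 22.45
[0.3349 0.501  0.006 ]
[0.6838 0.4685 0.006 ]
[0.6712 0.2825 0.006 ]
[0.3112 0.3124 0.006 ]
```

Emit:
carry_out(motion=[{"jaw": 1, "tx": -0.3, "ty": 0.3, "tz": 4, "wx": 0, "wy": 0, "wz": -3.3}, {"jaw": 1, "tx": 0, "ty": 0, "tz": 5, "wx": 0, "wy": 0, "wz": 0}, {"jaw": 1, "tx": 0, "ty": 0, "tz": 5, "wx": 0, "wy": 0, "wz": 0}, {"jaw": 1, "tx": 0, "ty": 0, "tz": 4, "wx": 0, "wy": 0, "wz": 0}, {"jaw": 1, "tx": 0, "ty": 0, "tz": 3, "wx": 0, "wy": 0, "wz": 0}, {"jaw": 1, "tx": 0, "ty": 0, "tz": 1.5, "wx": 0, "wy": 0, "wz": 0}, {"jaw": 1, "tx": 0, "ty": 0, "tz": 0, "wx": 0, "wy": 0, "wz": 0}, {"jaw": -1, "tx": 0, "ty": 0, "tz": 0, "wx": 0, "wy": 0, "wz": 0}, {"jaw": -1, "tx": 0, "ty": 0, "tz": 0, "wx": 0, "wy": 0, "wz": 0}, {"jaw": -1, "tx": 0, "ty": 0, "tz": 0, "wx": 0, "wy": 0, "wz": 0}, {"jaw": -1, "tx": 0, "ty": 0, "tz": 0, "wx": 0, "wy": 0, "wz": 0}, {"jaw": -1, "tx": 0, "ty": 0, "tz": 0, "wx": 0, "wy": 0, "wz": 0}], force=60)

```text
clock: 4.0
tcp_pos: [0.4941, 0.3891, 0.1814]
orientation: [0.0, 0.707, 0.707, 0.001]
wrist_force: [-1.0, 0.4, 7.0]
finger_gap: 0.0403
```

```bash
python3 - <<'E'
from h import *
status();im=eyes.read_camera('wrist');cv2.imwrite('pics/w3.png',im)
E
```

```text
t 4.0 tcp [0.4941 0.3891 0.1814] phi -0.05 z [ 0.002  0.002 -1.   ] F [-1.   0.4  7. ] gap 0.0403 j [ 0.54  0.56 -0.15  0.86  0.    2.11]
```

View pics/w3.png

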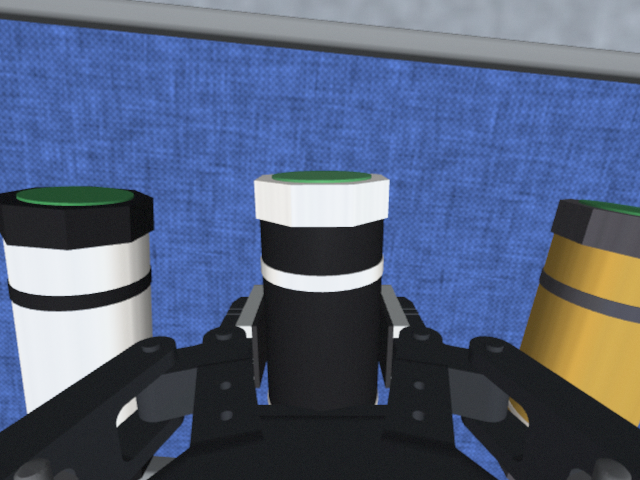

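```bash
python3 - <<'E'
from h import *
goto((.560,-.2072),.35,3.55)
E
```

```text
goto: wz -3.6 then tx -59.92 ty 2.89 tz -16.86
```

Emit:
carry_out(motion=[{"jaw": -1, "tx": 0, "ty": 0, "tz": -3, "wx": 0, "wy": 0, "wz": 0}, {"jaw": -1, "tx": 0, "ty": 0, "tz": -5, "wx": 0, "wy": 0, "wz": -3.6}, {"jaw": -1, "tx": -2, "ty": 0.2, "tz": -4.9, "wx": 0, "wy": 0, "wz": 0}, {"jaw": -1, "tx": -4, "ty": 0.2, "tz": -4, "wx": 0, "wy": 0, "wz": 0}, {"jaw": -1, "tx": -5, "ty": 0.25, "tz": 0, "wx": 0, "wy": 0, "wz": 0}, {"jaw": -1, "tx": -5, "ty": 0.25, "tz": 0, "wx": 0, "wy": 0, "wz": 0}, {"jaw": -1, "tx": -5, "ty": 0.25, "tz": 0, "wx": 0, "wy": 0, "wz": 0}, {"jaw": -1, "tx": -5, "ty": 0.25, "tz": 0, "wx": 0, "wy": 0, "wz": 0}, {"jaw": -1, "tx": -5, "ty": 0.25, "tz": 0, "wx": 0, "wy": 0, "wz": 0}, {"jaw": -1, "tx": -5, "ty": 0.25, "tz": 0, "wx": 0, "wy": 0, "wz": 0}, {"jaw": -1, "tx": -5, "ty": 0.25, "tz": 0, "wx": 0, "wy": 0, "wz": 0}, {"jaw": -1, "tx": -5, "ty": 0.25, "tz": 0, "wx": 0, "wy": 0, "wz": 0}, {"jaw": -1, "tx": -5, "ty": 0.25, "tz": 0, "wx": 0, "wy": 0, "wz": 0}, {"jaw": -1, "tx": -5, "ty": 0.25, "tz": 0, "wx": 0, "wy": 0, "wz": 0}, {"jaw": -1, "tx": -3.9, "ty": 0, "tz": 0, "wx": 0, "wy": 0, "wz": 0}, {"jaw": -1, "tx": 0, "ty": 0, "tz": 0, "wx": 0, "wy": 0, "wz": 0}, {"jaw": -1, "tx": 0, "ty": 0, "tz": 0, "wx": 0, "wy": 0, "wz": 0}], force=60)

```text
clock: 6.18
tcp_pos: [0.5591, -0.2072, 0.3482]
orientation: [-0.001, 0.685, 0.728, -0.0]
wrist_force: [0.3, 0.3, -3.4]
finger_gap: 0.04
```

```bash
python3 - <<'E'
from h import *
status();im=eyes.read_camera('wrist');cv2.imwrite('pics/w4.png',im);goto((.560,-.2072),.221,3.55)
E
```

```text
t 6.17 tcp [ 0.5591 -0.2072  0.3482] phi 3.51 z [-0.001  0.001 -1.   ] F [ 0.3  0.3 -3.4] gap 0.04 j [-0.49  0.38 -0.    1.19  0.    1.02]
goto: wz 0.0 then tx -0.07 ty 0.08 tz 12.73
```

View pics/w4.png

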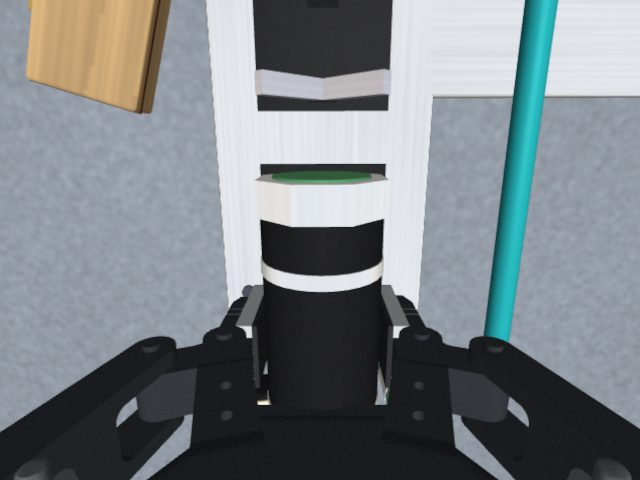

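```bash
python3 - <<'E'
from h import *
im=cv2.imread('pics/w4.png');crop(im,200,40,450,200,3,'pics/c6.png')
c=eyes.calibration('wrist')
th=.062;o=np.array([.552,-.0775]);R2=np.array([[np.cos(th),-np.sin(th)],[np.sin(th),np.cos(th)]])
for fx,fy,z in [(0,-.025,.0363),(0,-.039,.0363),(.037,-.025,.073),(-.037,-.025,.073),(.037,-.039,.073),(-.037,-.039,.073)]:
    u=proj(c,np.r_[o+R2@[fx,fy],z]);print(fx,fy,np.round(u,1),'crop',np.round((u-[200,40])*3))
E
```

```text
0 -0.025 [324.   80.5] crop [372. 121.]
0 -0.039 [324.  101.8] crop [372. 185.]
0.037 -0.025 [385.7  71.6] crop [557.  95.]
-0.037 -0.025 [262.7  71.6] crop [188.  95.]
0.037 -0.039 [384.7  96.4] crop [554. 169.]
-0.037 -0.039 [263.7  96.4] crop [191. 169.]
```

View pics/c6.png

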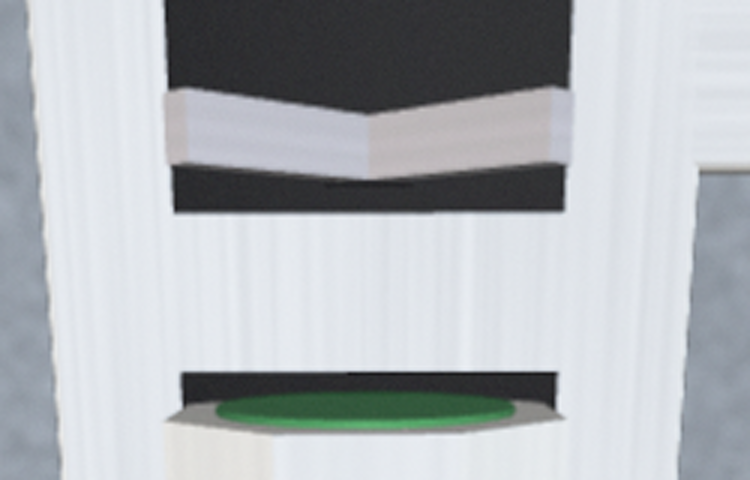

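```bash
python3 - <<'E'
from h import *
c=eyes.calibration('wrist');p,R=tool()
P=onz(c,(322,184),p[2]-.155+.021);print('end in tool x',(R.T@(P-p))[:2])
goto((.5595,-.206),.221,3.55)
E
```

```text
end in tool x [ 0.05382866 -0.00011789]
goto: wz 0.0 then tx 0.06 ty 0.04 tz 12.73
```

Emit:
carry_out(motion=[{"jaw": -1, "tx": 0.05, "ty": 0, "tz": 3, "wx": 0, "wy": 0, "wz": 0}, {"jaw": -1, "tx": 0, "ty": 0, "tz": 4, "wx": 0, "wy": 0, "wz": 0}, {"jaw": -1, "tx": 0, "ty": 0, "tz": 3, "wx": 0, "wy": 0, "wz": 0}, {"jaw": -1, "tx": 0, "ty": 0, "tz": 1.7, "wx": 0, "wy": 0, "wz": 0}, {"jaw": -1, "tx": 0, "ty": 0, "tz": 0.5, "wx": 0, "wy": 0, "wz": 0}, {"jaw": -1, "tx": 0, "ty": 0, "tz": 0.4, "wx": 0, "wy": 0, "wz": 0}, {"jaw": -1, "tx": 0, "ty": 0, "tz": 0, "wx": 0, "wy": 0, "wz": 0}, {"jaw": -1, "tx": 0, "ty": 0, "tz": 0, "wx": 0, "wy": 0, "wz": 0}], force=60)

```text
clock: 7.22
tcp_pos: [0.5598, -0.207, 0.2236]
orientation: [0.001, 0.685, 0.729, 0.0]
wrist_force: [0.5, 0.2, -2.1]
finger_gap: 0.0404
```

```bash
python3 - <<'E'
from h import *
status()
E
```

```text
t 7.22 tcp [ 0.5598 -0.207   0.2236] phi 3.54 z [ 0.001 -0.001 -1.   ] F [ 0.5  0.2 -2.1] gap 0.0404 j [-0.49  0.47 -0.19  0.91  0.    1.02]
```

Emit:
carry_out(motion=[{"jaw": -1, "tx": 0.1, "ty": 0, "tz": 0.25, "wx": 0, "wy": 0, "wz": 0}, {"jaw": -1, "tx": 0, "ty": 0, "tz": 0, "wx": 0, "wy": 0, "wz": 0}, {"jaw": 1, "tx": 0, "ty": 0, "tz": 0, "wx": 0, "wy": 0, "wz": 0}, {"jaw": 1, "tx": 0, "ty": 0, "tz": 0, "wx": 0, "wy": 0, "wz": 0}, {"jaw": 1, "tx": 0, "ty": 0, "tz": 0, "wx": 0, "wy": 0, "wz": 0}, {"jaw": 1, "tx": 0, "ty": 0, "tz": 0, "wx": 0, "wy": 0, "wz": 0}, {"jaw": 1, "tx": 0, "ty": 0, "tz": -4, "wx": 0, "wy": 0, "wz": 0}, {"jaw": 1, "tx": 0, "ty": 0, "tz": -5, "wx": 0, "wy": 0, "wz": 0}, {"jaw": 1, "tx": 0, "ty": 0, "tz": -5, "wx": 0, "wy": 0, "wz": 0}, {"jaw": 1, "tx": 0, "ty": 0, "tz": -4, "wx": 0, "wy": 0, "wz": 0}, {"jaw": 1, "tx": 0, "ty": 0, "tz": 0, "wx": 0, "wy": 0, "wz": 0}, {"jaw": 1, "tx": 0, "ty": 0, "tz": 0, "wx": 0, "wy": 0, "wz": 0}], force=60)

```text
clock: 8.72
tcp_pos: [0.5593, -0.2057, 0.3995]
orientation: [-0.0, 0.685, 0.729, -0.0]
wrist_force: [0.3, -0.3, 0.1]
finger_gap: 0.0856
```

```bash
python3 - <<'E'
from h import *
status();im=eyes.read_camera('wrist');cv2.imwrite('pics/w5.png',im);im=eyes.read_camera('top');crop(im,110,170,430,290,2.5,'pics/t5.png')
goto((.5881,.3795),.40,-6)
goto((.4119,.3837),.40,-5.5)
E
```

```text
t 8.72 tcp [ 0.5593 -0.2057  0.3995] phi 3.55 z [-0.001  0.    -1.   ] F [ 0.3 -0.3  0.1] gap 0.0856 j [-0.49  0.36  0.09  1.31  0.    1.02]
goto: wz 9.5 then tx 58.49 ty -3.23 tz -0.16
goto: wz 9.0 then tx 57.25 ty -20.30 tz -0.16
```

View pics/w5.png

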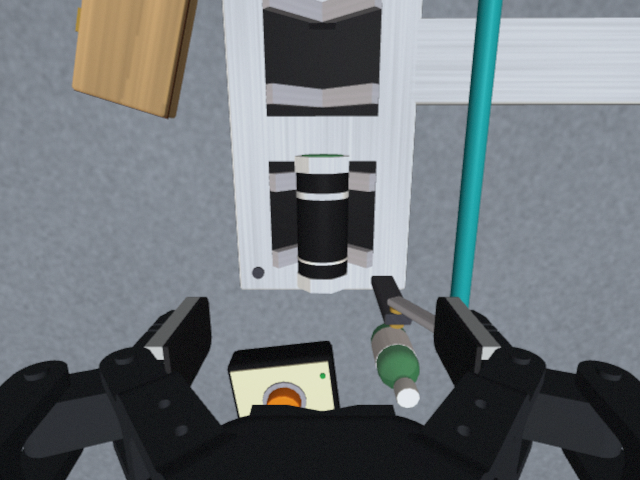

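View pics/t5.png

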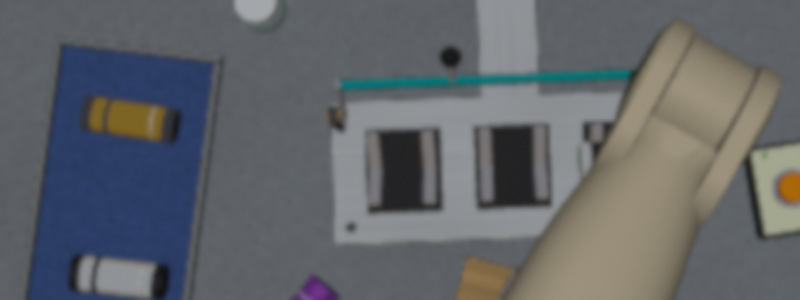

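Emit:
carry_out(motion=[{"jaw": 1, "tx": 0, "ty": 0, "tz": 0, "wx": 0, "wy": 0, "wz": 9.5}, {"jaw": 1, "tx": 5, "ty": -0.3, "tz": 0, "wx": 0, "wy": 0, "wz": 0}, {"jaw": 1, "tx": 5, "ty": -0.3, "tz": 0, "wx": 0, "wy": 0, "wz": 0}, {"jaw": 1, "tx": 5, "ty": -0.3, "tz": 0, "wx": 0, "wy": 0, "wz": 0}, {"jaw": 1, "tx": 5, "ty": -0.3, "tz": 0, "wx": 0, "wy": 0, "wz": 0}, {"jaw": 1, "tx": 5, "ty": -0.3, "tz": 0, "wx": 0, "wy": 0, "wz": 0}, {"jaw": 1, "tx": 5, "ty": -0.3, "tz": 0, "wx": 0, "wy": 0, "wz": 0}, {"jaw": 1, "tx": 5, "ty": -0.3, "tz": 0, "wx": 0, "wy": 0, "wz": 0}, {"jaw": 1, "tx": 5, "ty": -0.3, "tz": 0, "wx": 0, "wy": 0, "wz": 0}, {"jaw": 1, "tx": 5, "ty": -0.3, "tz": 0, "wx": 0, "wy": 0, "wz": 0}, {"jaw": 1, "tx": 5, "ty": -0.3, "tz": 0, "wx": 0, "wy": 0, "wz": 0}, {"jaw": 1, "tx": 5, "ty": -0.2, "tz": 0, "wx": 0, "wy": 0, "wz": 0}, {"jaw": 1, "tx": 3.5, "ty": 0, "tz": 0, "wx": 0, "wy": 0, "wz": 0}, {"jaw": 1, "tx": 0, "ty": 0, "tz": 0, "wx": 0, "wy": 0, "wz": 0}, {"jaw": 1, "tx": 0, "ty": 0, "tz": 0, "wx": 0, "wy": 0, "wz": 0}])

```text
clock: 10.7
tcp_pos: [0.5881, 0.379, 0.3987]
orientation: [-0.0, 0.743, 0.669, -0.001]
wrist_force: [-0.1, 0.0, -0.5]
finger_gap: 0.0851
```

```bash
python3 - <<'E'
from h import *
status();im=eyes.read_camera('wrist');cv2.imwrite('pics/w6.png',im)
c=eyes.calibration('wrist');print(proj(c,(.5881,.3795,.046)),proj(c,(.4119,.3837,.046)))
goto((.5881,.3795),.18,-6)
E
```

```text
t 10.7 tcp [0.5881 0.379  0.3987] phi -5.95 z [-0.002 -0.002 -1.   ] F [-0.1  0.  -0.5] gap 0.0851 j [ 0.46  0.58  0.44  1.43 -0.    2.13]
[322.5635633 213.5068973] [124.14063018 229.21053505]
goto: wz 0.0 then tx 0.10 ty -0.02 tz 21.92
```

View pics/w6.png

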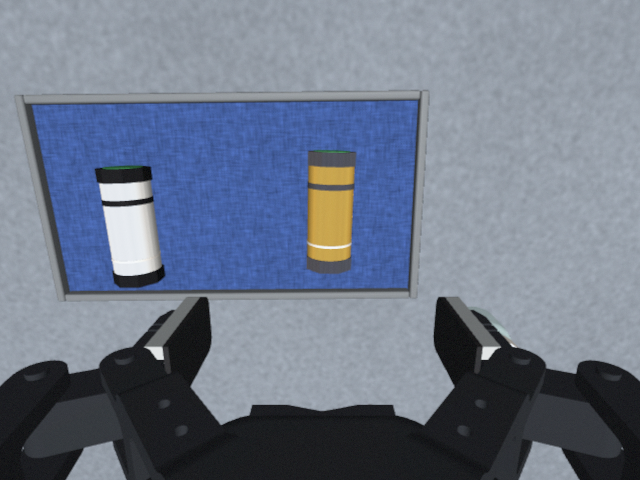

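```bash
python3 - <<'E'
from h import *
c=eyes.calibration('wrist')
A=onz(c,(331.5,153),.046);B=onz(c,(329.5,270),.046);d=A-B;m=(A+B)/2
ph=np.degrees(np.arctan2(-d[0],d[1]));print(m,ph,np.linalg.norm(d));goto(m[:2],.18,ph)
E
```

```text
[0.59492539 0.37837387 0.046     ] -6.614678206852842 0.10404743230209272
goto: wz 0.6 then tx 0.06 ty 0.67 tz 21.92
```

Emit:
carry_out(motion=[{"jaw": 1, "tx": 0, "ty": 0.7, "tz": 4, "wx": 0, "wy": 0, "wz": 0.6}, {"jaw": 1, "tx": 0, "ty": 0, "tz": 5, "wx": 0, "wy": 0, "wz": 0}, {"jaw": 1, "tx": 0, "ty": 0, "tz": 5, "wx": 0, "wy": 0, "wz": 0}, {"jaw": 1, "tx": 0, "ty": 0, "tz": 4, "wx": 0, "wy": 0, "wz": 0}, {"jaw": 1, "tx": 0, "ty": 0, "tz": 3, "wx": 0, "wy": 0, "wz": 0}, {"jaw": 1, "tx": 0, "ty": 0, "tz": 0.9, "wx": 0, "wy": 0, "wz": 0}, {"jaw": 1, "tx": 0, "ty": 0, "tz": 0, "wx": 0, "wy": 0, "wz": 0}, {"jaw": 1, "tx": 0, "ty": 0, "tz": 0, "wx": 0, "wy": 0, "wz": 0}], force=60)

```text
clock: 11.75
tcp_pos: [0.5961, 0.3787, 0.1833]
orientation: [0.0, 0.747, 0.665, 0.002]
wrist_force: [0.6, -0.9, 0.9]
finger_gap: 0.0857
```

```bash
cat >> h.py <<'E'
def endx(c,uv):
    p,R=tool();P=onz(c,uv,.046);print('end tool xy',np.round((R.T@(P-p))[:2],4))
E
python3 - <<'E'
from h import *
status();im=eyes.read_camera('wrist');cv2.imwrite('pics/w7.png',im)
E
```

```text
t 11.75 tcp [0.5961 0.3787 0.1833] phi -6.58 z [ 0.003  0.001 -1.   ] F [ 0.6 -0.9  0.9] gap 0.0857 j [0.45 0.69 0.1  0.98 0.   2.14]
```

View pics/w7.png

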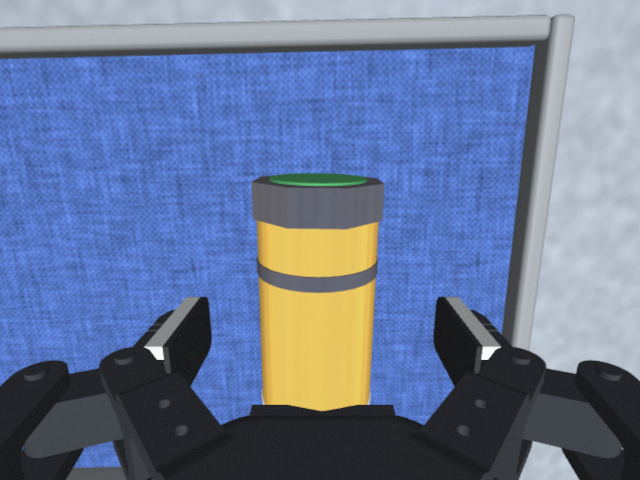

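```bash
python3 - <<'E'
from h import *
c=eyes.calibration('wrist');endx(c,(318,187));p,R=tool()
print(np.array([.5515,-.0762]));goto((.5515,-.0762),.35,3.55)
E
```

```text
end tool xy [ 0.0526 -0.0011]
[ 0.5515 -0.0762]
goto: wz -10.1 then tx -45.14 ty -7.26 tz -16.67
```

Emit:
carry_out(motion=[{"jaw": -1, "tx": -0.1, "ty": 0, "tz": 0.1, "wx": 0, "wy": 0, "wz": 0}, {"jaw": -1, "tx": 0, "ty": 0, "tz": 0, "wx": 0, "wy": 0, "wz": 0}, {"jaw": -1, "tx": 0, "ty": 0, "tz": 0, "wx": 0, "wy": 0, "wz": 0}, {"jaw": -1, "tx": 0, "ty": 0, "tz": 0, "wx": 0, "wy": 0, "wz": 0}, {"jaw": -1, "tx": 0, "ty": 0, "tz": 0, "wx": 0, "wy": 0, "wz": 0}, {"jaw": -1, "tx": 0, "ty": 0, "tz": -3, "wx": 0, "wy": 0, "wz": 0}, {"jaw": -1, "tx": 0, "ty": 0, "tz": -5, "wx": 0, "wy": 0, "wz": 0}, {"jaw": -1, "tx": 0, "ty": 0, "tz": -5, "wx": 0, "wy": 0, "wz": -5}, {"jaw": -1, "tx": -2, "ty": 0, "tz": -3.7, "wx": 0, "wy": 0, "wz": -5.1}, {"jaw": -1, "tx": -4.3, "ty": -0.8, "tz": 0, "wx": 0, "wy": 0, "wz": 0}, {"jaw": -1, "tx": -4.3, "ty": -0.8, "tz": 0, "wx": 0, "wy": 0, "wz": 0}, {"jaw": -1, "tx": -4.3, "ty": -0.8, "tz": 0, "wx": 0, "wy": 0, "wz": 0}, {"jaw": -1, "tx": -4.3, "ty": -0.8, "tz": 0, "wx": 0, "wy": 0, "wz": 0}, {"jaw": -1, "tx": -4.3, "ty": -0.8, "tz": 0, "wx": 0, "wy": 0, "wz": 0}, {"jaw": -1, "tx": -4.3, "ty": -0.8, "tz": 0, "wx": 0, "wy": 0, "wz": 0}, {"jaw": -1, "tx": -4.3, "ty": -0.8, "tz": 0, "wx": 0, "wy": 0, "wz": 0}, {"jaw": -1, "tx": -4.3, "ty": -0.8, "tz": 0, "wx": 0, "wy": 0, "wz": 0}, {"jaw": -1, "tx": -4.3, "ty": -0.8, "tz": 0, "wx": 0, "wy": 0, "wz": 0}, {"jaw": -1, "tx": -4.3, "ty": -0.1, "tz": 0, "wx": 0, "wy": 0, "wz": 0}, {"jaw": -1, "tx": 0, "ty": 0, "tz": 0, "wx": 0, "wy": 0, "wz": 0}], force=60)

```text
clock: 14.3
tcp_pos: [0.5481, -0.0787, 0.3461]
orientation: [-0.0, 0.686, 0.727, -0.0]
wrist_force: [-0.0, -0.2, -3.0]
finger_gap: 0.041
```

```bash
python3 - <<'E'
from h import *
status();im=eyes.read_camera('wrist');cv2.imwrite('pics/w8.png',im);goto((.5515,-.0762),.221,3.55)
E
```

```text
t 14.3 tcp [ 0.5481 -0.0787  0.3461] phi 3.3 z [-0.001 -0.    -1.   ] F [-0.  -0.2 -3. ] gap 0.041 j [-0.29  0.3  -0.12  1.15 -0.    1.23]
goto: wz -0.2 then tx 0.09 ty 0.36 tz 12.52
```

View pics/w8.png

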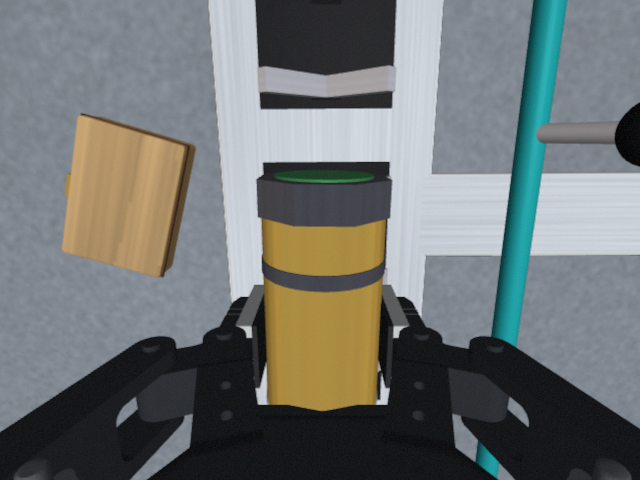

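```bash
python3 - <<'E'
from h import *
im=cv2.imread('pics/w8.png');crop(im,240,50,420,200,4,'pics/c7.png')
c=eyes.calibration('wrist')
th=.062;o=np.array([.5515,-.0762]);R2=np.array([[np.cos(th),-np.sin(th)],[np.sin(th),np.cos(th)]])
for fx,fy,z in [(0,.13-.025,.0363),(0,.13-.039,.0363)]:
    u=proj(c,np.r_[o+R2@[fx,fy],z]);print(fx,fy,np.round(u,1),'crop',np.round((u-[240,50])*4))
E
```

```text
0 0.10500000000000001 [327.8  77.5] crop [351. 110.]
0 0.091 [327.8  99.1] crop [351. 196.]
```

View pics/c7.png

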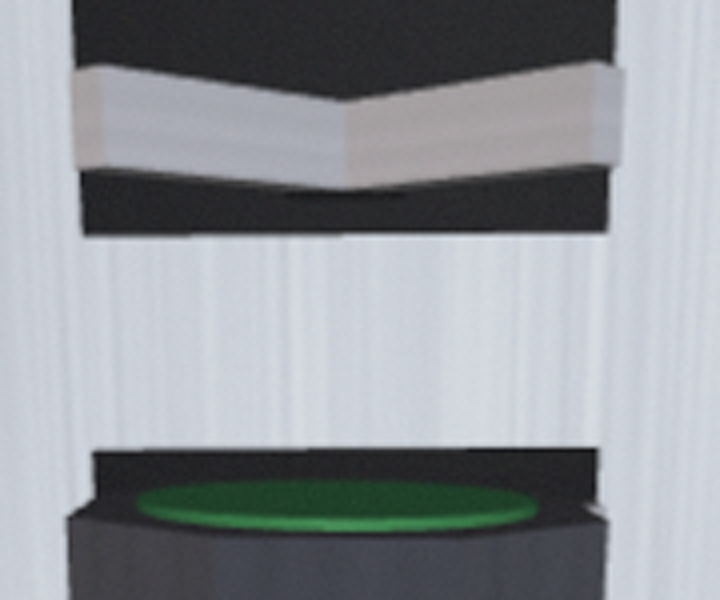

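Emit:
carry_out(motion=[{"jaw": -1, "tx": 0.15, "ty": 0.3, "tz": 3, "wx": 0, "wy": 0, "wz": -0.2}, {"jaw": -1, "tx": 0, "ty": 0, "tz": 4, "wx": 0, "wy": 0, "wz": 0}, {"jaw": -1, "tx": 0, "ty": 0, "tz": 3, "wx": 0, "wy": 0, "wz": 0}, {"jaw": -1, "tx": 0, "ty": 0, "tz": 1.5, "wx": 0, "wy": 0, "wz": 0}, {"jaw": -1, "tx": 0, "ty": 0, "tz": 0.6, "wx": 0, "wy": 0, "wz": 0}, {"jaw": -1, "tx": 0, "ty": 0, "tz": 0.4, "wx": 0, "wy": 0, "wz": 0}, {"jaw": -1, "tx": 0, "ty": 0, "tz": 0, "wx": 0, "wy": 0, "wz": 0}, {"jaw": -1, "tx": 0, "ty": 0, "tz": 0, "wx": 0, "wy": 0, "wz": 0}], force=60)

```text
clock: 15.35
tcp_pos: [0.5515, -0.0744, 0.223]
orientation: [0.001, 0.684, 0.73, 0.0]
wrist_force: [-0.3, 0.0, -1.5]
finger_gap: 0.0402
```

```bash
python3 - <<'E'
from h import *
status();goto((.551,-.0755),.221,3.55)
E
```

```text
t 15.35 tcp [ 0.5515 -0.0744  0.223 ] phi 3.75 z [ 0.002 -0.    -1.   ] F [-0.3  0.  -1.5] gap 0.0402 j [-0.28  0.4  -0.3   0.87  0.    1.23]
goto: wz 0.2 then tx -0.11 ty -0.06 tz 0.20
```

Emit:
carry_out(motion=[{"jaw": -1, "tx": -0.05, "ty": 0, "tz": 0.2, "wx": 0, "wy": 0, "wz": 0}, {"jaw": -1, "tx": 0, "ty": 0, "tz": 0, "wx": 0, "wy": 0, "wz": 0}, {"jaw": 1, "tx": 0, "ty": 0, "tz": 0, "wx": 0, "wy": 0, "wz": 0}, {"jaw": 1, "tx": 0, "ty": 0, "tz": 0, "wx": 0, "wy": 0, "wz": 0}, {"jaw": 1, "tx": 0, "ty": 0, "tz": 0, "wx": 0, "wy": 0, "wz": 0}, {"jaw": 1, "tx": 0, "ty": 0, "tz": 0, "wx": 0, "wy": 0, "wz": 0}, {"jaw": 1, "tx": 0, "ty": 0, "tz": -4, "wx": 0, "wy": 0, "wz": 0}, {"jaw": 1, "tx": 0, "ty": 0, "tz": -5, "wx": 0, "wy": 0, "wz": 0}, {"jaw": 1, "tx": 0, "ty": 0, "tz": -5, "wx": 0, "wy": 0, "wz": 0}, {"jaw": 1, "tx": 0, "ty": 0, "tz": -4, "wx": 0, "wy": 0, "wz": 0}, {"jaw": 1, "tx": 0, "ty": 0, "tz": 0, "wx": 0, "wy": 0, "wz": 0}, {"jaw": 1, "tx": 0, "ty": 0, "tz": 0, "wx": 0, "wy": 0, "wz": 0}])

```text
clock: 16.85
tcp_pos: [0.5511, -0.0748, 0.3995]
orientation: [-0.0, 0.684, 0.73, -0.0]
wrist_force: [0.4, 0.1, -1.2]
finger_gap: 0.0855
```

```bash
python3 - <<'E'
from h import *
status();im=eyes.read_camera('wrist');cv2.imwrite('pics/w9.png',im)
goto((.4139,.3837),.40,-5.5)
E
```

```text
t 16.85 tcp [ 0.5511 -0.0748  0.3995] phi 3.74 z [-0.001  0.    -1.   ] F [ 0.4  0.1 -1.2] gap 0.0855 j [-0.28  0.28 -0.01  1.28  0.    1.23]
goto: wz 9.2 then tx 44.32 ty -18.03 tz -0.11
```

View pics/w9.png

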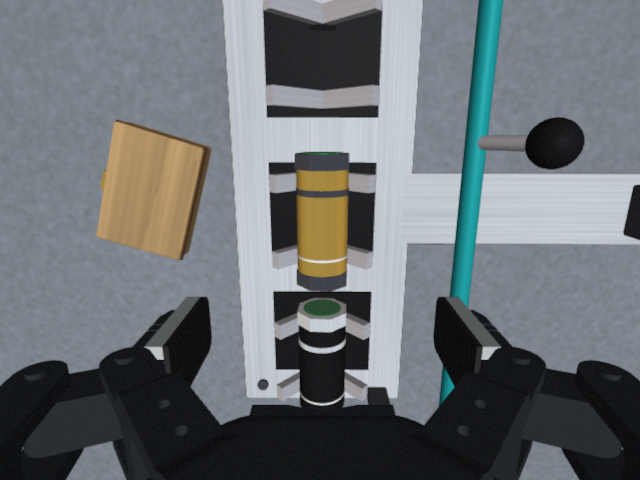

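Emit:
carry_out(motion=[{"jaw": 1, "tx": 0, "ty": 0, "tz": 0, "wx": 0, "wy": 0, "wz": 9.2}, {"jaw": 1, "tx": 4.4, "ty": -1.8, "tz": 0, "wx": 0, "wy": 0, "wz": 0}, {"jaw": 1, "tx": 4.4, "ty": -1.8, "tz": 0, "wx": 0, "wy": 0, "wz": 0}, {"jaw": 1, "tx": 4.4, "ty": -1.8, "tz": 0, "wx": 0, "wy": 0, "wz": 0}, {"jaw": 1, "tx": 4.4, "ty": -1.8, "tz": 0, "wx": 0, "wy": 0, "wz": 0}, {"jaw": 1, "tx": 4.4, "ty": -1.8, "tz": 0, "wx": 0, "wy": 0, "wz": 0}, {"jaw": 1, "tx": 4.4, "ty": -1.8, "tz": 0, "wx": 0, "wy": 0, "wz": 0}, {"jaw": 1, "tx": 4.4, "ty": -1.8, "tz": 0, "wx": 0, "wy": 0, "wz": 0}, {"jaw": 1, "tx": 4.4, "ty": -1.8, "tz": 0, "wx": 0, "wy": 0, "wz": 0}, {"jaw": 1, "tx": 4.4, "ty": -1.8, "tz": 0, "wx": 0, "wy": 0, "wz": 0}, {"jaw": 1, "tx": 4.4, "ty": -1.8, "tz": 0, "wx": 0, "wy": 0, "wz": 0}, {"jaw": 1, "tx": 0.3, "ty": 0, "tz": 0, "wx": 0, "wy": 0, "wz": 0}, {"jaw": 1, "tx": 0, "ty": 0, "tz": 0, "wx": 0, "wy": 0, "wz": 0}, {"jaw": 1, "tx": 0, "ty": 0, "tz": 0, "wx": 0, "wy": 0, "wz": 0}])

```text
clock: 18.65
tcp_pos: [0.4144, 0.3822, 0.3996]
orientation: [0.0, 0.74, 0.672, -0.001]
wrist_force: [-0.2, 0.0, 0.8]
finger_gap: 0.0856
```

```bash
python3 - <<'E'
from h import *
status();im=eyes.read_camera('wrist');cv2.imwrite('pics/w10.png',im)
E
```

```text
t 18.65 tcp [0.4144 0.3822 0.3996] phi -5.53 z [-0.001 -0.001 -1.   ] F [-0.2  0.   0.8] gap 0.0856 j [ 0.6   0.29  0.01  1.29 -0.    2.27]
```

View pics/w10.png

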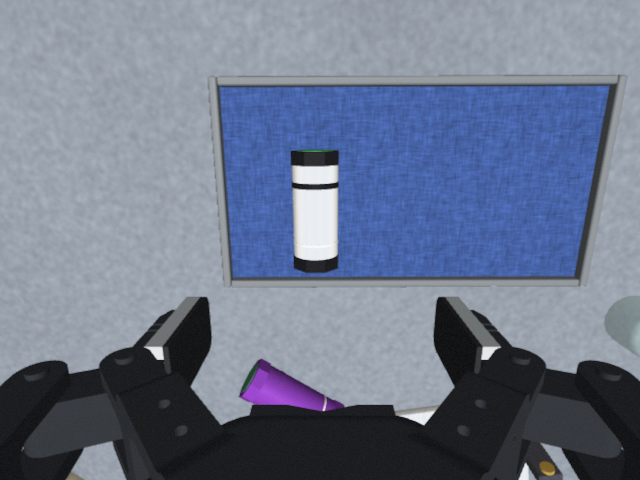

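```bash
python3 - <<'E'
from h import *
c=eyes.calibration('wrist')
A=onz(c,(314.8,152),.046);B=onz(c,(316,270.5),.046);d=A-B;m=(A+B)/2
ph=np.degrees(np.arctan2(-d[0],d[1]));print(m,ph,np.linalg.norm(d));goto(m[:2],.18,ph)
E
```

```text
[0.40854982 0.38354469 0.046     ] -5.251182507009544 0.10554787606212752
goto: wz -0.3 then tx 0.09 ty -0.61 tz 21.99
```

Emit:
carry_out(motion=[{"jaw": 1, "tx": 0.1, "ty": -0.6, "tz": 4, "wx": 0, "wy": 0, "wz": -0.3}, {"jaw": 1, "tx": 0, "ty": 0, "tz": 5, "wx": 0, "wy": 0, "wz": 0}, {"jaw": 1, "tx": 0, "ty": 0, "tz": 5, "wx": 0, "wy": 0, "wz": 0}, {"jaw": 1, "tx": 0, "ty": 0, "tz": 4, "wx": 0, "wy": 0, "wz": 0}, {"jaw": 1, "tx": 0, "ty": 0, "tz": 3, "wx": 0, "wy": 0, "wz": 0}, {"jaw": 1, "tx": 0, "ty": 0, "tz": 1, "wx": 0, "wy": 0, "wz": 0}, {"jaw": 1, "tx": 0, "ty": 0, "tz": 0, "wx": 0, "wy": 0, "wz": 0}, {"jaw": 1, "tx": 0, "ty": 0, "tz": 0, "wx": 0, "wy": 0, "wz": 0}], force=60)

```text
clock: 19.7
tcp_pos: [0.4091, 0.3851, 0.1817]
orientation: [0.0, 0.738, 0.674, 0.001]
wrist_force: [-0.0, 0.1, 0.2]
finger_gap: 0.085
```

```bash
python3 - <<'E'
from h import *
status();im=eyes.read_camera('wrist');crop(im,200,120,480,260,2.5,'pics/w11.png')
goto((.543,.0545),.35,3.55)
E
```

```text
t 19.7 tcp [0.4091 0.3851 0.1817] phi -5.18 z [ 0.002  0.002 -1.   ] F [-0.   0.1  0.2] gap 0.085 j [ 0.61  0.45 -0.33  0.78  0.    2.27]
goto: wz -8.7 then tx -33.84 ty 11.32 tz -16.82
```

View pics/w11.png

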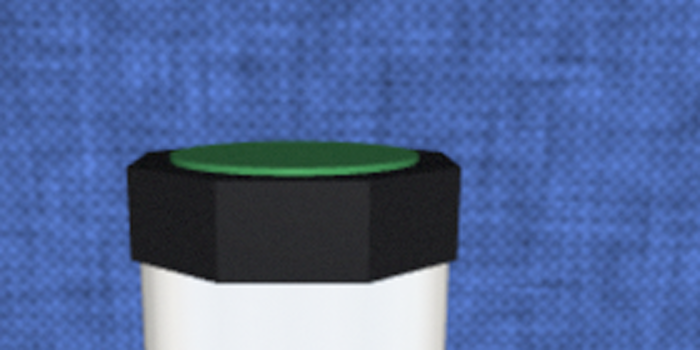

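```bash
python3 - <<'E'
from h import *
c=eyes.calibration('wrist');endx(c,(317,192))
E
```

```text
end tool xy [ 0.0514 -0.0015]
```

Emit:
carry_out(motion=[{"jaw": 1, "tx": -0.25, "ty": -0.1, "tz": 0, "wx": 0, "wy": 0, "wz": 0}, {"jaw": -1, "tx": 0, "ty": 0, "tz": 0, "wx": 0, "wy": 0, "wz": 0}, {"jaw": -1, "tx": 0, "ty": 0, "tz": 0, "wx": 0, "wy": 0, "wz": 0}, {"jaw": -1, "tx": 0, "ty": 0, "tz": 0, "wx": 0, "wy": 0, "wz": 0}, {"jaw": -1, "tx": 0, "ty": 0, "tz": 0, "wx": 0, "wy": 0, "wz": 0}, {"jaw": -1, "tx": 0, "ty": 0, "tz": 0, "wx": 0, "wy": 0, "wz": 0}, {"jaw": -1, "tx": 0, "ty": 0, "tz": -3, "wx": 0, "wy": 0, "wz": 0}, {"jaw": -1, "tx": 0, "ty": 0, "tz": -5, "wx": 0, "wy": 0, "wz": 0}, {"jaw": -1, "tx": 0, "ty": 0, "tz": -5, "wx": 0, "wy": 0, "wz": -4.3}, {"jaw": -1, "tx": 0, "ty": 0, "tz": -3.8, "wx": 0, "wy": 0, "wz": -4.4}, {"jaw": -1, "tx": -4.2, "ty": 1.4, "tz": 0, "wx": 0, "wy": 0, "wz": 0}, {"jaw": -1, "tx": -4.2, "ty": 1.4, "tz": 0, "wx": 0, "wy": 0, "wz": 0}, {"jaw": -1, "tx": -4.2, "ty": 1.4, "tz": 0, "wx": 0, "wy": 0, "wz": 0}, {"jaw": -1, "tx": -4.2, "ty": 1.4, "tz": 0, "wx": 0, "wy": 0, "wz": 0}, {"jaw": -1, "tx": -4.2, "ty": 1.4, "tz": 0, "wx": 0, "wy": 0, "wz": 0}, {"jaw": -1, "tx": -4.2, "ty": 1.4, "tz": 0, "wx": 0, "wy": 0, "wz": 0}, {"jaw": -1, "tx": -4.2, "ty": 1.4, "tz": 0, "wx": 0, "wy": 0, "wz": 0}, {"jaw": -1, "tx": -4.2, "ty": 1.4, "tz": 0, "wx": 0, "wy": 0, "wz": 0}, {"jaw": -1, "tx": 0, "ty": 0, "tz": 0, "wx": 0, "wy": 0, "wz": 0}, {"jaw": -1, "tx": 0, "ty": 0, "tz": 0, "wx": 0, "wy": 0, "wz": 0}], force=60)

```text
clock: 22.25
tcp_pos: [0.5392, 0.054, 0.3473]
orientation: [-0.001, 0.685, 0.728, -0.0]
wrist_force: [-0.1, 0.6, -3.2]
finger_gap: 0.0406
```

```bash
python3 - <<'E'
from h import *
status();im=eyes.read_camera('wrist');cv2.imwrite('pics/w12.png',im)
goto((.543,.0545),.221,3.55)
E
```

```text
t 22.25 tcp [0.5392 0.054  0.3473] phi 3.52 z [-0.002  0.001 -1.   ] F [-0.1  0.6 -3.2] gap 0.0406 j [-0.05  0.27 -0.15  1.15  0.    1.46]
goto: wz 0.0 then tx -0.03 ty 0.39 tz 12.65
```

View pics/w12.png

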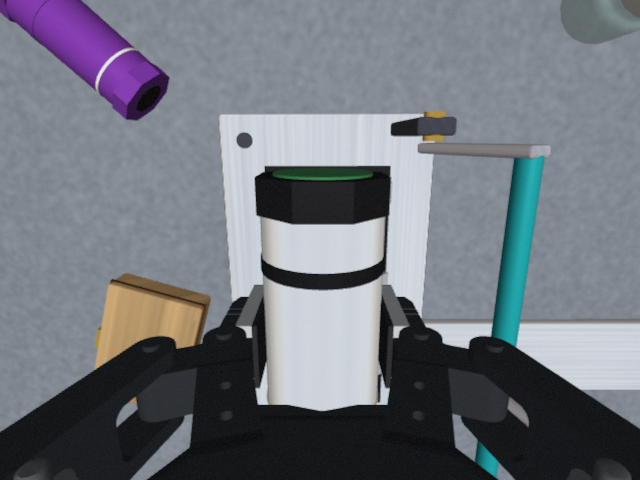

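Emit:
carry_out(motion=[{"jaw": -1, "tx": 0, "ty": 0.35, "tz": 3, "wx": 0, "wy": 0, "wz": 0}, {"jaw": -1, "tx": 0, "ty": 0, "tz": 4, "wx": 0, "wy": 0, "wz": 0}, {"jaw": -1, "tx": 0, "ty": 0, "tz": 3, "wx": 0, "wy": 0, "wz": 0}, {"jaw": -1, "tx": 0, "ty": 0, "tz": 1.5, "wx": 0, "wy": 0, "wz": 0}, {"jaw": -1, "tx": 0, "ty": 0, "tz": 0.6, "wx": 0, "wy": 0, "wz": 0}, {"jaw": -1, "tx": 0, "ty": 0, "tz": 0.4, "wx": 0, "wy": 0, "wz": 0}, {"jaw": -1, "tx": 0, "ty": 0, "tz": 0, "wx": 0, "wy": 0, "wz": 0}, {"jaw": -1, "tx": 0, "ty": 0, "tz": 0, "wx": 0, "wy": 0, "wz": 0}])

```text
clock: 23.3
tcp_pos: [0.5435, 0.0542, 0.224]
orientation: [0.001, 0.685, 0.729, 0.001]
wrist_force: [-0.6, 0.2, -2.8]
finger_gap: 0.0403
```

```bash
python3 - <<'E'
from h import *
status();goto((.543,.0545),.221,3.55)
E
```

```text
t 23.3 tcp [0.5435 0.0542 0.224 ] phi 3.54 z [ 0.002  0.    -1.   ] F [-0.6  0.2 -2.8] gap 0.0403 j [-0.05  0.38 -0.33  0.86  0.    1.46]
goto: wz -0.0 then tx 0.04 ty -0.05 tz 0.30
```

Emit:
carry_out(motion=[{"jaw": -1, "tx": 0, "ty": 0, "tz": 0.3, "wx": 0, "wy": 0, "wz": 0}, {"jaw": -1, "tx": 0, "ty": 0, "tz": 0, "wx": 0, "wy": 0, "wz": 0}, {"jaw": 1, "tx": 0, "ty": 0, "tz": 0, "wx": 0, "wy": 0, "wz": 0}, {"jaw": 1, "tx": 0, "ty": 0, "tz": 0, "wx": 0, "wy": 0, "wz": 0}, {"jaw": 1, "tx": 0, "ty": 0, "tz": 0, "wx": 0, "wy": 0, "wz": 0}, {"jaw": 1, "tx": 0, "ty": 0, "tz": 0, "wx": 0, "wy": 0, "wz": 0}, {"jaw": 1, "tx": 0, "ty": 0, "tz": -4, "wx": 0, "wy": 0, "wz": 0}, {"jaw": 1, "tx": 0, "ty": 0, "tz": -5, "wx": 0, "wy": 0, "wz": 0}, {"jaw": 1, "tx": 0, "ty": 0, "tz": -5, "wx": 0, "wy": 0, "wz": 0}, {"jaw": 1, "tx": 0, "ty": 0, "tz": -5, "wx": 0, "wy": 0, "wz": 0}, {"jaw": 1, "tx": 0, "ty": 0, "tz": 0, "wx": 0, "wy": 0, "wz": 0}, {"jaw": 1, "tx": 0, "ty": 0, "tz": 0, "wx": 0, "wy": 0, "wz": 0}])

```text
clock: 24.8
tcp_pos: [0.543, 0.0542, 0.4097]
orientation: [-0.0, 0.685, 0.729, -0.0]
wrist_force: [-0.1, -0.2, 0.3]
finger_gap: 0.0852
```

```bash
python3 - <<'E'
from h import *
status();im=eyes.read_camera('wrist');cv2.imwrite('pics/w13.png',im)
goto((.645,-.005),.42,93.55)
E
```

```text
t 24.8 tcp [0.543  0.0542 0.4097] phi 3.55 z [-0.  0. -1.] F [-0.1 -0.2  0.3] gap 0.0852 j [-0.05  0.25 -0.02  1.3   0.    1.46]
goto: wz 90.0 then tx -9.84 ty -6.54 tz -1.11
```

View pics/w13.png

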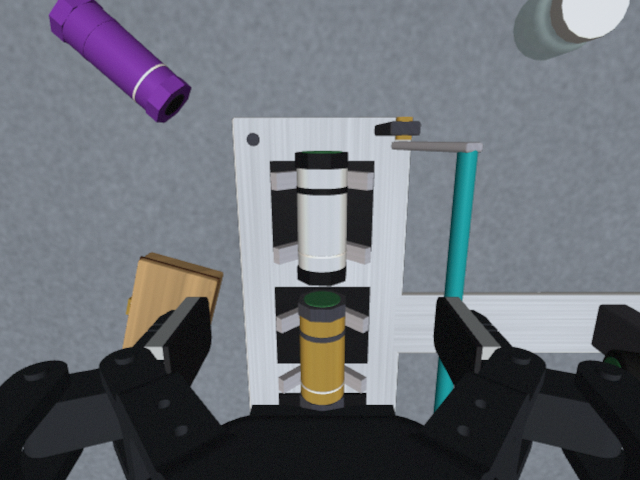

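Emit:
carry_out(motion=[{"jaw": 1, "tx": 0, "ty": 0, "tz": -0.5, "wx": 0, "wy": 0, "wz": -10}, {"jaw": 1, "tx": 0, "ty": 0, "tz": -0.5, "wx": 0, "wy": 0, "wz": -10}, {"jaw": 1, "tx": 0, "ty": 0, "tz": 0, "wx": 0, "wy": 0, "wz": -10}, {"jaw": 1, "tx": 0, "ty": 0, "tz": 0, "wx": 0, "wy": 0, "wz": -10}, {"jaw": 1, "tx": 0, "ty": 0, "tz": 0, "wx": 0, "wy": 0, "wz": -10}, {"jaw": 1, "tx": 0, "ty": 0, "tz": 0, "wx": 0, "wy": 0, "wz": -10}, {"jaw": 1, "tx": 0, "ty": 0, "tz": 0, "wx": 0, "wy": 0, "wz": -10}, {"jaw": 1, "tx": 0, "ty": 0, "tz": 0, "wx": 0, "wy": 0, "wz": -10}, {"jaw": 1, "tx": 0, "ty": 0, "tz": 0, "wx": 0, "wy": 0, "wz": -10}, {"jaw": 1, "tx": -3.3, "ty": -2.2, "tz": 0, "wx": 0, "wy": 0, "wz": 0}, {"jaw": 1, "tx": -3.3, "ty": -2.2, "tz": 0, "wx": 0, "wy": 0, "wz": 0}, {"jaw": 1, "tx": -3.3, "ty": -2.2, "tz": 0, "wx": 0, "wy": 0, "wz": 0}, {"jaw": 1, "tx": 0, "ty": 0, "tz": 0, "wx": 0, "wy": 0, "wz": 0}, {"jaw": 1, "tx": 0, "ty": 0, "tz": 0, "wx": 0, "wy": 0, "wz": 0}])

```text
clock: 26.6
tcp_pos: [0.6455, -0.0055, 0.4182]
orientation: [-0.002, -0.031, 1.0, 0.0]
wrist_force: [0.2, -0.1, 0.2]
finger_gap: 0.0856
```

```bash
python3 - <<'E'
from h import *
status();im=eyes.read_camera('wrist');cv2.imwrite('pics/w14.png',im)
E
```

```text
t 26.6 tcp [ 0.6455 -0.0055  0.4182] phi 93.54 z [-0.004  0.001 -1.   ] F [ 0.2 -0.1  0.2] gap 0.0856 j [-0.13  0.46  0.29  1.41  0.   -0.19]
```

View pics/w14.png

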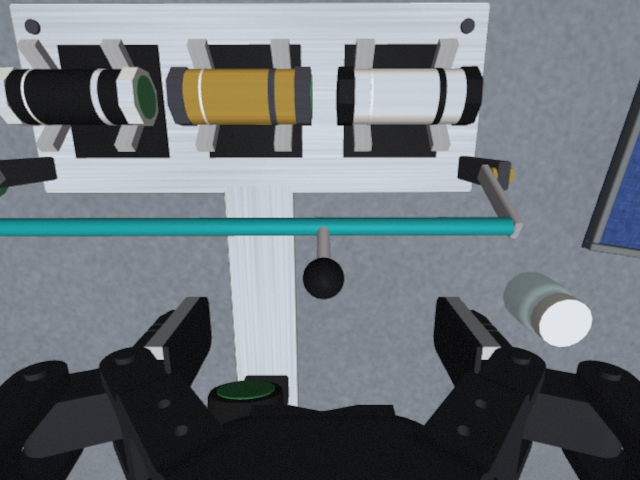

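```bash
cat >> h.py <<'E'
th=.062;FO=np.array([.5512,-.0757]);R2=np.array([[np.cos(th),-np.sin(th)],[np.sin(th),np.cos(th)]])
def knobpos(s,fy=.066): return np.r_[FO+R2@[.06-.105*np.cos(s),fy],.093+.105*np.sin(s)]
def strap_from(c,uv):
    from scipy.optimize import minimize
    r=minimize(lambda v:np.sum((proj(c,knobpos(v[0],v[1]/10))-uv)**2),[1.9,.66],method='Nelder-Mead')
    return r.x[0],r.x[1]/10,r.fun
E
python3 - <<'E'
from h import *
c=eyes.calibration('wrist');s,fy,e=strap_from(c,np.array([323.5,278]));k=knobpos(s,fy);print(s,fy,e,k)
goto(k[:2],k[2]+.155,93.55)
ct=eyes.calibration('top');print(proj(ct,k),'obs',(235+275/5-.4,165+139/5-.4))
E
```

```text
2.057063924462417 0.06507501017619506 3.009336266190387e-05 [ 0.65602796 -0.00399204  0.18582874]
goto: wz 0.0 then tx -1.08 ty 0.05 tz 7.81
[289.31457621 192.52082288] obs (289.6, 192.4)
```

```bash
python3 - <<'E'
from h import *
s=np.linspace(2.057,0.03,17);x=10.5*np.cos(s);z=-10.5*np.sin(s)
ex=ez=0
for i in range(16):
    dx=round(x[i+1]-x[0]-ex,1);dz=round(z[i+1]-z[0]-ez,1);ex+=dx;ez+=dz;print(round(s[i+1],2),dx,dz)
E
```

```text
1.93 1.2 -0.5
1.8 1.3 -0.4
1.68 1.3 -0.3
1.55 1.3 -0.0
1.42 1.3 0.1
1.3 1.3 0.3
1.17 1.3 0.4
1.04 1.2 0.6
0.92 1.1 0.7
0.79 1.0 0.9
0.66 0.9 1.0
0.54 0.7 1.1
0.41 0.6 1.2
0.28 0.5 1.2
0.16 0.3 1.3
0.03 0.1 1.4
```

Emit:
carry_out(motion=[{"jaw": 1, "tx": -1.05, "ty": 0, "tz": 2, "wx": 0, "wy": 0, "wz": 0}, {"jaw": 1, "tx": 0, "ty": 0, "tz": 3, "wx": 0, "wy": 0, "wz": 0}, {"jaw": 1, "tx": 0, "ty": 0, "tz": 2.4, "wx": 0, "wy": 0, "wz": 0}, {"jaw": 1, "tx": 0, "ty": 0, "tz": 0, "wx": 0, "wy": 0, "wz": 0}, {"jaw": -1, "tx": 0, "ty": 0, "tz": 0, "wx": 0, "wy": 0, "wz": 0}, {"jaw": -1, "tx": 0, "ty": 0, "tz": 0, "wx": 0, "wy": 0, "wz": 0}, {"jaw": -1, "tx": 0, "ty": 0, "tz": 0, "wx": 0, "wy": 0, "wz": 0}, {"jaw": -1, "tx": 0, "ty": 0, "tz": 0, "wx": 0, "wy": 0, "wz": 0}, {"jaw": -1, "tx": 0, "ty": 0, "tz": 0, "wx": 0, "wy": 0, "wz": 0}, {"jaw": -1, "tx": 0, "ty": 0, "tz": 0, "wx": 0, "wy": 0, "wz": 0}], force=30)

```text
clock: 27.9
tcp_pos: [0.6569, -0.0043, 0.3471]
orientation: [0.001, -0.031, 1.0, 0.001]
wrist_force: [1.8, 5.0, 4.3]
finger_gap: 0.0218
```

```bash
python3 - <<'E'
from h import *
status();im=eyes.read_camera('wrist');cv2.imwrite('pics/w15.png',im)
E
```

```text
t 27.9 tcp [ 0.6569 -0.0043  0.3471] phi 93.59 z [ 0.002  0.001 -1.   ] F [1.8 5.  4.3] gap 0.0218 j [-0.13  0.49  0.17  1.25  0.   -0.19]
```

View pics/w15.png

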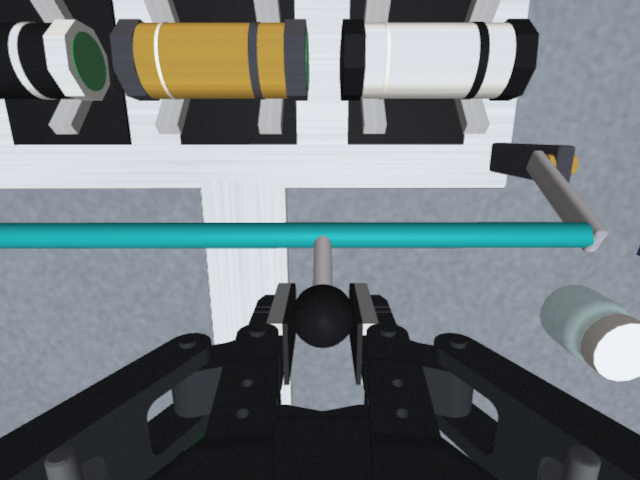

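Emit:
carry_out(motion=[{"jaw": -1, "tx": 1.2, "ty": 0, "tz": -0.5, "wx": 0, "wy": 0, "wz": 0}, {"jaw": -1, "tx": 1.3, "ty": 0, "tz": -0.4, "wx": 0, "wy": 0, "wz": 0}, {"jaw": -1, "tx": 1.3, "ty": 0, "tz": -0.3, "wx": 0, "wy": 0, "wz": 0}, {"jaw": -1, "tx": 1.3, "ty": 0, "tz": 0, "wx": 0, "wy": 0, "wz": 0}, {"jaw": -1, "tx": 1.3, "ty": 0, "tz": 0.1, "wx": 0, "wy": 0, "wz": 0}, {"jaw": -1, "tx": 1.3, "ty": 0, "tz": 0.3, "wx": 0, "wy": 0, "wz": 0}, {"jaw": -1, "tx": 1.3, "ty": 0, "tz": 0.4, "wx": 0, "wy": 0, "wz": 0}, {"jaw": -1, "tx": 1.2, "ty": 0, "tz": 0.6, "wx": 0, "wy": 0, "wz": 0}, {"jaw": -1, "tx": 1.1, "ty": 0, "tz": 0.7, "wx": 0, "wy": 0, "wz": 0}, {"jaw": -1, "tx": 1.0, "ty": 0, "tz": 0.9, "wx": 0, "wy": 0, "wz": 0}, {"jaw": -1, "tx": 0.9, "ty": 0, "tz": 1.0, "wx": 0, "wy": 0, "wz": 0}, {"jaw": -1, "tx": 0, "ty": 0, "tz": 0, "wx": 0, "wy": 0, "wz": 0}])

```text
clock: 29.45
tcp_pos: [0.5231, -0.0127, 0.3174]
orientation: [-0.002, -0.031, 1.0, 0.001]
wrist_force: [-5.2, 3.9, 3.4]
finger_gap: 0.0218
```

```bash
python3 - <<'E'
from h import *
status();print(knobpos(.66,.0655));im=eyes.read_camera('wrist');cv2.imwrite('pics/w16.png',im)
E
```

```text
t 29.45 tcp [ 0.5231 -0.0127  0.3174] phi 93.57 z [-0.004  0.001 -1.   ] F [-5.2  3.9  3.4] gap 0.0218 j [-0.18  0.26 -0.25  1.07  0.   -0.24]
[ 0.52423651 -0.01174779  0.15737727]
```

View pics/w16.png

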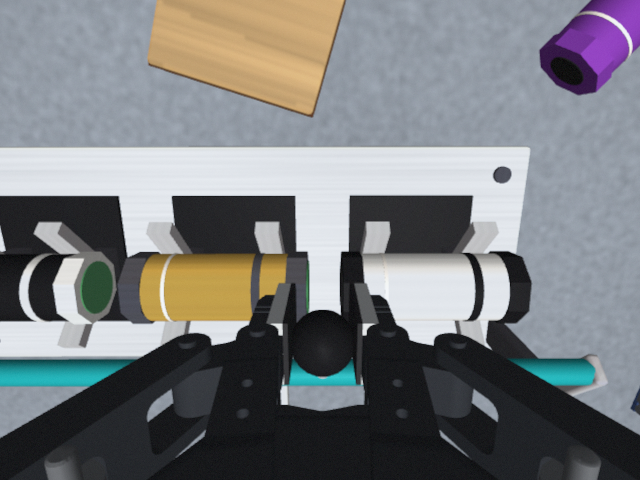

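Emit:
carry_out(motion=[{"jaw": -1, "tx": 0.7, "ty": 0, "tz": 1.1, "wx": 0, "wy": 0, "wz": 0}, {"jaw": -1, "tx": 0.6, "ty": 0, "tz": 1.2, "wx": 0, "wy": 0, "wz": 0}, {"jaw": -1, "tx": 0.5, "ty": 0, "tz": 1.2, "wx": 0, "wy": 0, "wz": 0}, {"jaw": -1, "tx": 0.3, "ty": 0, "tz": 1.3, "wx": 0, "wy": 0, "wz": 0}, {"jaw": -1, "tx": 0.1, "ty": 0, "tz": 1.0, "wx": 0, "wy": 0, "wz": 0}, {"jaw": -1, "tx": 0, "ty": 0, "tz": 0, "wx": 0, "wy": 0, "wz": 0}])

```text
clock: 30.25
tcp_pos: [0.502, -0.0141, 0.2593]
orientation: [-0.002, -0.031, 1.0, 0.001]
wrist_force: [-3.5, 6.0, -0.4]
finger_gap: 0.0217
```

```bash
python3 - <<'E'
from h import *
status();im=eyes.read_camera('wrist');cv2.imwrite('pics/w17.png',im)
E
```

```text
t 30.25 tcp [ 0.502  -0.0141  0.2593] phi 93.56 z [-0.003  0.001 -1.   ] F [-3.5  6.  -0.4] gap 0.0217 j [-0.19  0.27 -0.39  0.92  0.   -0.25]
```

View pics/w17.png

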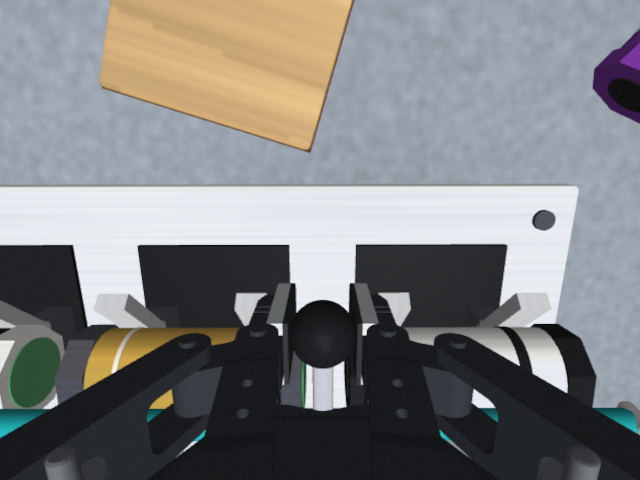

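Emit:
carry_out(motion=[{"jaw": -1, "tx": 0, "ty": 0, "tz": 0.3, "wx": 0, "wy": 0, "wz": 0}, {"jaw": -1, "tx": 0, "ty": 0, "tz": 0.3, "wx": 0, "wy": 0, "wz": 0}, {"jaw": -1, "tx": 0, "ty": 0, "tz": 0, "wx": 0, "wy": 0, "wz": 0}, {"jaw": 0.2, "tx": 0, "ty": 0, "tz": 0, "wx": 0, "wy": 0, "wz": 0}, {"jaw": 0.2, "tx": 0, "ty": 0, "tz": 0, "wx": 0, "wy": 0, "wz": 0}, {"jaw": 0.2, "tx": 0, "ty": 0, "tz": 0, "wx": 0, "wy": 0, "wz": 0}, {"jaw": 0.2, "tx": 0, "ty": 0, "tz": -1, "wx": 0, "wy": 0, "wz": 0}, {"jaw": 0.2, "tx": 0, "ty": 0, "tz": -2, "wx": 0, "wy": 0, "wz": 0}, {"jaw": 0.2, "tx": 0, "ty": 0, "tz": -4, "wx": 0, "wy": 0, "wz": 0}, {"jaw": 0.2, "tx": 0, "ty": 0, "tz": -5, "wx": 0, "wy": 0, "wz": 0}, {"jaw": 0.2, "tx": 0, "ty": 0, "tz": -4, "wx": 0, "wy": 0, "wz": 0}, {"jaw": 0.2, "tx": 0, "ty": 0, "tz": 0, "wx": 0, "wy": 0, "wz": 0}, {"jaw": 0.2, "tx": 0, "ty": 0, "tz": 0, "wx": 0, "wy": 0, "wz": 0}])

```text
clock: 31.92
tcp_pos: [0.5026, -0.0144, 0.4143]
orientation: [0.0, -0.031, 1.0, -0.0]
wrist_force: [-0.1, 0.3, -0.1]
finger_gap: 0.0512
```

```bash
python3 - <<'E'
from h import *
status();im=eyes.read_camera('wrist');cv2.imwrite('pics/w18.png',im);im=eyes.read_camera('scene');crop(im,220,180,430,320,3.5,'pics/s18.png')
goto((.5324,-.4042),.30,93.55)
E
```

```text
t 31.93 tcp [ 0.5026 -0.0144  0.4143] phi 93.55 z [ 0. -0. -1.] F [-0.1  0.3 -0.1] gap 0.0512 j [-0.19  0.17 -0.12  1.28 -0.   -0.25]
goto: wz -0.0 then tx -0.58 ty -39.09 tz 11.31
```

View pics/w18.png

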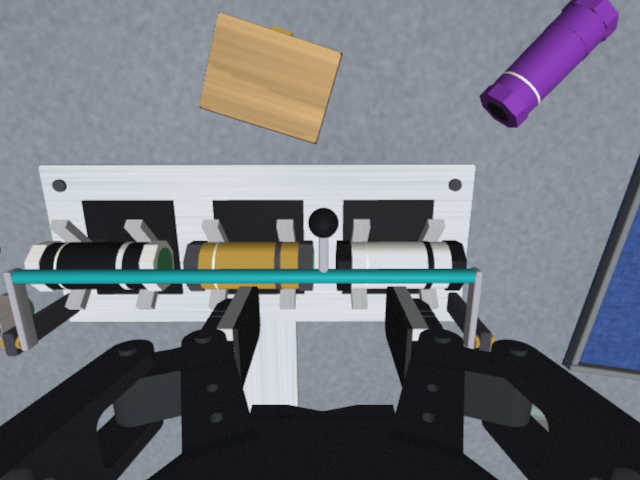

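View pics/s18.png

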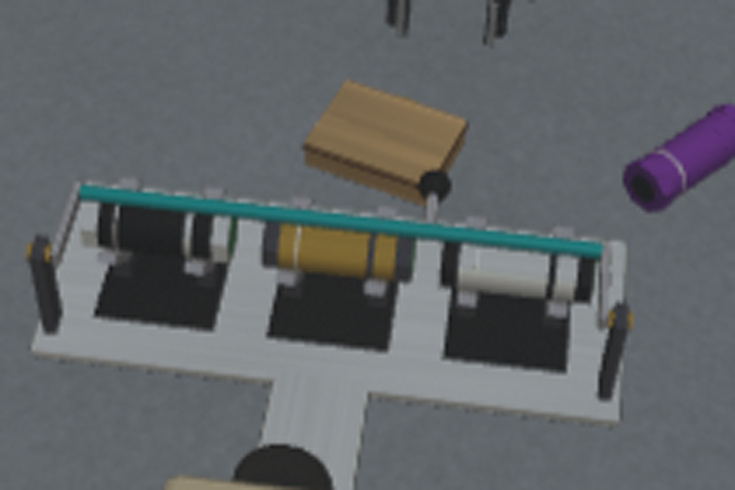

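Emit:
carry_out(motion=[{"jaw": -1, "tx": 0, "ty": -4.9, "tz": 0, "wx": 0, "wy": 0, "wz": 0}, {"jaw": -1, "tx": 0, "ty": -4.9, "tz": 0, "wx": 0, "wy": 0, "wz": 0}, {"jaw": -1, "tx": 0, "ty": -4.9, "tz": 0, "wx": 0, "wy": 0, "wz": 0}, {"jaw": -1, "tx": 0, "ty": -4.9, "tz": 0, "wx": 0, "wy": 0, "wz": 0}, {"jaw": -1, "tx": -0.1, "ty": -4.9, "tz": 0, "wx": 0, "wy": 0, "wz": 0}, {"jaw": -1, "tx": -0.2, "ty": -4.9, "tz": 0, "wx": 0, "wy": 0, "wz": 0}, {"jaw": -1, "tx": -0.2, "ty": -4.9, "tz": 0, "wx": 0, "wy": 0, "wz": 0}, {"jaw": -1, "tx": 0, "ty": -4.8, "tz": 0, "wx": 0, "wy": 0, "wz": 0}, {"jaw": -1, "tx": 0, "ty": 0, "tz": 0, "wx": 0, "wy": 0, "wz": 0}, {"jaw": -1, "tx": 0, "ty": 0, "tz": 0, "wx": 0, "wy": 0, "wz": 0}])

```text
clock: 33.28
tcp_pos: [0.5317, -0.4042, 0.4125]
orientation: [-0.001, -0.031, 1.0, 0.001]
wrist_force: [-0.8, 0.1, -0.2]
finger_gap: 0.0
```

```bash
python3 - <<'E'
from h import *
status();im=eyes.read_camera('wrist');cv2.imwrite('pics/w19.png',im)
hsv=cv2.cvtColor(im,cv2.COLOR_BGR2HSV);o=cv2.inRange(hsv,(8,180,120),(20,255,255));c=eyes.calibration('wrist')
for k in cv2.findContours(o,0,2)[0]:
    if cv2.contourArea(k)>300:
        r=cv2.minEnclosingCircle(k);print(r,onz(c,r[0],.054))
goto((.5324,-.4042),.25,93.55)
E
```

```text
t 33.27 tcp [ 0.5317 -0.4042  0.4125] phi 93.52 z [-0.002  0.003 -1.   ] F [-0.8  0.1 -0.2] gap 0.0 j [-0.77  0.5   0.35  1.42  0.   -0.83]
((147.0, 256.0), 21.095121383666992) [ 0.58005531 -0.56130308  0.054     ]
((320.0260925292969, 213.36521911621094), 19.59233856201172) [ 0.53048764 -0.40525871  0.054     ]
goto: wz 0.0 then tx -0.05 ty -0.07 tz 16.32
```

View pics/w19.png

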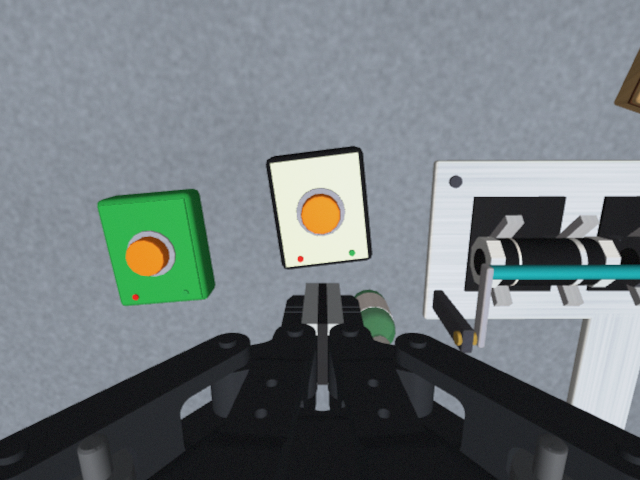

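Emit:
carry_out(motion=[{"jaw": -1, "tx": 0, "ty": 0, "tz": 5, "wx": 0, "wy": 0, "wz": 0}, {"jaw": -1, "tx": 0, "ty": 0, "tz": 5, "wx": 0, "wy": 0, "wz": 0}, {"jaw": -1, "tx": 0, "ty": 0, "tz": 4, "wx": 0, "wy": 0, "wz": 0}, {"jaw": -1, "tx": 0, "ty": 0, "tz": 2.5, "wx": 0, "wy": 0, "wz": 0}, {"jaw": -1, "tx": 0, "ty": 0, "tz": 1, "wx": 0, "wy": 0, "wz": 0}, {"jaw": -1, "tx": 0, "ty": 0, "tz": 0, "wx": 0, "wy": 0, "wz": 0}, {"jaw": -1, "tx": 0, "ty": 0, "tz": 0, "wx": 0, "wy": 0, "wz": 0}, {"jaw": -1, "tx": 0, "ty": 0, "tz": 0, "wx": 0, "wy": 0, "wz": 0}])

```text
clock: 34.33
tcp_pos: [0.5324, -0.4047, 0.2407]
orientation: [0.001, -0.031, 1.0, -0.001]
wrist_force: [0.1, -0.1, 1.0]
finger_gap: -0.0003
```

```bash
python3 - <<'E'
from h import *
status();im=eyes.read_camera('wrist');cv2.imwrite('pics/w20.png',im)
E
```

```text
t 34.33 tcp [ 0.5324 -0.4047  0.2407] phi 93.56 z [ 0.002 -0.002 -1.   ] F [ 0.1 -0.1  1. ] gap -0.0003 j [-0.77  0.58  0.04  1.04  0.   -0.83]
```

View pics/w20.png

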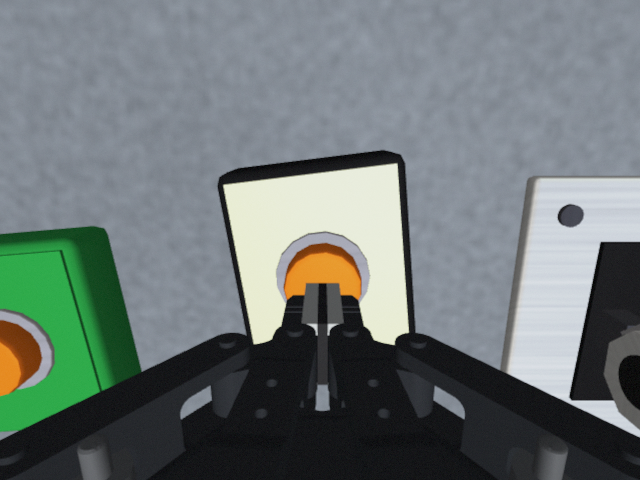

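Emit:
carry_out(motion=[{"jaw": -1, "tx": 0, "ty": 0, "tz": 0.6, "wx": 0, "wy": 0, "wz": 0}, {"jaw": -1, "tx": 0, "ty": 0, "tz": 0.5, "wx": 0, "wy": 0, "wz": 0}, {"jaw": -1, "tx": 0, "ty": 0, "tz": 0.2, "wx": 0, "wy": 0, "wz": 0}, {"jaw": -1, "tx": 0, "ty": 0, "tz": 0.1, "wx": 0, "wy": 0, "wz": 0}, {"jaw": -1, "tx": 0, "ty": 0, "tz": 0.1, "wx": 0, "wy": 0, "wz": 0}, {"jaw": -1, "tx": 0, "ty": 0, "tz": 0, "wx": 0, "wy": 0, "wz": 0}])

```text
clock: 35.12
tcp_pos: [0.5319, -0.4043, 0.2242]
orientation: [-0.0, -0.031, 1.0, 0.0]
wrist_force: [-1.9, 0.6, 2.9]
finger_gap: -0.0001
```

```bash
python3 -c "
from h import *
status()"
```

```text
t 35.12 tcp [ 0.5319 -0.4043  0.2242] phi 93.54 z [-0.  0. -1.] F [-1.9  0.6  2.9] gap -0.0001 j [-0.77  0.59  0.02  1.   -0.   -0.83]
```

Emit:
carry_out(motion=[{"jaw": -1, "tx": 0, "ty": 0, "tz": 0.1, "wx": 0, "wy": 0, "wz": 0}, {"jaw": -1, "tx": 0, "ty": 0, "tz": 0.1, "wx": 0, "wy": 0, "wz": 0}, {"jaw": -1, "tx": 0, "ty": 0, "tz": 0.1, "wx": 0, "wy": 0, "wz": 0}])

```text
clock: 35.5
tcp_pos: [0.5319, -0.4044, 0.2214]
orientation: [0.0, -0.031, 1.0, -0.0]
wrist_force: [-3.3, 1.6, 8.9]
finger_gap: -0.0002
```

```bash
python3 -c "
from h import *
status()"
```

```text
t 35.5 tcp [ 0.5319 -0.4044  0.2214] phi 93.54 z [ 0. -0. -1.] F [-3.3  1.6  8.9] gap -0.0002 j [-0.77  0.59  0.02  1.   -0.   -0.83]
```

Emit:
carry_out(motion=[{"jaw": -1, "tx": 0, "ty": 0, "tz": -0.05, "wx": 0, "wy": 0, "wz": 0}])

```text
clock: 35.62
tcp_pos: [0.5319, -0.4043, 0.2218]
orientation: [-0.0, -0.031, 1.0, 0.0]
wrist_force: [-2.0, 1.7, 3.6]
finger_gap: 0.0001
```

```bash
python3 -c "
from h import *
status()"
```

```text
t 35.62 tcp [ 0.5319 -0.4043  0.2218] phi 93.55 z [-0.  0. -1.] F [-2.   1.7  3.6] gap 0.0001 j [-0.77  0.59  0.02  1.   -0.   -0.83]
```

Emit:
carry_out(motion=[{"jaw": -1, "tx": 0, "ty": 0, "tz": 0.02, "wx": 0, "wy": 0, "wz": 0}, {"jaw": -1, "tx": 0, "ty": 0, "tz": 0, "wx": 0, "wy": 0, "wz": 0}])

```text
clock: 35.88
tcp_pos: [0.5319, -0.4043, 0.2215]
orientation: [-0.0, -0.031, 1.0, 0.0]
wrist_force: [-1.9, 1.0, 4.0]
finger_gap: -0.0003
```

```bash
python3 -c "
from h import *
status()"
```

```text
t 35.88 tcp [ 0.5319 -0.4043  0.2215] phi 93.55 z [-0.  0. -1.] F [-1.9  1.   4. ] gap -0.0003 j [-0.77  0.59  0.02  1.   -0.   -0.83]
```

Emit:
carry_out(motion=[{"jaw": -1, "tx": 0, "ty": 0, "tz": 0.01, "wx": 0, "wy": 0, "wz": 0}, {"jaw": -1, "tx": 0, "ty": 0, "tz": 0, "wx": 0, "wy": 0, "wz": 0}])

```text
clock: 36.12
tcp_pos: [0.5319, -0.4043, 0.2215]
orientation: [-0.0, -0.031, 1.0, 0.0]
wrist_force: [-2.7, 1.1, 5.7]
finger_gap: 0.0002
```

```bash
python3 -c "
from h import *
status()"
```

```text
t 36.12 tcp [ 0.5319 -0.4043  0.2215] phi 93.55 z [-0.  0. -1.] F [-2.7  1.1  5.7] gap 0.0002 j [-0.77  0.59  0.02  1.   -0.   -0.83]
```

Emit:
carry_out(motion=[{"jaw": -1, "tx": 0, "ty": 0, "tz": 0, "wx": 0, "wy": 0, "wz": 0}, {"jaw": -1, "tx": 0, "ty": 0, "tz": 0, "wx": 0, "wy": 0, "wz": 0}, {"jaw": -1, "tx": 0, "ty": 0, "tz": 0, "wx": 0, "wy": 0, "wz": 0}, {"jaw": -1, "tx": 0, "ty": 0, "tz": 0, "wx": 0, "wy": 0, "wz": 0}, {"jaw": -1, "tx": 0, "ty": 0, "tz": 0, "wx": 0, "wy": 0, "wz": 0}, {"jaw": -1, "tx": 0, "ty": 0, "tz": 0, "wx": 0, "wy": 0, "wz": 0}])

```text
clock: 36.88
tcp_pos: [0.5319, -0.4043, 0.2215]
orientation: [-0.0, -0.031, 1.0, 0.0]
wrist_force: [-3.2, 0.9, 5.1]
finger_gap: -0.0001
```

```bash
python3 -c "
from h import *
status()"
```

```text
t 36.88 tcp [ 0.5319 -0.4043  0.2215] phi 93.55 z [-0.  0. -1.] F [-3.2  0.9  5.1] gap -0.0001 j [-0.77  0.59  0.02  1.   -0.   -0.83]
```

Emit:
carry_out(motion=[{"jaw": -1, "tx": 0, "ty": 0, "tz": 0, "wx": 0, "wy": 0, "wz": 0}, {"jaw": -1, "tx": 0, "ty": 0, "tz": 0.25, "wx": 0, "wy": 0, "wz": 0}, {"jaw": -1, "tx": 0, "ty": 0, "tz": 0.25, "wx": 0, "wy": 0, "wz": 0}, {"jaw": -1, "tx": 0, "ty": 0, "tz": 0.15, "wx": 0, "wy": 0, "wz": 0}, {"jaw": -1, "tx": 0, "ty": 0, "tz": 0.05, "wx": 0, "wy": 0, "wz": 0}])

```text
clock: 37.5
tcp_pos: [0.5319, -0.4043, 0.2156]
orientation: [0.0, -0.031, 1.0, -0.0]
wrist_force: [-4.2, 3.5, 11.3]
finger_gap: -0.0
```

```bash
python3 -c "
from h import *
status()"
```

```text
t 37.5 tcp [ 0.5319 -0.4043  0.2156] phi 93.55 z [ 0. -0. -1.] F [-4.2  3.5 11.3] gap -0.0 j [-0.77  0.6   0.01  0.99 -0.   -0.83]
```

Emit:
carry_out(motion=[{"jaw": -1, "tx": 0, "ty": 0, "tz": 0.08, "wx": 0, "wy": 0, "wz": 0}, {"jaw": -1, "tx": 0, "ty": 0, "tz": 0.05, "wx": 0, "wy": 0, "wz": 0}])

```text
clock: 37.75
tcp_pos: [0.5319, -0.4043, 0.2152]
orientation: [0.0, -0.031, 1.0, -0.0]
wrist_force: [-6.6, 4.2, 17.4]
finger_gap: -0.0005
```

```bash
python3 -c "
from h import *
status()"
```

```text
t 37.75 tcp [ 0.5319 -0.4043  0.2152] phi 93.55 z [ 0.001 -0.001 -1.   ] F [-6.6  4.2 17.4] gap -0.0005 j [-0.77  0.6   0.01  0.98 -0.   -0.83]
```

Emit:
carry_out(motion=[{"jaw": -1, "tx": 0, "ty": 0, "tz": -0.6, "wx": 0, "wy": 0, "wz": 0}, {"jaw": -1, "tx": 0, "ty": 0, "tz": -1.5, "wx": 0, "wy": 0, "wz": 0}, {"jaw": -1, "tx": 0, "ty": 0, "tz": -4, "wx": 0, "wy": 0, "wz": 0}, {"jaw": -1, "tx": 0, "ty": 0, "tz": -5, "wx": 0, "wy": 0, "wz": 0}, {"jaw": -1, "tx": 0, "ty": 0, "tz": -5, "wx": 0, "wy": 0, "wz": 0}, {"jaw": -1, "tx": 0, "ty": 0, "tz": -4, "wx": 0, "wy": 0, "wz": 0}, {"jaw": 0.3, "tx": 0, "ty": 4.9, "tz": 0, "wx": 0, "wy": 0, "wz": 0}, {"jaw": 0.3, "tx": 0.1, "ty": 4.9, "tz": 0, "wx": 0, "wy": 0, "wz": 0}, {"jaw": 0.3, "tx": 0.1, "ty": 4.9, "tz": 0, "wx": 0, "wy": 0, "wz": 0}, {"jaw": 0.3, "tx": 0.1, "ty": 4.9, "tz": 0, "wx": 0, "wy": 0, "wz": 0}, {"jaw": 0.3, "tx": 0.1, "ty": 4.9, "tz": 0, "wx": 0, "wy": 0, "wz": 0}, {"jaw": 0.3, "tx": 0, "ty": 4.9, "tz": 0, "wx": 0, "wy": 0, "wz": 0}, {"jaw": 0.3, "tx": 0, "ty": 4.9, "tz": 0, "wx": 0, "wy": 0, "wz": 0}, {"jaw": 0.3, "tx": 0, "ty": 4.8, "tz": 0, "wx": 0, "wy": 0, "wz": 0}, {"jaw": 0.3, "tx": 0, "ty": 0, "tz": 0, "wx": 0, "wy": 0, "wz": 0}, {"jaw": 0.3, "tx": 0, "ty": 0, "tz": 0, "wx": 0, "wy": 0, "wz": 0}])

```text
clock: 39.75
tcp_pos: [0.5041, -0.0144, 0.4142]
orientation: [0.0, -0.031, 1.0, -0.0]
wrist_force: [-0.3, -1.0, 0.5]
finger_gap: 0.0558
```

```bash
python3 - <<'E'
from h import *
status();im=eyes.read_camera('wrist');cv2.imwrite('pics/w21.png',im);goto(knobpos(0.0,.0655)[:2],.255,93.55);print(knobpos(0.,.0655),proj(eyes.calibration('wrist'),knobpos(0.,.0655)))
E
```

```text
t 39.75 tcp [ 0.5041 -0.0144  0.4142] phi 93.59 z [ 0.001 -0.    -1.   ] F [-0.3 -1.   0.5] gap 0.0558 j [-0.19  0.17 -0.11  1.28 -0.   -0.25]
goto: wz -0.0 then tx 0.18 ty 0.20 tz 15.91
[ 0.50222806 -0.01311406  0.093     ] [325.27378225 221.70847432]
```

View pics/w21.png

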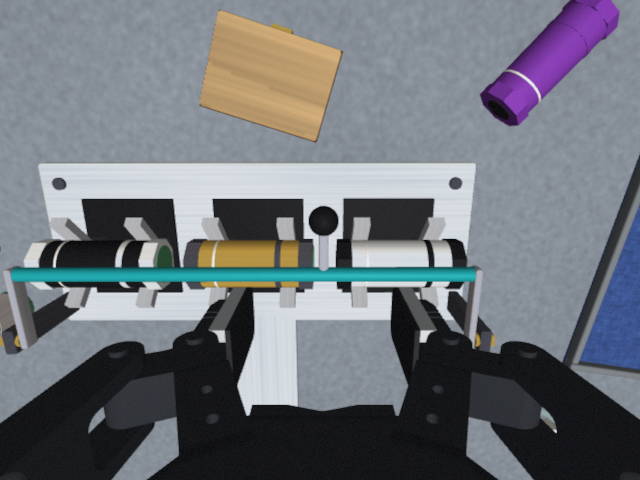

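Emit:
carry_out(motion=[{"jaw": 0.2, "tx": 0.2, "ty": 0, "tz": 4, "wx": 0, "wy": 0, "wz": 0}, {"jaw": 0.2, "tx": 0, "ty": 0, "tz": 5, "wx": 0, "wy": 0, "wz": 0}, {"jaw": 0.2, "tx": 0, "ty": 0, "tz": 4, "wx": 0, "wy": 0, "wz": 0}, {"jaw": 0.2, "tx": 0, "ty": 0, "tz": 2, "wx": 0, "wy": 0, "wz": 0}, {"jaw": 0.2, "tx": 0, "ty": 0, "tz": 1, "wx": 0, "wy": 0, "wz": 0}, {"jaw": 0.2, "tx": 0, "ty": 0, "tz": 0, "wx": 0, "wy": 0, "wz": 0}, {"jaw": -1, "tx": 0, "ty": 0, "tz": 0, "wx": 0, "wy": 0, "wz": 0}, {"jaw": -1, "tx": 0, "ty": 0, "tz": 0, "wx": 0, "wy": 0, "wz": 0}, {"jaw": -1, "tx": 0, "ty": 0, "tz": 0, "wx": 0, "wy": 0, "wz": 0}, {"jaw": -1, "tx": 0, "ty": 0, "tz": 0, "wx": 0, "wy": 0, "wz": 0}], force=35)

```text
clock: 41.05
tcp_pos: [0.5023, -0.0141, 0.2553]
orientation: [0.001, -0.031, 1.0, 0.0]
wrist_force: [-0.4, 3.9, 6.1]
finger_gap: 0.0215
```

```bash
python3 - <<'E'
from h import *
status();im=eyes.read_camera('wrist');cv2.imwrite('pics/w22.png',im)
s=np.linspace(0,2.06,17);x=10.5*np.cos(s);z=-10.5*np.sin(s)
ex=ez=0
for i in range(16):
    dx=round(x[i+1]-x[0]-ex,1);dz=round(z[i+1]-z[0]-ez,1);ex+=dx;ez+=dz;print(round(s[i+1],2),dx,dz)
E
```

```text
t 41.05 tcp [ 0.5023 -0.0141  0.2553] phi 93.59 z [ 0.002  0.001 -1.   ] F [-0.4  3.9  6.1] gap 0.0215 j [-0.19  0.27 -0.4   0.9   0.   -0.25]
0.13 -0.1 -1.3
0.26 -0.2 -1.4
0.39 -0.5 -1.3
0.52 -0.6 -1.2
0.64 -0.7 -1.1
0.77 -0.9 -1.0
0.9 -1.0 -0.9
1.03 -1.1 -0.8
1.16 -1.2 -0.6
1.29 -1.3 -0.5
1.42 -1.3 -0.3
1.54 -1.3 -0.1
1.67 -1.4 0.1
1.8 -1.3 0.2
1.93 -1.3 0.4
2.06 -1.2 0.5
```

View pics/w22.png

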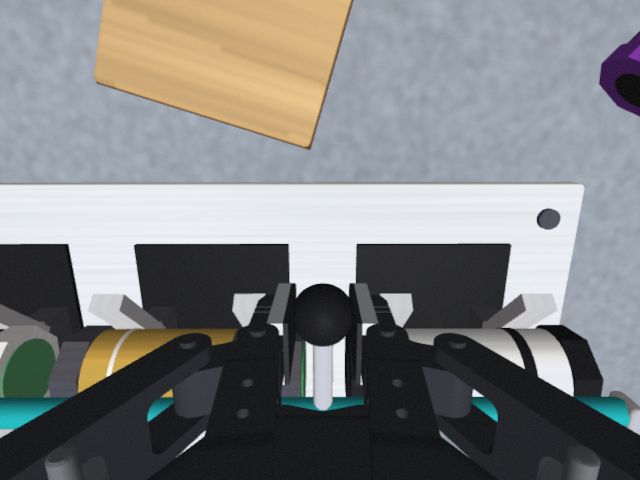

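Emit:
carry_out(motion=[{"jaw": -1, "tx": -0.1, "ty": 0, "tz": -1.3, "wx": 0, "wy": 0, "wz": 0}, {"jaw": -1, "tx": -0.2, "ty": 0, "tz": -1.4, "wx": 0, "wy": 0, "wz": 0}, {"jaw": -1, "tx": -0.5, "ty": 0, "tz": -1.3, "wx": 0, "wy": 0, "wz": 0}, {"jaw": -1, "tx": -0.6, "ty": 0, "tz": -1.2, "wx": 0, "wy": 0, "wz": 0}, {"jaw": -1, "tx": -0.7, "ty": 0, "tz": -1.1, "wx": 0, "wy": 0, "wz": 0}, {"jaw": -1, "tx": -0.9, "ty": 0, "tz": -1.0, "wx": 0, "wy": 0, "wz": 0}, {"jaw": -1, "tx": -1.0, "ty": 0, "tz": -0.9, "wx": 0, "wy": 0, "wz": 0}, {"jaw": -1, "tx": -1.1, "ty": 0, "tz": -0.8, "wx": 0, "wy": 0, "wz": 0}, {"jaw": -1, "tx": -1.2, "ty": 0, "tz": -0.6, "wx": 0, "wy": 0, "wz": 0}, {"jaw": -1, "tx": -1.3, "ty": 0, "tz": -0.5, "wx": 0, "wy": 0, "wz": 0}, {"jaw": -1, "tx": -1.3, "ty": 0, "tz": -0.3, "wx": 0, "wy": 0, "wz": 0}, {"jaw": -1, "tx": -1.3, "ty": 0, "tz": -0.1, "wx": 0, "wy": 0, "wz": 0}, {"jaw": -1, "tx": -1.4, "ty": 0, "tz": 0.1, "wx": 0, "wy": 0, "wz": 0}, {"jaw": -1, "tx": -1.3, "ty": 0, "tz": 0.2, "wx": 0, "wy": 0, "wz": 0}, {"jaw": -1, "tx": -1.3, "ty": 0, "tz": 0.4, "wx": 0, "wy": 0, "wz": 0}, {"jaw": -1, "tx": -1.2, "ty": 0, "tz": 0.5, "wx": 0, "wy": 0, "wz": 0}, {"jaw": -1, "tx": 0, "ty": 0, "tz": 0, "wx": 0, "wy": 0, "wz": 0}, {"jaw": -1, "tx": 0, "ty": 0, "tz": 0, "wx": 0, "wy": 0, "wz": 0}], force=50)

```text
clock: 43.35
tcp_pos: [0.6553, -0.0049, 0.3468]
orientation: [-0.0, -0.031, 1.0, 0.0]
wrist_force: [0.1, -0.8, -0.4]
finger_gap: 0.0003
```

```bash
python3 - <<'E'
from h import *
status();im=eyes.read_camera('wrist');cv2.imwrite('pics/w23.png',im)
E
```

```text
t 43.35 tcp [ 0.6553 -0.0049  0.3468] phi 93.55 z [-0.001  0.    -1.   ] F [ 0.1 -0.8 -0.4] gap 0.0003 j [-0.13  0.49  0.17  1.25 -0.   -0.19]
```

View pics/w23.png

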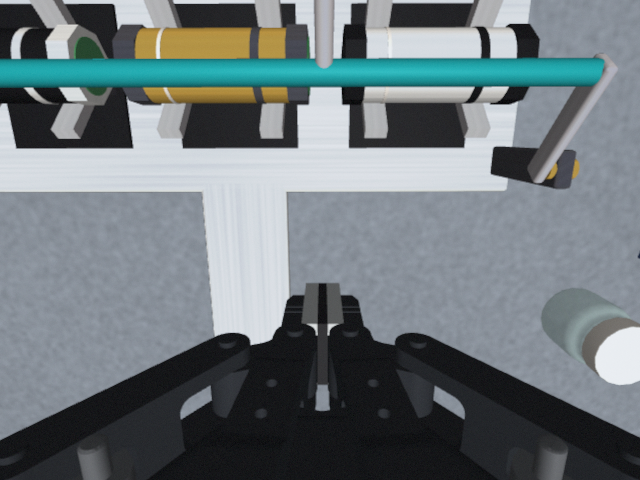

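The grip slackened or slipped and the strap fell back onto the barrels, which are still seated. I'll pinch the knob again.

Emit:
carry_out(motion=[{"jaw": 0.2, "tx": 0, "ty": 0, "tz": -4, "wx": 0, "wy": 0, "wz": 0}, {"jaw": 0.2, "tx": 0, "ty": 0, "tz": -2.8, "wx": 0, "wy": 0, "wz": 0}, {"jaw": 0.2, "tx": 5, "ty": 0, "tz": 0, "wx": 0, "wy": 0, "wz": 0}, {"jaw": 0.2, "tx": 5, "ty": 0, "tz": 0, "wx": 0, "wy": 0, "wz": 0}, {"jaw": 0.2, "tx": 5.3, "ty": 0, "tz": 0, "wx": 0, "wy": 0, "wz": 0}, {"jaw": 0.2, "tx": 0, "ty": 0, "tz": 0, "wx": 0, "wy": 0, "wz": 0}, {"jaw": 0.2, "tx": 0, "ty": 0, "tz": 0, "wx": 0, "wy": 0, "wz": 0}], force=50)

```text
clock: 44.28
tcp_pos: [0.5028, -0.0145, 0.416]
orientation: [0.001, -0.031, 1.0, -0.0]
wrist_force: [0.4, 0.4, 0.8]
finger_gap: 0.0511
```

```bash
python3 - <<'E'
from h import *
status();im=eyes.read_camera('wrist');cv2.imwrite('pics/w24.png',im)
E
```

```text
t 44.27 tcp [ 0.5028 -0.0145  0.416 ] phi 93.53 z [ 0.003 -0.    -1.   ] F [0.4 0.4 0.8] gap 0.0511 j [-0.19  0.17 -0.11  1.29  0.   -0.25]
```

View pics/w24.png

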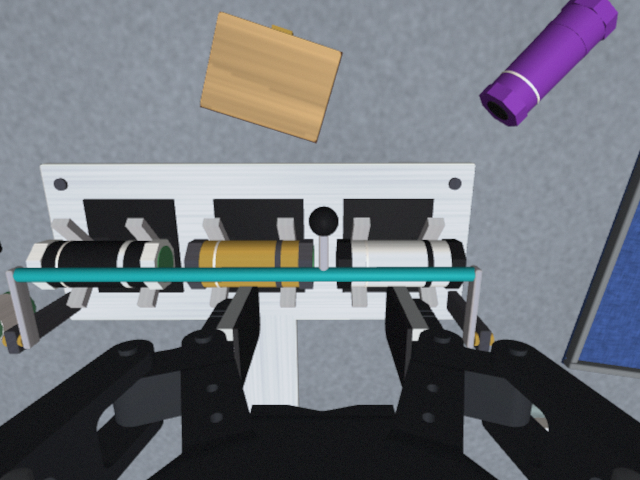

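Emit:
carry_out(motion=[{"jaw": 0, "tx": 0, "ty": 0, "tz": 4, "wx": 0, "wy": 0, "wz": 0}, {"jaw": 0, "tx": 0, "ty": 0, "tz": 5, "wx": 0, "wy": 0, "wz": 0}, {"jaw": 0, "tx": 0, "ty": 0, "tz": 4, "wx": 0, "wy": 0, "wz": 0}, {"jaw": 0, "tx": 0, "ty": 0, "tz": 2, "wx": 0, "wy": 0, "wz": 0}, {"jaw": 0, "tx": 0, "ty": 0, "tz": 1, "wx": 0, "wy": 0, "wz": 0}, {"jaw": 0, "tx": 0, "ty": 0, "tz": 0.5, "wx": 0, "wy": 0, "wz": 0}, {"jaw": 0, "tx": 0, "ty": 0, "tz": 0, "wx": 0, "wy": 0, "wz": 0}, {"jaw": -1, "tx": 0, "ty": 0, "tz": 0, "wx": 0, "wy": 0, "wz": 0}, {"jaw": -1, "tx": 0, "ty": 0, "tz": 0, "wx": 0, "wy": 0, "wz": 0}, {"jaw": -1, "tx": 0, "ty": 0, "tz": 0, "wx": 0, "wy": 0, "wz": 0}, {"jaw": -1, "tx": 0, "ty": 0, "tz": 0, "wx": 0, "wy": 0, "wz": 0}, {"jaw": -1, "tx": 0, "ty": 0, "tz": 0, "wx": 0, "wy": 0, "wz": 0}], force=60)

```text
clock: 45.82
tcp_pos: [0.5032, -0.014, 0.2512]
orientation: [0.001, -0.031, 1.0, 0.001]
wrist_force: [-0.4, 3.6, 6.3]
finger_gap: 0.0207
```

```bash
python3 - <<'E'
from h import *
status()
E
```

```text
t 45.83 tcp [ 0.5032 -0.014   0.2512] phi 93.58 z [ 0.002  0.001 -1.   ] F [-0.4  3.6  6.3] gap 0.0207 j [-0.19  0.28 -0.4   0.89  0.   -0.25]
```

Emit:
carry_out(motion=[{"jaw": -1, "tx": -0.1, "ty": 0, "tz": -1.3, "wx": 0, "wy": 0, "wz": 0}, {"jaw": -1, "tx": -0.2, "ty": 0, "tz": -1.4, "wx": 0, "wy": 0, "wz": 0}, {"jaw": -1, "tx": -0.5, "ty": 0, "tz": -1.3, "wx": 0, "wy": 0, "wz": 0}, {"jaw": -1, "tx": -0.6, "ty": 0, "tz": -1.2, "wx": 0, "wy": 0, "wz": 0}, {"jaw": -1, "tx": -0.7, "ty": 0, "tz": -1.1, "wx": 0, "wy": 0, "wz": 0}, {"jaw": -1, "tx": -0.9, "ty": 0, "tz": -1.0, "wx": 0, "wy": 0, "wz": 0}], force=60)

```text
clock: 46.58
tcp_pos: [0.5342, -0.0122, 0.323]
orientation: [0.002, -0.031, 1.0, 0.001]
wrist_force: [16.1, 4.3, -19.5]
finger_gap: 0.0203
```

```bash
python3 - <<'E'
from h import *
status();im=eyes.read_camera('wrist');cv2.imwrite('pics/w25.png',im);print(knobpos(.77,.0655))
E
```

```text
t 46.58 tcp [ 0.5342 -0.0122  0.323 ] phi 93.61 z [ 0.003  0.002 -1.   ] F [ 16.1   4.3 -19.5] gap 0.0203 j [-0.17  0.27 -0.21  1.08  0.   -0.24]
[ 0.53179053 -0.01127884  0.1660942 ]
```

View pics/w25.png

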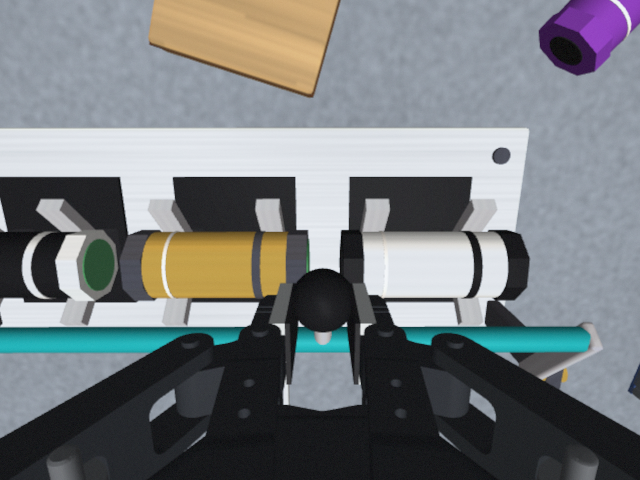

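```bash
python3 - <<'E'
from h import *
from scipy.optimize import minimize
c=eyes.calibration('wrist');p,R=tool()
r=minimize(lambda v:np.sum((proj(c,knobpos(v[0],v[1]/10))-[323,300])**2),[.7,.66],method='Nelder-Mead')
k=knobpos(r.x[0],r.x[1]/10);print(r.x,r.fun,k,'in tool',R.T@(k-p),'depth tip .173')
status()
E
```

```text
[0.730841   0.64511739] 4.537952710461041e-05 [ 0.52905338 -0.01243892  0.16308709] in tool [ 0.00774213 -0.0001817   0.161174  ] depth tip .173
t 46.62 tcp [ 0.5358 -0.0121  0.3243] phi 93.61 z [ 0.006  0.002 -1.   ] F [ 9.4  6.9 -9.6] gap 0.0202 j [-0.17  0.27 -0.21  1.08  0.   -0.24]
```

Emit:
carry_out(motion=[{"jaw": -1, "tx": 0, "ty": 0, "tz": 0, "wx": 0, "wy": 0, "wz": 0}, {"jaw": -1, "tx": 0, "ty": 0, "tz": 0, "wx": 0, "wy": 0, "wz": 0}], force=60)

```text
clock: 46.88
tcp_pos: [0.5348, -0.0121, 0.3228]
orientation: [0.002, -0.032, 0.999, 0.001]
wrist_force: [10.3, 5.1, -12.2]
finger_gap: 0.0201
```

```bash
python3 - <<'E'
from h import *
status();im=eyes.read_camera('wrist');cv2.imwrite('pics/w26.png',im[200:])
status()
E
```

```text
t 46.88 tcp [ 0.5348 -0.0121  0.3228] phi 93.62 z [ 0.005  0.002 -1.   ] F [ 10.3   5.1 -12.2] gap 0.0201 j [-0.17  0.27 -0.21  1.08  0.   -0.24]
t 46.92 tcp [ 0.5348 -0.0121  0.3228] phi 93.62 z [ 0.005  0.002 -1.   ] F [ 11.6   6.7 -11.7] gap 0.0206 j [-0.17  0.27 -0.21  1.08  0.   -0.24]
```

View pics/w26.png

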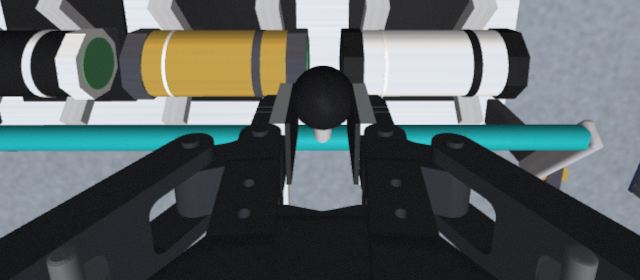

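Emit:
carry_out(motion=[{"jaw": -1, "tx": -0.1, "ty": 0, "tz": 0.15, "wx": 0, "wy": 0, "wz": 0}, {"jaw": -1, "tx": 0, "ty": 0, "tz": 0, "wx": 0, "wy": 0, "wz": 0}], force=60)

```text
clock: 47.18
tcp_pos: [0.5343, -0.0121, 0.3213]
orientation: [0.0, -0.031, 1.0, 0.001]
wrist_force: [4.0, 4.4, -6.5]
finger_gap: 0.0203
```

```bash
python3 - <<'E'
from h import *
status()
E
```

```text
t 47.17 tcp [ 0.5343 -0.0121  0.3213] phi 93.61 z [ 0.001  0.001 -1.   ] F [ 4.   4.4 -6.5] gap 0.0203 j [-0.17  0.27 -0.21  1.08  0.   -0.24]
```

```bash
python3 - <<'E'
import numpy as np
s=np.linspace(.73,2.08,14);x=10.5*np.cos(s);z=-10.5*np.sin(s)
ex=ez=0
for i in range(13):
    dx=round(x[i+1]-x[0]-ex,1);dz=round(z[i+1]-z[0]-ez,1);ex+=dx;ez+=dz;print(round(s[i+1],2),dx,dz)
E
```

```text
0.83 -0.8 -0.8
0.94 -0.8 -0.7
1.04 -0.9 -0.6
1.15 -1.0 -0.5
1.25 -1.0 -0.4
1.35 -1.1 -0.2
1.46 -1.0 -0.2
1.56 -1.1 -0.1
1.66 -1.1 0.0
1.77 -1.1 0.2
1.87 -1.0 0.3
1.98 -1.1 0.4
2.08 -0.9 0.4
```

Emit:
carry_out(motion=[{"jaw": -1, "tx": -0.8, "ty": 0, "tz": -0.75, "wx": 0, "wy": 0, "wz": 0}, {"jaw": -1, "tx": -0.8, "ty": 0, "tz": -0.65, "wx": 0, "wy": 0, "wz": 0}, {"jaw": -1, "tx": -0.9, "ty": 0, "tz": -0.6, "wx": 0, "wy": 0, "wz": 0}, {"jaw": -1, "tx": -1.0, "ty": 0, "tz": -0.5, "wx": 0, "wy": 0, "wz": 0}, {"jaw": -1, "tx": 0, "ty": 0, "tz": 0, "wx": 0, "wy": 0, "wz": 0}], force=60)

```text
clock: 47.8
tcp_pos: [0.5694, -0.0107, 0.3477]
orientation: [0.001, -0.031, 1.0, -0.001]
wrist_force: [-0.3, -0.6, -0.1]
finger_gap: -0.0
```

```bash
python3 - <<'E'
from h import *
status()
im=eyes.read_camera('wrist');cv2.imwrite('pics/w27.png',im)
E
```

```text
t 47.8 tcp [ 0.5694 -0.0107  0.3477] phi 93.53 z [ 0.002 -0.001 -1.   ] F [-0.3 -0.6 -0.1] gap -0.0 j [-0.16  0.32 -0.08  1.17 -0.   -0.22]
```

View pics/w27.png

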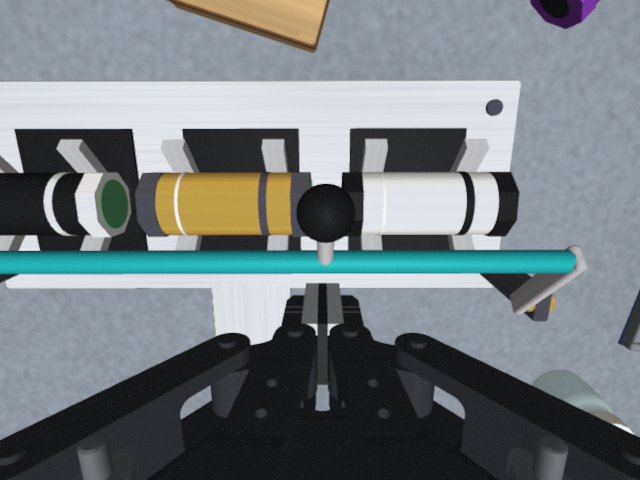

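Emit:
carry_out(motion=[{"jaw": 0, "tx": 0, "ty": 0, "tz": -4, "wx": 0, "wy": 0, "wz": 0}, {"jaw": 0, "tx": 0, "ty": 0, "tz": -3, "wx": 0, "wy": 0, "wz": 0}, {"jaw": 0, "tx": 3.3, "ty": 0, "tz": 0, "wx": 0, "wy": 0, "wz": 0}, {"jaw": 0, "tx": 3.3, "ty": 0, "tz": 0, "wx": 0, "wy": 0, "wz": 0}, {"jaw": 0, "tx": 0, "ty": 0, "tz": 0, "wx": 0, "wy": 0, "wz": 0}, {"jaw": 0, "tx": 0, "ty": 0, "tz": 0, "wx": 0, "wy": 0, "wz": 0}, {"jaw": 0, "tx": 0, "ty": 0, "tz": 0, "wx": 0, "wy": 0, "wz": 0}], force=30)

```text
clock: 48.72
tcp_pos: [0.5034, -0.0145, 0.4166]
orientation: [0.0, -0.031, 1.0, -0.0]
wrist_force: [-0.2, 0.1, -0.4]
finger_gap: 0.0426
```

```bash
python3 - <<'E'
from h import *
status()
im=eyes.read_camera('wrist');c=eyes.calibration('wrist');cv2.imwrite('pics/w28.png',im)
m=cv2.inRange(cv2.cvtColor(im,cv2.COLOR_BGR2GRAY),0,45)[180:260,290:360]
n,l,st,ce=cv2.connectedComponentsWithStats(m)
for i in range(1,n):
    if st[i,4]>200: print(st[i],ce[i]+[290,180])
im2=eyes.read_camera('top');cv2.imwrite('pics/t28.png',im2);im3=eyes.read_camera('scene');crop(im3,220,180,430,320,3.5,'pics/s28.png')
E
```

```text
t 48.73 tcp [ 0.5034 -0.0145  0.4166] phi 93.55 z [ 0. -0. -1.] F [-0.2  0.1 -0.4] gap 0.0426 j [-0.19  0.17 -0.11  1.29  0.   -0.25]
[   0   20   70   60 1895] [326.47546174 229.76728232]
```

View pics/w28.png

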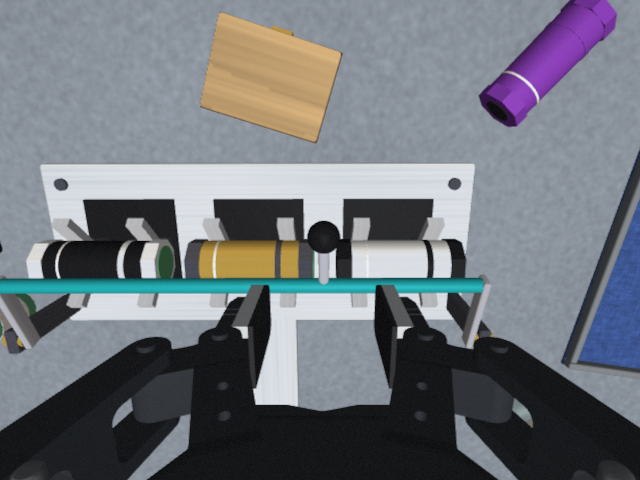

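View pics/s28.png

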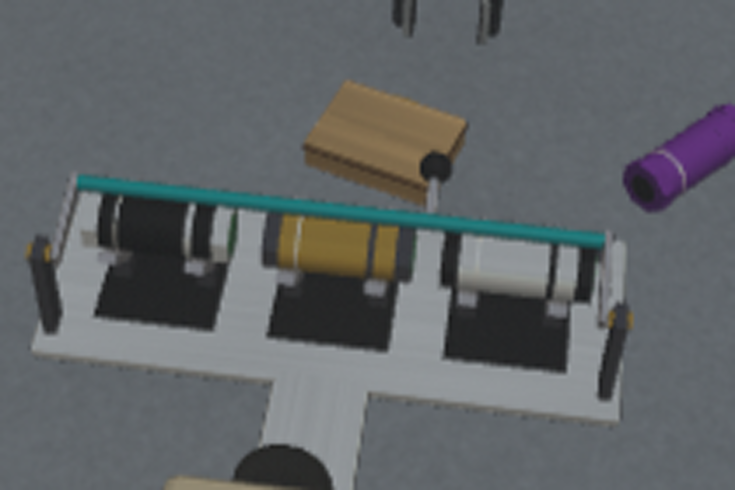

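Emit:
carry_out(motion=[{"jaw": 0, "tx": 0, "ty": 0, "tz": 0, "wx": 0, "wy": 0, "wz": 0}, {"jaw": 0, "tx": 0, "ty": 0, "tz": 0, "wx": 0, "wy": 0, "wz": 0}, {"jaw": 0, "tx": 0, "ty": 0, "tz": 0, "wx": 0, "wy": 0, "wz": 0}, {"jaw": 0, "tx": 0, "ty": 0, "tz": 0, "wx": 0, "wy": 0, "wz": 0}, {"jaw": 0, "tx": 0, "ty": 0, "tz": 0, "wx": 0, "wy": 0, "wz": 0}, {"jaw": 0, "tx": 0, "ty": 0, "tz": 0, "wx": 0, "wy": 0, "wz": 0}], force=30)

```text
clock: 49.62
tcp_pos: [0.5027, -0.0144, 0.4166]
orientation: [0.0, -0.031, 1.0, 0.0]
wrist_force: [0.2, 0.0, -0.7]
finger_gap: 0.0425
```

```bash
python3 - <<'E'
from h import *
from scipy.optimize import minimize
status()
im=eyes.read_camera('wrist');c=eyes.calibration('wrist');cv2.imwrite('pics/w29.png',im)
crop(im,270,180,380,300,5,'pics/c29.png')
for u in [(323.5,220.5)]:
    r=minimize(lambda v:np.sum((proj(c,knobpos(v[0],v[1]/10))-u)**2),[.1,.66],method='Nelder-Mead');print(r.x,r.fun,knobpos(r.x[0],r.x[1]/10))
for s in (-.05,0,.05): print(s,proj(c,knobpos(s,.065)))
E
```

```text
t 49.62 tcp [ 0.5027 -0.0144  0.4166] phi 93.55 z [ 0.  0. -1.] F [ 0.2  0.  -0.7] gap 0.0425 j [-0.19  0.17 -0.11  1.29  0.   -0.25]
[-0.10879791  0.64856748] 5.630024686669131e-07 [ 0.50288756 -0.01371761  0.08159874]
-0.05 [323.70657664 221.54836075]
0 [323.73544173 222.82558991]
0.05 [323.76493254 224.47263665]
```

View pics/c29.png

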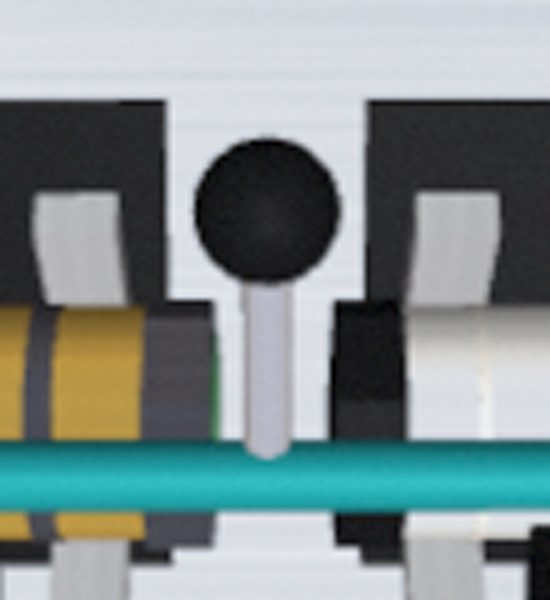

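Emit:
carry_out(motion=[{"jaw": 0, "tx": 0.2, "ty": 0, "tz": 4, "wx": 0, "wy": 0, "wz": 0}, {"jaw": 0, "tx": 0, "ty": 0, "tz": 5, "wx": 0, "wy": 0, "wz": 0}, {"jaw": 0, "tx": 0, "ty": 0, "tz": 4, "wx": 0, "wy": 0, "wz": 0}, {"jaw": 0, "tx": 0, "ty": 0, "tz": 2, "wx": 0, "wy": 0, "wz": 0}, {"jaw": 0, "tx": 0, "ty": 0, "tz": 1, "wx": 0, "wy": 0, "wz": 0}, {"jaw": 0, "tx": 0, "ty": 0, "tz": 0.5, "wx": 0, "wy": 0, "wz": 0}, {"jaw": 0, "tx": 0, "ty": 0, "tz": 0, "wx": 0, "wy": 0, "wz": 0}, {"jaw": -1, "tx": 0, "ty": 0, "tz": 0, "wx": 0, "wy": 0, "wz": 0}, {"jaw": -1, "tx": 0, "ty": 0, "tz": 0, "wx": 0, "wy": 0, "wz": 0}, {"jaw": -1, "tx": 0, "ty": 0, "tz": 0, "wx": 0, "wy": 0, "wz": 0}, {"jaw": -1, "tx": 0, "ty": 0, "tz": -0.2, "wx": 0, "wy": 0, "wz": 0}, {"jaw": -1, "tx": 0, "ty": 0, "tz": 0, "wx": 0, "wy": 0, "wz": 0}], force=30)

```text
clock: 51.18
tcp_pos: [0.5012, -0.0142, 0.2538]
orientation: [0.001, -0.031, 1.0, 0.001]
wrist_force: [2.3, 4.2, -0.4]
finger_gap: 0.0218
```

```bash
cat >> h.py <<'E'
def ball(c,im,y0=200,save=None):
    g=cv2.GaussianBlur(cv2.cvtColor(im,cv2.COLOR_BGR2GRAY),(5,5),1)
    r=cv2.HoughCircles(g[y0:400,260:390],cv2.HOUGH_GRADIENT,1,200,param1=60,param2=12,minRadius=22,maxRadius=36)
    return None if r is None else r[0,0]+[260,y0,0]
E
python3 - <<'E'
from h import *
status();im=eyes.read_camera('wrist');c=eyes.calibration('wrist');b=ball(c,im);print(b)
p,R=tool();print('ref px of tool pts',proj(c,p+R@[0,0,.158]),proj(c,p+R@[.005,0,.158]))
crop(im,240,240,400,400,4,'pics/c30.png')
E
```

```text
t 51.17 tcp [ 0.5012 -0.0142  0.2538] phi 93.58 z [ 0.001  0.001 -1.   ] F [ 2.3  4.2 -0.4] gap 0.0218 j [-0.19  0.27 -0.4   0.9   0.   -0.25]
[322.5        320.5         32.09999847]
ref px of tool pts [323.52493543 322.61052642] [323.53854392 310.36485628]
```

View pics/c30.png

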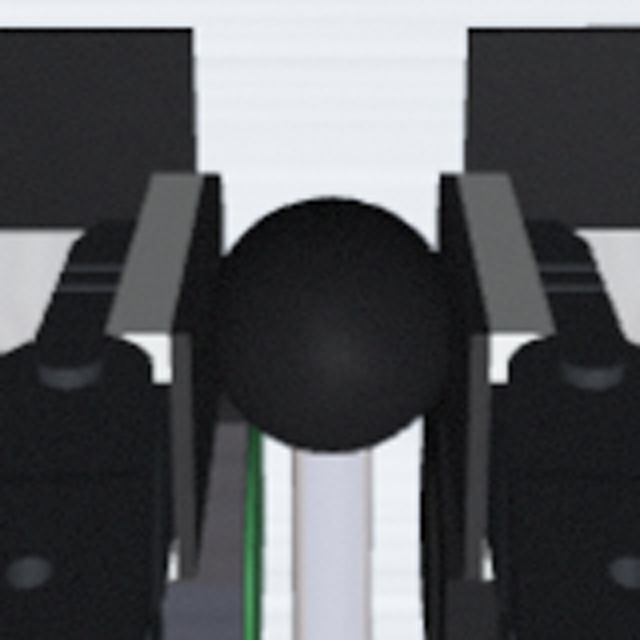

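```bash
python3 - <<'E'
import numpy as np
s=np.arange(0,2.11,.07);x=10.5*np.cos(s);z=-10.5*np.sin(s)
ex=ez=0
for i in range(len(s)-1):
    dx=round(x[i+1]-x[0]-ex,2);dz=round(z[i+1]-z[0]-ez,2);ex+=dx;ez+=dz;print(round(s[i+1],2),dx,dz)
E
```

```text
0.07 -0.03 -0.73
0.14 -0.07 -0.74
0.21 -0.13 -0.72
0.28 -0.18 -0.71
0.35 -0.23 -0.7
0.42 -0.27 -0.68
0.49 -0.33 -0.66
0.56 -0.36 -0.64
0.63 -0.42 -0.61
0.7 -0.45 -0.57
0.77 -0.49 -0.55
0.84 -0.53 -0.51
0.91 -0.57 -0.47
0.98 -0.59 -0.43
1.05 -0.63 -0.39
1.12 -0.65 -0.34
1.19 -0.67 -0.3
1.26 -0.69 -0.25
1.33 -0.71 -0.2
1.4 -0.72 -0.15
1.47 -0.72 -0.1
1.54 -0.74 -0.05
1.61 -0.73 0.01
1.68 -0.73 0.05
1.75 -0.73 0.11
1.82 -0.72 0.15
1.89 -0.71 0.21
1.96 -0.68 0.26
2.03 -0.67 0.3
2.1 -0.65 0.35
```

Emit:
carry_out(motion=[{"jaw": -1, "tx": 0, "ty": 0, "tz": -0.7, "wx": 0, "wy": 0, "wz": 0}, {"jaw": -1, "tx": -0.1, "ty": 0, "tz": -0.7, "wx": 0, "wy": 0, "wz": 0}, {"jaw": -1, "tx": -0.1, "ty": 0, "tz": -0.7, "wx": 0, "wy": 0, "wz": 0}], force=30)

```text
clock: 51.6
tcp_pos: [0.503, -0.014, 0.2744]
orientation: [0.0, -0.031, 1.0, 0.001]
wrist_force: [3.4, 4.7, -3.4]
finger_gap: 0.022
```

```bash
cat > chk.py <<'E'
from h import *
from scipy.optimize import minimize
import sys
status();im=eyes.read_camera('wrist');c=eyes.calibration('wrist');b=ball(c,im);print(b)
p,R=tool()
r=minimize(lambda v:np.sum((proj(c,knobpos(v[0],v[1]/10))-b[:2])**2),[float(sys.argv[1]),.66],method='Nelder-Mead')
k=knobpos(r.x[0],r.x[1]/10);print('s',r.x,'knob',k,'in tool',np.round(R.T@(k-p),4))
E
python3 chk.py .2
```

```text
t 51.6 tcp [ 0.503  -0.014   0.2744] phi 93.58 z [ 0.     0.001 -1.   ] F [ 3.4  4.7 -3.4] gap 0.022 j [-0.19  0.26 -0.36  0.95  0.   -0.25]
[321.5        321.5         32.09999847]
s [0.20144383 0.63955308] knob [ 0.50444293 -0.01452423  0.11400884] in tool [-0.0012 -0.0007  0.1612]
```

Emit:
carry_out(motion=[{"jaw": -1, "tx": -0.2, "ty": 0, "tz": -0.7, "wx": 0, "wy": 0, "wz": 0}, {"jaw": -1, "tx": -0.25, "ty": 0, "tz": -0.7, "wx": 0, "wy": 0, "wz": 0}, {"jaw": -1, "tx": -0.25, "ty": 0, "tz": -0.7, "wx": 0, "wy": 0, "wz": 0}, {"jaw": -1, "tx": -0.35, "ty": 0, "tz": -0.65, "wx": 0, "wy": 0, "wz": 0}, {"jaw": -1, "tx": -0.35, "ty": 0, "tz": -0.65, "wx": 0, "wy": 0, "wz": 0}], force=30)

```text
clock: 52.28
tcp_pos: [0.5165, -0.0132, 0.3085]
orientation: [-0.001, -0.031, 1.0, 0.001]
wrist_force: [1.9, 5.5, -4.8]
finger_gap: 0.0221
```

```bash
python3 chk.py .5
```

```text
t 52.27 tcp [ 0.5165 -0.0132  0.3085] phi 93.56 z [-0.001  0.001 -1.   ] F [ 1.9  5.5 -4.8] gap 0.0221 j [-0.18  0.25 -0.28  1.04  0.   -0.24]
[323.5        318.5         31.89999962]
s [0.54266569 0.64726764] knob [ 0.5173318  -0.01295115  0.14722416] in tool [-0.0004  0.      0.1622]
```

Emit:
carry_out(motion=[{"jaw": -1, "tx": -0.4, "ty": 0, "tz": -0.6, "wx": 0, "wy": 0, "wz": 0}, {"jaw": -1, "tx": -0.45, "ty": 0, "tz": -0.55, "wx": 0, "wy": 0, "wz": 0}, {"jaw": -1, "tx": -0.5, "ty": 0, "tz": -0.55, "wx": 0, "wy": 0, "wz": 0}, {"jaw": -1, "tx": -0.55, "ty": 0, "tz": -0.5, "wx": 0, "wy": 0, "wz": 0}, {"jaw": -1, "tx": -0.55, "ty": 0, "tz": -0.45, "wx": 0, "wy": 0, "wz": 0}, {"jaw": -1, "tx": -0.6, "ty": 0, "tz": -0.4, "wx": 0, "wy": 0, "wz": 0}], force=30)

```text
clock: 53.08
tcp_pos: [0.5465, -0.0113, 0.339]
orientation: [-0.002, -0.031, 1.0, 0.0]
wrist_force: [-1.8, 4.8, -1.5]
finger_gap: 0.0219
```

```bash
python3 chk.py 1.
```

```text
t 53.08 tcp [ 0.5465 -0.0113  0.339 ] phi 93.57 z [-0.003  0.001 -1.   ] F [-1.8  4.8 -1.5] gap 0.0219 j [-0.17  0.29 -0.15  1.13  0.   -0.23]
[323.5        309.5         31.79999924]
s [0.92447987 0.64762019] knob [ 0.54395731 -0.01126293  0.1768223 ] in tool [0.0031 0.     0.1627]
```

Emit:
carry_out(motion=[{"jaw": -1, "tx": -0.4, "ty": 0, "tz": -0.25, "wx": 0, "wy": 0, "wz": 0}, {"jaw": -1, "tx": -0.4, "ty": 0, "tz": -0.25, "wx": 0, "wy": 0, "wz": 0}, {"jaw": -1, "tx": -0.4, "ty": 0, "tz": -0.2, "wx": 0, "wy": 0, "wz": 0}, {"jaw": -1, "tx": -0.4, "ty": 0, "tz": -0.2, "wx": 0, "wy": 0, "wz": 0}, {"jaw": -1, "tx": -0.45, "ty": 0, "tz": -0.2, "wx": 0, "wy": 0, "wz": 0}, {"jaw": -1, "tx": -0.45, "ty": 0, "tz": -0.15, "wx": 0, "wy": 0, "wz": 0}], force=30)

```text
clock: 53.88
tcp_pos: [0.5714, -0.0097, 0.3514]
orientation: [-0.002, -0.031, 1.0, 0.001]
wrist_force: [-2.5, 5.5, 0.9]
finger_gap: 0.022
```

```bash
python3 chk.py 1.2
```

```text
t 53.88 tcp [ 0.5714 -0.0097  0.3514] phi 93.57 z [-0.003  0.001 -1.   ] F [-2.5  5.5  0.9] gap 0.022 j [-0.16  0.33 -0.06  1.18  0.   -0.22]
[321.5        301.5         30.79999924]
s [1.1588546  0.64040923] knob [ 0.56515662 -0.01066937  0.18921624] in tool [ 0.0065 -0.0007  0.1625]
```

Emit:
carry_out(motion=[{"jaw": -0.25, "tx": 0, "ty": 0, "tz": 0, "wx": 0, "wy": 0, "wz": 0}, {"jaw": -0.25, "tx": 1.2, "ty": 0, "tz": 0.4, "wx": 0, "wy": 0, "wz": 0}, {"jaw": -1, "tx": 0.3, "ty": 0, "tz": 0.3, "wx": 0, "wy": 0, "wz": 0}, {"jaw": -1, "tx": 0, "ty": 0, "tz": 0, "wx": 0, "wy": 0, "wz": 0}], force=40)

```text
clock: 54.42
tcp_pos: [0.5562, -0.0106, 0.3461]
orientation: [-0.0, -0.031, 1.0, 0.001]
wrist_force: [-5.4, 4.8, 9.1]
finger_gap: 0.0215
```

```bash
python3 chk.py 1.; python3 -c "
from h import *
cv2.imwrite('pics/w31.png',eyes.read_camera('wrist'))"
```

```text
t 54.42 tcp [ 0.5562 -0.0106  0.3461] phi 93.57 z [-0.     0.001 -1.   ] F [-5.4  4.8  9.1] gap 0.0215 j [-0.16  0.3  -0.12  1.15  0.   -0.23]
[322.5        340.5         32.09999847]
s [1.14291764 0.64472741] knob [ 0.56360481 -0.01033306  0.18853404] in tool [-0.0072 -0.0004  0.1576]
```

View pics/w31.png

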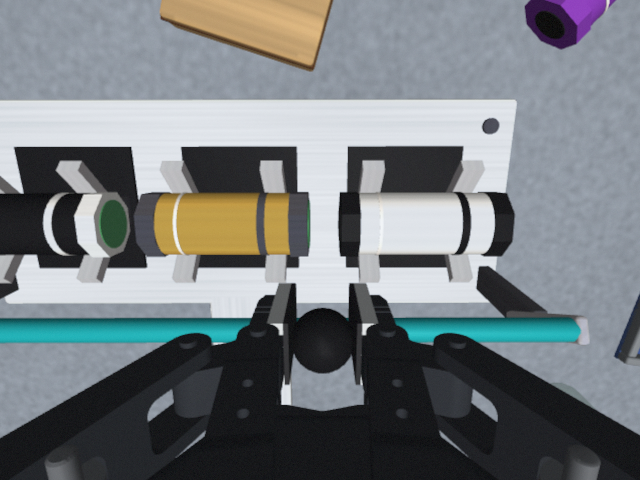

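Emit:
carry_out(motion=[{"jaw": -1, "tx": -0.6, "ty": 0, "tz": -0.2, "wx": 0, "wy": 0, "wz": 0}, {"jaw": -1, "tx": -0.6, "ty": 0, "tz": -0.2, "wx": 0, "wy": 0, "wz": 0}, {"jaw": -1, "tx": -0.6, "ty": 0, "tz": -0.2, "wx": 0, "wy": 0, "wz": 0}, {"jaw": -1, "tx": -0.6, "ty": 0, "tz": -0.1, "wx": 0, "wy": 0, "wz": 0}, {"jaw": -1, "tx": -0.6, "ty": 0, "tz": -0.1, "wx": 0, "wy": 0, "wz": 0}, {"jaw": -1, "tx": -0.6, "ty": 0, "tz": -0.1, "wx": 0, "wy": 0, "wz": 0}, {"jaw": -1, "tx": -0.6, "ty": 0, "tz": 0, "wx": 0, "wy": 0, "wz": 0}], force=30)

```text
clock: 55.4
tcp_pos: [0.5989, -0.0079, 0.3549]
orientation: [0.0, -0.031, 1.0, 0.001]
wrist_force: [-2.3, 5.4, 5.6]
finger_gap: 0.0217
```

```bash
python3 chk.py 1.5
```

```text
t 55.4 tcp [ 0.5989 -0.0079  0.3549] phi 93.57 z [ 0.     0.001 -1.   ] F [-2.3  5.4  5.6] gap 0.0217 j [-0.15  0.38  0.01  1.21  0.   -0.21]
[321.5        329.5         32.09999847]
s [1.52323255 0.64132275] knob [ 0.60212834 -0.00828266  0.19788125] in tool [-0.0023 -0.0007  0.157 ]
```

Holding at s = 1.52. Continuing to about 2.05.

Emit:
carry_out(motion=[{"jaw": -1, "tx": -0.6, "ty": 0, "tz": 0, "wx": 0, "wy": 0, "wz": 0}, {"jaw": -1, "tx": -0.6, "ty": 0, "tz": 0.05, "wx": 0, "wy": 0, "wz": 0}, {"jaw": -1, "tx": -0.6, "ty": 0, "tz": 0.1, "wx": 0, "wy": 0, "wz": 0}, {"jaw": -1, "tx": -0.6, "ty": 0, "tz": 0.1, "wx": 0, "wy": 0, "wz": 0}, {"jaw": -1, "tx": -0.6, "ty": 0, "tz": 0.15, "wx": 0, "wy": 0, "wz": 0}, {"jaw": -1, "tx": -0.6, "ty": 0, "tz": 0.2, "wx": 0, "wy": 0, "wz": 0}, {"jaw": -1, "tx": -0.6, "ty": 0, "tz": 0.2, "wx": 0, "wy": 0, "wz": 0}, {"jaw": -1, "tx": -0.6, "ty": 0, "tz": 0.25, "wx": 0, "wy": 0, "wz": 0}, {"jaw": -1, "tx": -0.6, "ty": 0, "tz": 0.3, "wx": 0, "wy": 0, "wz": 0}, {"jaw": -1, "tx": 0, "ty": 0, "tz": 0, "wx": 0, "wy": 0, "wz": 0}], force=30)

```text
clock: 56.7
tcp_pos: [0.6541, -0.0044, 0.3418]
orientation: [0.002, -0.031, 1.0, 0.001]
wrist_force: [1.9, 5.6, 5.1]
finger_gap: 0.0215
```

```bash
python3 chk.py 2.0
```

```text
t 56.7 tcp [ 0.6541 -0.0044  0.3418] phi 93.59 z [ 0.004  0.001 -1.   ] F [1.9 5.6 5.1] gap 0.0215 j [-0.13  0.49  0.15  1.23  0.   -0.19]
[321.5        319.5         33.20000076]
s [2.00327305 0.642077  ] knob [ 0.65102952 -0.00517132  0.1883327 ] in tool [ 0.0037 -0.0007  0.1535]
```

Emit:
carry_out(motion=[{"jaw": -1, "tx": -0.5, "ty": 0, "tz": 0.25, "wx": 0, "wy": 0, "wz": 0}, {"jaw": -1, "tx": -0.2, "ty": 0, "tz": 0.1, "wx": 0, "wy": 0, "wz": 0}, {"jaw": -1, "tx": 0, "ty": 0, "tz": 0, "wx": 0, "wy": 0, "wz": 0}, {"jaw": 0.5, "tx": 0, "ty": 0, "tz": 0, "wx": 0, "wy": 0, "wz": 0}, {"jaw": 0.5, "tx": 0, "ty": 0, "tz": 0, "wx": 0, "wy": 0, "wz": 0}, {"jaw": 0.5, "tx": 0, "ty": 0, "tz": 0, "wx": 0, "wy": 0, "wz": 0}, {"jaw": 0.5, "tx": 0, "ty": 0, "tz": -2, "wx": 0, "wy": 0, "wz": 0}, {"jaw": 1, "tx": 0, "ty": 0, "tz": -4, "wx": 0, "wy": 0, "wz": 0}, {"jaw": 1, "tx": 0, "ty": 0, "tz": -2, "wx": 0, "wy": 0, "wz": 0}, {"jaw": 1, "tx": 0, "ty": 0, "tz": 0, "wx": 0, "wy": 0, "wz": 0}, {"jaw": 1, "tx": 0, "ty": 0, "tz": 0, "wx": 0, "wy": 0, "wz": 0}], force=30)

```text
clock: 58.12
tcp_pos: [0.6598, -0.0048, 0.4153]
orientation: [-0.001, -0.031, 1.0, 0.0]
wrist_force: [-0.9, -0.7, -0.3]
finger_gap: 0.0854
```

```bash
python3 - <<'E'
from h import *
status();cv2.imwrite('pics/w32.png',eyes.read_camera('wrist'));cv2.imwrite('pics/s32.png',eyes.read_camera('scene'))
goto((.543,.0545),.40,3.55)
E
```

```text
t 58.12 tcp [ 0.6598 -0.0048  0.4153] phi 93.54 z [-0.002  0.    -1.   ] F [-0.9 -0.7 -0.3] gap 0.0854 j [-0.13  0.49  0.33  1.42 -0.   -0.19]
goto: wz 90.0 then tx 6.64 ty -11.28 tz 1.49
```

View pics/w32.png

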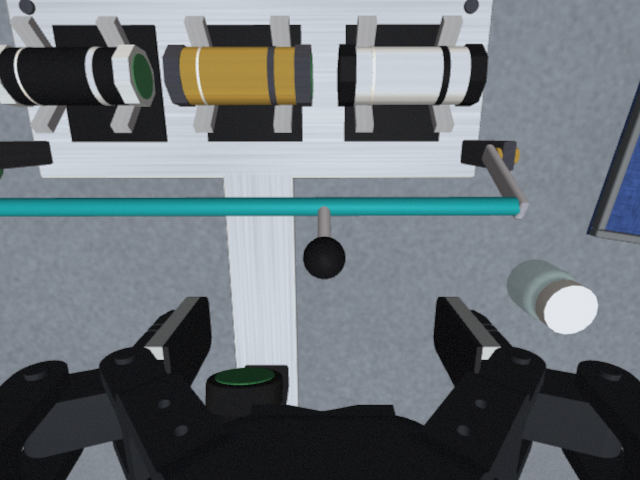

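View pics/s32.png

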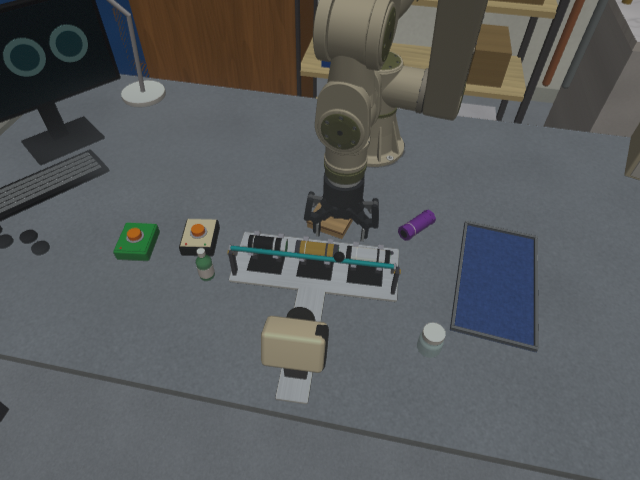

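Emit:
carry_out(motion=[{"jaw": 1, "tx": 5, "ty": 0, "tz": 0, "wx": 0, "wy": 0, "wz": 0}, {"jaw": 1, "tx": 5, "ty": 0, "tz": 0, "wx": 0, "wy": 0, "wz": 0}, {"jaw": 1, "tx": 0, "ty": 0, "tz": 0, "wx": 0, "wy": 0, "wz": 10}, {"jaw": 1, "tx": 0, "ty": 0, "tz": 0, "wx": 0, "wy": 0, "wz": 10}, {"jaw": 1, "tx": 0, "ty": 0, "tz": 0, "wx": 0, "wy": 0, "wz": 10}, {"jaw": 1, "tx": 0, "ty": 0, "tz": 0, "wx": 0, "wy": 0, "wz": 10}, {"jaw": 1, "tx": 0, "ty": 0, "tz": 0, "wx": 0, "wy": 0, "wz": 10}, {"jaw": 1, "tx": 0, "ty": 0, "tz": 0, "wx": 0, "wy": 0, "wz": 10}, {"jaw": 1, "tx": 0, "ty": 0, "tz": 0, "wx": 0, "wy": 0, "wz": 10}, {"jaw": 1, "tx": 0, "ty": 0, "tz": 0, "wx": 0, "wy": 0, "wz": 10}, {"jaw": 1, "tx": 0, "ty": 0, "tz": 0, "wx": 0, "wy": 0, "wz": 10}, {"jaw": 1, "tx": 3.3, "ty": -0.6, "tz": 0, "wx": 0, "wy": 0, "wz": 0}, {"jaw": 1, "tx": 3.3, "ty": -0.6, "tz": 0, "wx": 0, "wy": 0, "wz": 0}, {"jaw": 1, "tx": 0, "ty": 0, "tz": 0, "wx": 0, "wy": 0, "wz": 0}, {"jaw": 1, "tx": 0, "ty": 0, "tz": 0, "wx": 0, "wy": 0, "wz": 0}], force=60)

```text
clock: 60.1
tcp_pos: [0.544, 0.0541, 0.4159]
orientation: [-0.0, 0.685, 0.729, -0.0]
wrist_force: [0.0, 0.5, -0.1]
finger_gap: 0.0852
```

```bash
python3 - <<'E'
from h import *
status();cv2.imwrite('pics/w33.png',eyes.read_camera('wrist'))
goto((.543,.0545),.221,3.55)
E
```

```text
t 60.1 tcp [0.544  0.0541 0.4159] phi 3.57 z [-0.001 -0.    -1.   ] F [ 0.   0.5 -0.1] gap 0.0852 j [-0.05  0.26 -0.    1.31 -0.    1.46]
goto: wz -0.0 then tx 0.08 ty -0.11 tz 19.51
```

View pics/w33.png

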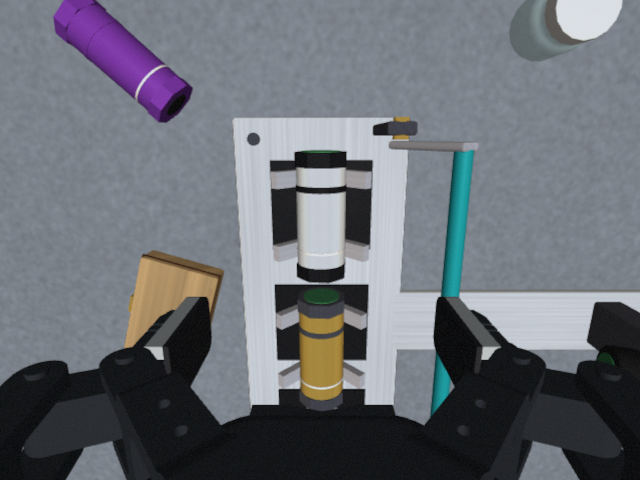

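Emit:
carry_out(motion=[{"jaw": 1, "tx": 0.05, "ty": -0.1, "tz": 4, "wx": 0, "wy": 0, "wz": 0}, {"jaw": 1, "tx": 0, "ty": 0, "tz": 5, "wx": 0, "wy": 0, "wz": 0}, {"jaw": 1, "tx": 0, "ty": 0, "tz": 5, "wx": 0, "wy": 0, "wz": 0}, {"jaw": 1, "tx": 0, "ty": 0, "tz": 3.5, "wx": 0, "wy": 0, "wz": 0}, {"jaw": 1, "tx": 0, "ty": 0, "tz": 1.8, "wx": 0, "wy": 0, "wz": 0}, {"jaw": 1, "tx": 0, "ty": 0, "tz": 0, "wx": 0, "wy": 0, "wz": 0}, {"jaw": -1, "tx": 0, "ty": 0, "tz": 0, "wx": 0, "wy": 0, "wz": 0}, {"jaw": -1, "tx": 0, "ty": 0, "tz": 0, "wx": 0, "wy": 0, "wz": 0}, {"jaw": -1, "tx": 0, "ty": 0, "tz": 0, "wx": 0, "wy": 0, "wz": 0}, {"jaw": -1, "tx": 0, "ty": 0, "tz": 0, "wx": 0, "wy": 0, "wz": 0}, {"jaw": -1, "tx": 0, "ty": 0, "tz": 0, "wx": 0, "wy": 0, "wz": 0}, {"jaw": -1, "tx": 0, "ty": 0, "tz": -3, "wx": 0, "wy": 0, "wz": 0}, {"jaw": -1, "tx": 0, "ty": 0, "tz": -4, "wx": 0, "wy": 0, "wz": 0}, {"jaw": -1, "tx": 0, "ty": 0, "tz": -4, "wx": 0, "wy": 0, "wz": 0}, {"jaw": -1, "tx": 0, "ty": 0, "tz": 0, "wx": 0, "wy": 0, "wz": 0}], force=60)

```text
clock: 62.02
tcp_pos: [0.5443, 0.0547, 0.3374]
orientation: [0.003, 0.685, 0.729, 0.002]
wrist_force: [0.5, 0.2, -3.3]
finger_gap: 0.0399
```

```bash
python3 - <<'E'
from h import *
status();goto((.41,.398),.33,-5)
E
```

```text
t 62.02 tcp [0.5443 0.0547 0.3374] phi 3.56 z [ 0.007 -0.    -1.   ] F [ 0.5  0.2 -3.3] gap 0.0399 j [-0.05  0.28 -0.16  1.12  0.    1.46]
goto: wz 8.6 then tx 33.02 ty -16.37 tz 0.74
```

Emit:
carry_out(motion=[{"jaw": -1, "tx": 0, "ty": 0, "tz": 0, "wx": 0, "wy": 0, "wz": 4.3}, {"jaw": -1, "tx": 0, "ty": 0, "tz": 0, "wx": 0, "wy": 0, "wz": 4.3}, {"jaw": -1, "tx": 4.1, "ty": -2, "tz": 0, "wx": 0, "wy": 0, "wz": 0}, {"jaw": -1, "tx": 4.1, "ty": -2, "tz": 0, "wx": 0, "wy": 0, "wz": 0}, {"jaw": -1, "tx": 4.1, "ty": -2, "tz": 0, "wx": 0, "wy": 0, "wz": 0}, {"jaw": -1, "tx": 4.1, "ty": -2, "tz": 0, "wx": 0, "wy": 0, "wz": 0}, {"jaw": -1, "tx": 4.1, "ty": -2, "tz": 0, "wx": 0, "wy": 0, "wz": 0}, {"jaw": -1, "tx": 4.1, "ty": -2, "tz": 0, "wx": 0, "wy": 0, "wz": 0}, {"jaw": -1, "tx": 4.1, "ty": -2, "tz": 0, "wx": 0, "wy": 0, "wz": 0}, {"jaw": -1, "tx": 4.3, "ty": -2.4, "tz": 0, "wx": 0, "wy": 0, "wz": 0}, {"jaw": -1, "tx": 0, "ty": 0, "tz": 4, "wx": 0, "wy": 0, "wz": 0}, {"jaw": -1, "tx": 0, "ty": 0, "tz": 4, "wx": 0, "wy": 0, "wz": 0}, {"jaw": -1, "tx": 0, "ty": 0, "tz": 0, "wx": 0, "wy": 0, "wz": 0}, {"jaw": -1, "tx": 0, "ty": 0, "tz": 0, "wx": 0, "wy": 0, "wz": 0}], force=60)

```text
clock: 63.78
tcp_pos: [0.409, 0.3979, 0.2542]
orientation: [-0.0, 0.738, 0.675, 0.0]
wrist_force: [-0.1, 1.0, -1.8]
finger_gap: 0.0403
```

```bash
python3 - <<'E'
from h import *
status();goto((.41,.398),.181,-5);cv2.imwrite('pics/w34.png',eyes.read_camera('wrist'))
E
```

```text
t 63.77 tcp [0.409  0.3979 0.2542] phi -5.06 z [ 0.  0. -1.] F [-0.1  1.  -1.8] gap 0.0403 j [ 0.63  0.39 -0.22  0.96  0.    2.29]
goto: wz -0.1 then tx 0.02 ty 0.10 tz 7.32
```

View pics/w34.png

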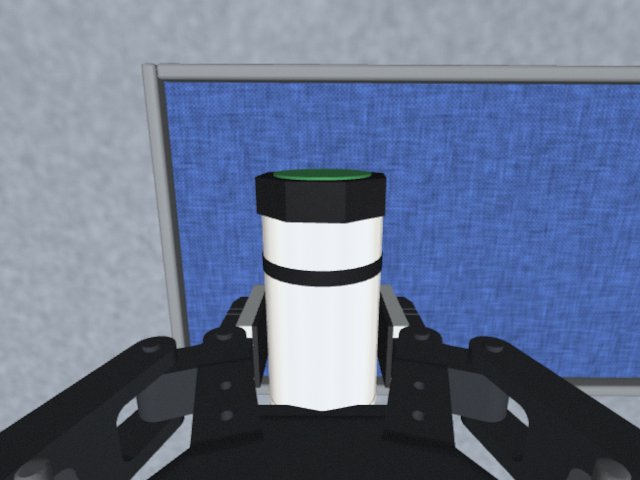

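Emit:
carry_out(motion=[{"jaw": -1, "tx": 0, "ty": 0.1, "tz": 3, "wx": 0, "wy": 0, "wz": 0}, {"jaw": -1, "tx": 0, "ty": 0, "tz": 2.5, "wx": 0, "wy": 0, "wz": 0}, {"jaw": -1, "tx": 0, "ty": 0, "tz": 1, "wx": 0, "wy": 0, "wz": 0}, {"jaw": -1, "tx": 0, "ty": 0, "tz": 0.5, "wx": 0, "wy": 0, "wz": 0}, {"jaw": -1, "tx": 0, "ty": 0, "tz": 0.2, "wx": 0, "wy": 0, "wz": 0}, {"jaw": -1, "tx": 0, "ty": 0, "tz": 0, "wx": 0, "wy": 0, "wz": 0}, {"jaw": -1, "tx": 0, "ty": 0, "tz": 0, "wx": 0, "wy": 0, "wz": 0}])

```text
clock: 64.7
tcp_pos: [0.4102, 0.398, 0.1847]
orientation: [0.0, 0.738, 0.675, 0.001]
wrist_force: [-3.8, -3.7, 8.7]
finger_gap: 0.04
```

```bash
python3 -c "
from h import *
status()"
```

```text
t 64.7 tcp [0.4102 0.398  0.1847] phi -5.05 z [ 0.002  0.001 -1.   ] F [-3.8 -3.7  8.7] gap 0.04 j [ 0.63  0.46 -0.3   0.8  -0.    2.29]
```

Emit:
carry_out(motion=[{"jaw": 1, "tx": 0, "ty": 0, "tz": 0, "wx": 0, "wy": 0, "wz": 0}, {"jaw": 1, "tx": 0, "ty": 0, "tz": 0, "wx": 0, "wy": 0, "wz": 0}, {"jaw": 1, "tx": 0, "ty": 0, "tz": 0, "wx": 0, "wy": 0, "wz": 0}, {"jaw": 1, "tx": 0, "ty": 0, "tz": 0, "wx": 0, "wy": 0, "wz": 0}, {"jaw": 1, "tx": 0, "ty": 0, "tz": -4, "wx": 0, "wy": 0, "wz": 0}, {"jaw": 1, "tx": 0, "ty": 0, "tz": -5, "wx": 0, "wy": 0, "wz": 0}, {"jaw": 1, "tx": 0, "ty": 0, "tz": -5, "wx": 0, "wy": 0, "wz": 0}, {"jaw": 1, "tx": 0, "ty": 0, "tz": -5, "wx": 0, "wy": 0, "wz": 0}, {"jaw": 1, "tx": 0, "ty": 0, "tz": -2.5, "wx": 0, "wy": 0, "wz": -4.3}, {"jaw": 1, "tx": 0, "ty": 0, "tz": 0, "wx": 0, "wy": 0, "wz": -4.3}, {"jaw": 1, "tx": 0, "ty": 0, "tz": 0, "wx": 0, "wy": 0, "wz": 0}])

```text
clock: 66.08
tcp_pos: [0.4098, 0.3978, 0.3968]
orientation: [0.0, 0.685, 0.728, 0.0]
wrist_force: [-0.3, 0.2, -0.9]
finger_gap: 0.0857
```

```bash
python3 - <<'E'
from h import *
status();cv2.imwrite('pics/w35.png',eyes.read_camera('wrist'));goto((.551,-.0752),.40,3.55)
E
```

```text
t 66.08 tcp [0.4098 0.3978 0.3968] phi 3.5 z [ 0.  0. -1.] F [-0.3  0.2 -0.9] gap 0.0857 j [0.63 0.31 0.02 1.28 0.   2.14]
goto: wz -0.1 then tx -48.08 ty 11.18 tz -0.37
```

View pics/w35.png

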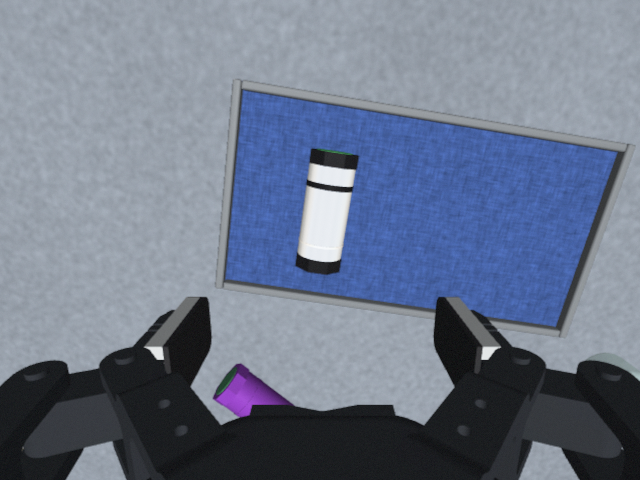

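Aluminium lies flat in the tray. Brass next.

Emit:
carry_out(motion=[{"jaw": 1, "tx": -4.8, "ty": 1.1, "tz": 0, "wx": 0, "wy": 0, "wz": 0}, {"jaw": 1, "tx": -4.8, "ty": 1.1, "tz": 0, "wx": 0, "wy": 0, "wz": 0}, {"jaw": 1, "tx": -4.8, "ty": 1.1, "tz": 0, "wx": 0, "wy": 0, "wz": 0}, {"jaw": 1, "tx": -4.8, "ty": 1.1, "tz": 0, "wx": 0, "wy": 0, "wz": 0}, {"jaw": 1, "tx": -4.8, "ty": 1.1, "tz": 0, "wx": 0, "wy": 0, "wz": 0}, {"jaw": 1, "tx": -4.8, "ty": 1.1, "tz": 0, "wx": 0, "wy": 0, "wz": 0}, {"jaw": 1, "tx": -4.8, "ty": 1.1, "tz": 0, "wx": 0, "wy": 0, "wz": 0}, {"jaw": 1, "tx": -4.8, "ty": 1.1, "tz": 0, "wx": 0, "wy": 0, "wz": 0}, {"jaw": 1, "tx": -4.8, "ty": 1.2, "tz": 0, "wx": 0, "wy": 0, "wz": 0}, {"jaw": 1, "tx": -4.9, "ty": 1.2, "tz": 0, "wx": 0, "wy": 0, "wz": 0}, {"jaw": 1, "tx": 0, "ty": 0, "tz": 0, "wx": 0, "wy": 0, "wz": 0}, {"jaw": 1, "tx": 0, "ty": 0, "tz": 0, "wx": 0, "wy": 0, "wz": 0}])

```text
clock: 67.62
tcp_pos: [0.551, -0.0753, 0.3958]
orientation: [-0.001, 0.685, 0.728, -0.0]
wrist_force: [0.2, 0.4, -0.2]
finger_gap: 0.0848
```

```bash
python3 - <<'E'
from h import *
status();cv2.imwrite('pics/w36.png',eyes.read_camera('wrist'));goto((.551,-.0752),.222,3.55)
E
```

```text
t 67.62 tcp [ 0.551  -0.0753  0.3958] phi 3.47 z [-0.002  0.001 -1.   ] F [ 0.2  0.4 -0.2] gap 0.0848 j [-0.28  0.28 -0.02  1.27  0.    1.23]
goto: wz -0.0 then tx -0.05 ty 0.00 tz 17.40
```

View pics/w36.png

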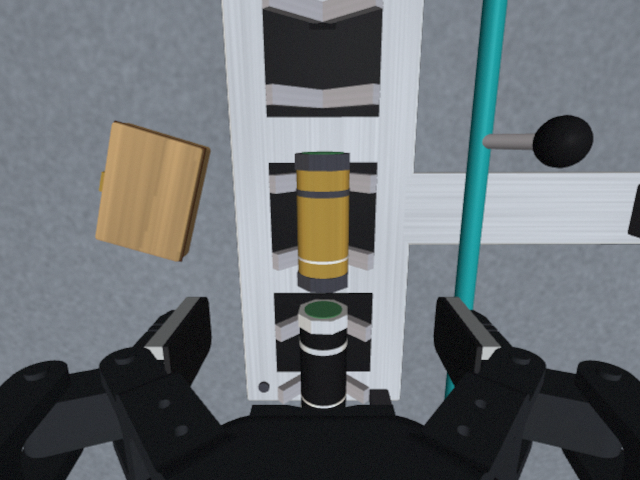

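Emit:
carry_out(motion=[{"jaw": 1, "tx": 0, "ty": 0, "tz": 4, "wx": 0, "wy": 0, "wz": 0}, {"jaw": 1, "tx": 0, "ty": 0, "tz": 5, "wx": 0, "wy": 0, "wz": 0}, {"jaw": 1, "tx": 0, "ty": 0, "tz": 4.5, "wx": 0, "wy": 0, "wz": 0}, {"jaw": 1, "tx": 0, "ty": 0, "tz": 2.5, "wx": 0, "wy": 0, "wz": 0}, {"jaw": 1, "tx": 0, "ty": 0, "tz": 1.3, "wx": 0, "wy": 0, "wz": 0}, {"jaw": 1, "tx": 0, "ty": 0, "tz": 0, "wx": 0, "wy": 0, "wz": 0}, {"jaw": -1, "tx": 0, "ty": 0, "tz": 0, "wx": 0, "wy": 0, "wz": 0}, {"jaw": -1, "tx": 0, "ty": 0, "tz": 0, "wx": 0, "wy": 0, "wz": 0}, {"jaw": -1, "tx": 0, "ty": 0, "tz": 0, "wx": 0, "wy": 0, "wz": 0}, {"jaw": -1, "tx": 0, "ty": 0, "tz": 0, "wx": 0, "wy": 0, "wz": 0}, {"jaw": -1, "tx": 0, "ty": 0, "tz": 0, "wx": 0, "wy": 0, "wz": 0}, {"jaw": -1, "tx": 0, "ty": 0, "tz": -3, "wx": 0, "wy": 0, "wz": 0}, {"jaw": -1, "tx": 0, "ty": 0, "tz": -4, "wx": 0, "wy": 0, "wz": 0}, {"jaw": -1, "tx": 0, "ty": 0, "tz": -4, "wx": 0, "wy": 0, "wz": 0}, {"jaw": -1, "tx": 0, "ty": 0, "tz": 0, "wx": 0, "wy": 0, "wz": 4.3}, {"jaw": -1, "tx": 0, "ty": 0, "tz": 0, "wx": 0, "wy": 0, "wz": 4.3}, {"jaw": -1, "tx": 0, "ty": 0, "tz": 0, "wx": 0, "wy": 0, "wz": 0}], force=60)

```text
clock: 69.8
tcp_pos: [0.5511, -0.0754, 0.3337]
orientation: [-0.0, 0.737, 0.675, 0.0]
wrist_force: [0.5, -0.6, -2.7]
finger_gap: 0.0398
```

```bash
python3 - <<'E'
from h import *
status();goto((.59,.384),.26,-5)
E
```

```text
t 69.8 tcp [ 0.5511 -0.0754  0.3337] phi -5.02 z [-0.  0. -1.] F [ 0.5 -0.6 -2.7] gap 0.0398 j [-0.28  0.31 -0.14  1.13  0.    1.38]
goto: wz -0.0 then tx 46.11 ty -0.13 tz 7.37
```

Emit:
carry_out(motion=[{"jaw": -1, "tx": 4.6, "ty": 0, "tz": 0, "wx": 0, "wy": 0, "wz": 0}, {"jaw": -1, "tx": 4.6, "ty": 0, "tz": 0, "wx": 0, "wy": 0, "wz": 0}, {"jaw": -1, "tx": 4.6, "ty": 0, "tz": 0, "wx": 0, "wy": 0, "wz": 0}, {"jaw": -1, "tx": 4.6, "ty": 0, "tz": 0, "wx": 0, "wy": 0, "wz": 0}, {"jaw": -1, "tx": 4.6, "ty": 0, "tz": 0, "wx": 0, "wy": 0, "wz": 0}, {"jaw": -1, "tx": 4.6, "ty": 0, "tz": 0, "wx": 0, "wy": 0, "wz": 0}, {"jaw": -1, "tx": 4.6, "ty": 0, "tz": 0, "wx": 0, "wy": 0, "wz": 0}, {"jaw": -1, "tx": 4.6, "ty": 0, "tz": 0, "wx": 0, "wy": 0, "wz": 0}, {"jaw": -1, "tx": 4.6, "ty": 0, "tz": 0, "wx": 0, "wy": 0, "wz": 0}, {"jaw": -1, "tx": 4.6, "ty": 0, "tz": 0, "wx": 0, "wy": 0, "wz": 0}, {"jaw": -1, "tx": 0, "ty": 0, "tz": 4, "wx": 0, "wy": 0, "wz": 0}, {"jaw": -1, "tx": 0, "ty": 0, "tz": 3.4, "wx": 0, "wy": 0, "wz": 0}, {"jaw": -1, "tx": 0, "ty": 0, "tz": 0, "wx": 0, "wy": 0, "wz": 0}, {"jaw": -1, "tx": 0, "ty": 0, "tz": 0, "wx": 0, "wy": 0, "wz": 0}], force=60)

```text
clock: 71.55
tcp_pos: [0.5922, 0.3828, 0.2607]
orientation: [0.0, 0.737, 0.675, 0.001]
wrist_force: [0.1, 0.1, -1.9]
finger_gap: 0.0404
```

```bash
python3 - <<'E'
from h import *
status();goto((.59,.384),.183,-5);cv2.imwrite('pics/w37.png',eyes.read_camera('wrist'))
E
```

```text
t 71.55 tcp [0.5922 0.3828 0.2607] phi -5.03 z [ 0.001  0.001 -1.   ] F [ 0.1  0.1 -1.9] gap 0.0404 j [0.46 0.63 0.19 1.13 0.   2.12]
goto: wz -0.0 then tx 0.10 ty -0.23 tz 7.77
```

View pics/w37.png

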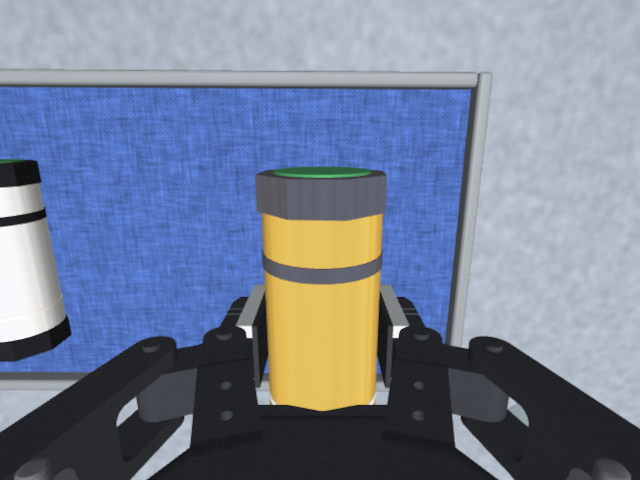

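Emit:
carry_out(motion=[{"jaw": -1, "tx": 0.1, "ty": 0, "tz": 3, "wx": 0, "wy": 0, "wz": 0}, {"jaw": -1, "tx": 0, "ty": 0, "tz": 2.6, "wx": 0, "wy": 0, "wz": 0}, {"jaw": -1, "tx": 0, "ty": 0, "tz": 1, "wx": 0, "wy": 0, "wz": 0}, {"jaw": -1, "tx": 0, "ty": 0, "tz": 0.5, "wx": 0, "wy": 0, "wz": 0}, {"jaw": -1, "tx": 0, "ty": 0, "tz": 0.3, "wx": 0, "wy": 0, "wz": 0}, {"jaw": -1, "tx": 0, "ty": 0, "tz": 0.1, "wx": 0, "wy": 0, "wz": 0}, {"jaw": -1, "tx": 0, "ty": 0, "tz": 0, "wx": 0, "wy": 0, "wz": 0}])

```text
clock: 72.47
tcp_pos: [0.5921, 0.3839, 0.1852]
orientation: [0.0, 0.738, 0.675, 0.0]
wrist_force: [-0.2, 0.0, -2.8]
finger_gap: 0.0405
```

```bash
python3 -c "
from h import *
status()"
```

```text
t 72.47 tcp [0.5921 0.3839 0.1852] phi -5.05 z [ 0.001  0.    -1.   ] F [-0.2  0.  -2.8] gap 0.0405 j [0.46 0.69 0.1  0.98 0.   2.12]
```

Emit:
carry_out(motion=[{"jaw": -1, "tx": 0, "ty": 0, "tz": 0.2, "wx": 0, "wy": 0, "wz": 0}, {"jaw": -1, "tx": 0, "ty": 0, "tz": 0.1, "wx": 0, "wy": 0, "wz": 0}, {"jaw": -1, "tx": 0, "ty": 0, "tz": 0, "wx": 0, "wy": 0, "wz": 0}])

```text
clock: 72.85
tcp_pos: [0.5921, 0.384, 0.1846]
orientation: [0.0, 0.738, 0.675, 0.001]
wrist_force: [-4.0, -2.5, 10.4]
finger_gap: 0.0402
```

```bash
python3 -c "
from h import *
status()"
```

```text
t 72.85 tcp [0.5921 0.384  0.1846] phi -5.05 z [ 0.002  0.001 -1.   ] F [-4.  -2.5 10.4] gap 0.0402 j [0.46 0.69 0.1  0.98 0.   2.12]
```

Emit:
carry_out(motion=[{"jaw": 1, "tx": 0, "ty": 0, "tz": -0.1, "wx": 0, "wy": 0, "wz": 0}, {"jaw": 1, "tx": 0, "ty": 0, "tz": 0, "wx": 0, "wy": 0, "wz": 0}, {"jaw": 1, "tx": 0, "ty": 0, "tz": 0, "wx": 0, "wy": 0, "wz": 0}, {"jaw": 1, "tx": 0, "ty": 0, "tz": 0, "wx": 0, "wy": 0, "wz": 0}, {"jaw": 1, "tx": 0, "ty": 0, "tz": -4, "wx": 0, "wy": 0, "wz": 0}, {"jaw": 1, "tx": 0, "ty": 0, "tz": -5, "wx": 0, "wy": 0, "wz": 0}, {"jaw": 1, "tx": 0, "ty": 0, "tz": -5, "wx": 0, "wy": 0, "wz": 0}, {"jaw": 1, "tx": 0, "ty": 0, "tz": -5, "wx": 0, "wy": 0, "wz": 0}, {"jaw": 1, "tx": 0, "ty": 0, "tz": -2.5, "wx": 0, "wy": 0, "wz": -4.3}, {"jaw": 1, "tx": 0, "ty": 0, "tz": 0, "wx": 0, "wy": 0, "wz": -4.3}, {"jaw": 1, "tx": 0, "ty": 0, "tz": 0, "wx": 0, "wy": 0, "wz": 0}])

```text
clock: 74.22
tcp_pos: [0.5919, 0.3839, 0.3978]
orientation: [0.0, 0.685, 0.728, 0.0]
wrist_force: [-1.3, -0.0, -0.2]
finger_gap: 0.0854
```

```bash
python3 - <<'E'
from h import *
status();cv2.imwrite('pics/w38.png',eyes.read_camera('wrist'));goto((.5595,-.2055),.40,3.55)
E
```

```text
t 74.22 tcp [0.5919 0.3839 0.3978] phi 3.5 z [ 0.  0. -1.] F [-1.3 -0.  -0.2] gap 0.0854 j [0.46 0.59 0.45 1.44 0.   1.97]
goto: wz -0.1 then tx -58.62 ty -6.88 tz -0.28
```

View pics/w38.png

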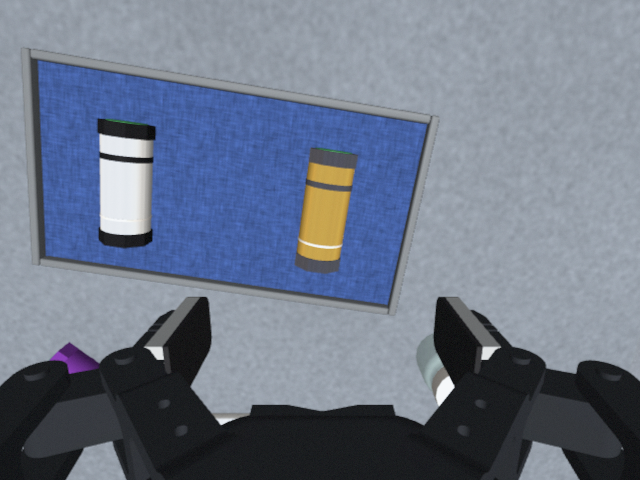

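Emit:
carry_out(motion=[{"jaw": 1, "tx": -4.9, "ty": -0.6, "tz": 0, "wx": 0, "wy": 0, "wz": 0}, {"jaw": 1, "tx": -4.9, "ty": -0.6, "tz": 0, "wx": 0, "wy": 0, "wz": 0}, {"jaw": 1, "tx": -4.9, "ty": -0.6, "tz": 0, "wx": 0, "wy": 0, "wz": 0}, {"jaw": 1, "tx": -4.9, "ty": -0.6, "tz": 0, "wx": 0, "wy": 0, "wz": 0}, {"jaw": 1, "tx": -4.9, "ty": -0.6, "tz": 0, "wx": 0, "wy": 0, "wz": 0}, {"jaw": 1, "tx": -4.9, "ty": -0.6, "tz": 0, "wx": 0, "wy": 0, "wz": 0}, {"jaw": 1, "tx": -4.9, "ty": -0.6, "tz": 0, "wx": 0, "wy": 0, "wz": 0}, {"jaw": 1, "tx": -4.9, "ty": -0.6, "tz": 0, "wx": 0, "wy": 0, "wz": 0}, {"jaw": 1, "tx": -4.9, "ty": -0.6, "tz": 0, "wx": 0, "wy": 0, "wz": 0}, {"jaw": 1, "tx": -4.9, "ty": -0.5, "tz": 0, "wx": 0, "wy": 0, "wz": 0}, {"jaw": 1, "tx": -4.8, "ty": -0.5, "tz": 0, "wx": 0, "wy": 0, "wz": 0}, {"jaw": 1, "tx": -4.8, "ty": -0.5, "tz": 0, "wx": 0, "wy": 0, "wz": 0}, {"jaw": 1, "tx": 0, "ty": 0, "tz": 0, "wx": 0, "wy": 0, "wz": 0}, {"jaw": 1, "tx": 0, "ty": 0, "tz": 0, "wx": 0, "wy": 0, "wz": 0}])

```text
clock: 76.03
tcp_pos: [0.559, -0.2052, 0.3968]
orientation: [-0.001, 0.685, 0.728, -0.0]
wrist_force: [-0.2, 0.6, 0.9]
finger_gap: 0.0855
```

```bash
python3 - <<'E'
from h import *
status();cv2.imwrite('pics/w39.png',eyes.read_camera('wrist'));goto((.5595,-.2055),.222,3.55)
E
```

```text
t 76.03 tcp [ 0.559  -0.2052  0.3968] phi 3.47 z [-0.001  0.001 -1.   ] F [-0.2  0.6  0.9] gap 0.0855 j [-0.49  0.36  0.09  1.3   0.    1.02]
goto: wz -0.0 then tx -0.09 ty 0.03 tz 17.51
```

View pics/w39.png

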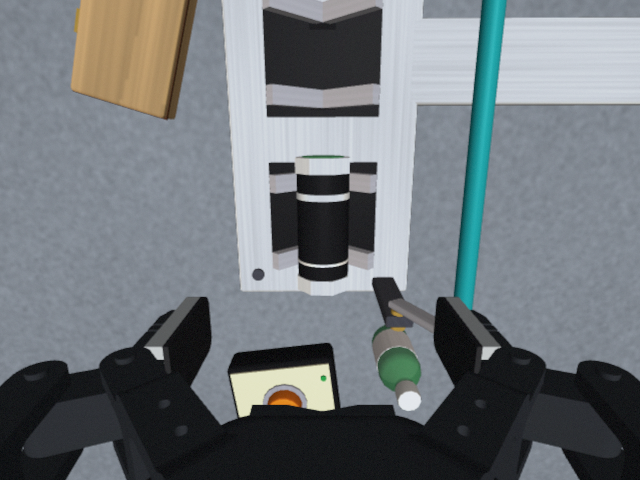

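Emit:
carry_out(motion=[{"jaw": 1, "tx": -0.1, "ty": 0, "tz": 4, "wx": 0, "wy": 0, "wz": 0}, {"jaw": 1, "tx": 0, "ty": 0, "tz": 5, "wx": 0, "wy": 0, "wz": 0}, {"jaw": 1, "tx": 0, "ty": 0, "tz": 4.5, "wx": 0, "wy": 0, "wz": 0}, {"jaw": 1, "tx": 0, "ty": 0, "tz": 2.5, "wx": 0, "wy": 0, "wz": 0}, {"jaw": 1, "tx": 0, "ty": 0, "tz": 1.4, "wx": 0, "wy": 0, "wz": 0}, {"jaw": 1, "tx": 0, "ty": 0, "tz": 0, "wx": 0, "wy": 0, "wz": 0}, {"jaw": -1, "tx": 0, "ty": 0, "tz": 0, "wx": 0, "wy": 0, "wz": 0}, {"jaw": -1, "tx": 0, "ty": 0, "tz": 0, "wx": 0, "wy": 0, "wz": 0}, {"jaw": -1, "tx": 0, "ty": 0, "tz": 0, "wx": 0, "wy": 0, "wz": 0}, {"jaw": -1, "tx": 0, "ty": 0, "tz": 0, "wx": 0, "wy": 0, "wz": 0}, {"jaw": -1, "tx": 0, "ty": 0, "tz": 0, "wx": 0, "wy": 0, "wz": 0}, {"jaw": -1, "tx": 0, "ty": 0, "tz": -3, "wx": 0, "wy": 0, "wz": 0}, {"jaw": -1, "tx": 0, "ty": 0, "tz": -4, "wx": 0, "wy": 0, "wz": 0}, {"jaw": -1, "tx": 0, "ty": 0, "tz": -4, "wx": 0, "wy": 0, "wz": 0}, {"jaw": -1, "tx": 0, "ty": 0, "tz": 0, "wx": 0, "wy": 0, "wz": 4.3}, {"jaw": -1, "tx": 0, "ty": 0, "tz": 0, "wx": 0, "wy": 0, "wz": 4.3}, {"jaw": -1, "tx": 0, "ty": 0, "tz": 0, "wx": 0, "wy": 0, "wz": 0}], force=60)

```text
clock: 78.2
tcp_pos: [0.5591, -0.2063, 0.3336]
orientation: [-0.0, 0.737, 0.675, 0.0]
wrist_force: [-0.7, -0.4, -3.3]
finger_gap: 0.0401
```

```bash
python3 - <<'E'
from h import *
status();goto((.50,.391),.28,-5)
E
```

```text
t 78.2 tcp [ 0.5591 -0.2063  0.3336] phi -5.02 z [-0.  0. -1.] F [-0.7 -0.4 -3.3] gap 0.0401 j [-0.49  0.38 -0.03  1.16  0.    1.17]
goto: wz -0.0 then tx 58.99 ty -11.10 tz 5.36
```

Emit:
carry_out(motion=[{"jaw": -1, "tx": 4.9, "ty": -0.9, "tz": 0, "wx": 0, "wy": 0, "wz": 0}, {"jaw": -1, "tx": 4.9, "ty": -0.9, "tz": 0, "wx": 0, "wy": 0, "wz": 0}, {"jaw": -1, "tx": 4.9, "ty": -0.9, "tz": 0, "wx": 0, "wy": 0, "wz": 0}, {"jaw": -1, "tx": 4.9, "ty": -0.9, "tz": 0, "wx": 0, "wy": 0, "wz": 0}, {"jaw": -1, "tx": 4.9, "ty": -0.9, "tz": 0, "wx": 0, "wy": 0, "wz": 0}, {"jaw": -1, "tx": 4.9, "ty": -0.9, "tz": 0, "wx": 0, "wy": 0, "wz": 0}, {"jaw": -1, "tx": 4.9, "ty": -0.9, "tz": 0, "wx": 0, "wy": 0, "wz": 0}, {"jaw": -1, "tx": 4.9, "ty": -0.9, "tz": 0, "wx": 0, "wy": 0, "wz": 0}, {"jaw": -1, "tx": 4.9, "ty": -0.9, "tz": 0, "wx": 0, "wy": 0, "wz": 0}, {"jaw": -1, "tx": 4.9, "ty": -1, "tz": 0, "wx": 0, "wy": 0, "wz": 0}, {"jaw": -1, "tx": 5, "ty": -1, "tz": 0, "wx": 0, "wy": 0, "wz": 0}, {"jaw": -1, "tx": 5, "ty": -1, "tz": 0, "wx": 0, "wy": 0, "wz": 0}, {"jaw": -1, "tx": 0, "ty": 0, "tz": 0, "wx": 0, "wy": 0, "wz": 0}, {"jaw": -1, "tx": 0, "ty": 0, "tz": 0, "wx": 0, "wy": 0, "wz": 0}], force=60)

```text
clock: 79.95
tcp_pos: [0.5005, 0.3911, 0.3331]
orientation: [0.0, 0.737, 0.676, -0.001]
wrist_force: [-0.3, 0.1, -3.8]
finger_gap: 0.0403
```

```bash
python3 - <<'E'
from h import *
status();goto((.50,.391),.185,-5);cv2.imwrite('pics/w40.png',eyes.read_camera('wrist'))
E
```

```text
t 79.95 tcp [0.5005 0.3911 0.3331] phi -4.96 z [-0.001 -0.001 -1.   ] F [-0.3  0.1 -3.8] gap 0.0403 j [ 0.54  0.46  0.08  1.2  -0.    2.19]
goto: wz 0.0 then tx -0.02 ty -0.04 tz 14.81
```

View pics/w40.png

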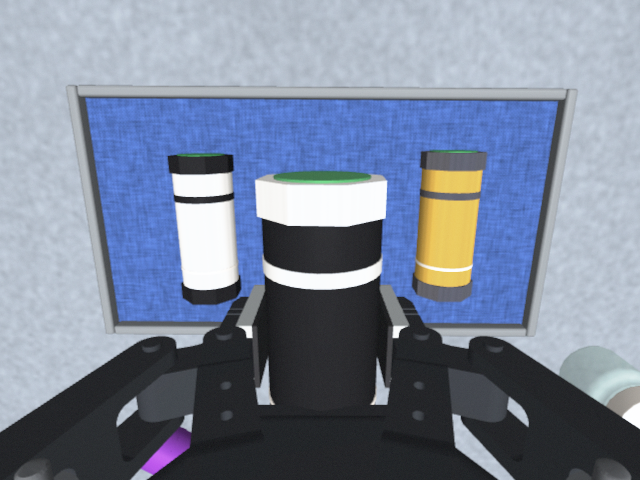

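Emit:
carry_out(motion=[{"jaw": -1, "tx": 0, "ty": 0, "tz": 4, "wx": 0, "wy": 0, "wz": 0}, {"jaw": -1, "tx": 0, "ty": 0, "tz": 4, "wx": 0, "wy": 0, "wz": 0}, {"jaw": -1, "tx": 0, "ty": 0, "tz": 3, "wx": 0, "wy": 0, "wz": 0}, {"jaw": -1, "tx": 0, "ty": 0, "tz": 2, "wx": 0, "wy": 0, "wz": 0}, {"jaw": -1, "tx": 0, "ty": 0, "tz": 1, "wx": 0, "wy": 0, "wz": 0}, {"jaw": -1, "tx": 0, "ty": 0, "tz": 0.6, "wx": 0, "wy": 0, "wz": 0}, {"jaw": -1, "tx": 0, "ty": 0, "tz": 0.2, "wx": 0, "wy": 0, "wz": 0}, {"jaw": -1, "tx": 0, "ty": 0, "tz": 0, "wx": 0, "wy": 0, "wz": 0}])

```text
clock: 81.0
tcp_pos: [0.5011, 0.3913, 0.1864]
orientation: [0.0, 0.738, 0.675, 0.001]
wrist_force: [0.3, -0.6, -2.8]
finger_gap: 0.0402
```

```bash
python3 -c "
from h import *
status()"
```

```text
t 81.0 tcp [0.5011 0.3913 0.1864] phi -5.05 z [ 0.001  0.001 -1.   ] F [ 0.3 -0.6 -2.8] gap 0.0402 j [ 0.54  0.57 -0.12  0.88  0.    2.2 ]
```

Emit:
carry_out(motion=[{"jaw": -1, "tx": 0, "ty": 0, "tz": 0.2, "wx": 0, "wy": 0, "wz": 0}, {"jaw": -1, "tx": 0, "ty": 0, "tz": 0.1, "wx": 0, "wy": 0, "wz": 0}, {"jaw": -1, "tx": 0, "ty": 0, "tz": 0.1, "wx": 0, "wy": 0, "wz": 0}, {"jaw": -1, "tx": 0, "ty": 0, "tz": 0, "wx": 0, "wy": 0, "wz": 0}])

```text
clock: 81.5
tcp_pos: [0.501, 0.3915, 0.1847]
orientation: [0.0, 0.737, 0.675, 0.001]
wrist_force: [-4.1, -2.7, 11.6]
finger_gap: 0.0403
```

```bash
python3 -c "
from h import *
status()"
```

```text
t 81.5 tcp [0.501  0.3915 0.1847] phi -5.04 z [ 0.003  0.001 -1.   ] F [-4.1 -2.7 11.6] gap 0.0403 j [ 0.54  0.57 -0.12  0.88 -0.    2.2 ]
```

Emit:
carry_out(motion=[{"jaw": 1, "tx": 0, "ty": 0, "tz": -0.1, "wx": 0, "wy": 0, "wz": 0}, {"jaw": 1, "tx": 0, "ty": 0, "tz": 0, "wx": 0, "wy": 0, "wz": 0}, {"jaw": 1, "tx": 0, "ty": 0, "tz": 0, "wx": 0, "wy": 0, "wz": 0}, {"jaw": 1, "tx": 0, "ty": 0, "tz": 0, "wx": 0, "wy": 0, "wz": 0}, {"jaw": 1, "tx": 0, "ty": 0, "tz": -4, "wx": 0, "wy": 0, "wz": 0}, {"jaw": 1, "tx": 0, "ty": 0, "tz": -5, "wx": 0, "wy": 0, "wz": 0}, {"jaw": 1, "tx": 0, "ty": 0, "tz": -5, "wx": 0, "wy": 0, "wz": 0}, {"jaw": 1, "tx": 0, "ty": 0, "tz": -5, "wx": 0, "wy": 0, "wz": 0}, {"jaw": 1, "tx": 0, "ty": 0, "tz": -2.5, "wx": 0, "wy": 0, "wz": 0}, {"jaw": 1, "tx": 0, "ty": 0, "tz": 0, "wx": 0, "wy": 0, "wz": 0}, {"jaw": 1, "tx": 0, "ty": 0, "tz": 0, "wx": 0, "wy": 0, "wz": 0}])

```text
clock: 82.88
tcp_pos: [0.5006, 0.391, 0.3962]
orientation: [-0.0, 0.738, 0.675, -0.001]
wrist_force: [-0.3, -0.2, -1.4]
finger_gap: 0.0856
```

```bash
python3 - <<'E'
from h import *
status();cv2.imwrite('pics/w41.png',eyes.read_camera('wrist'));cv2.imwrite('pics/s41.png',eyes.read_camera('scene'))
E
```

```text
t 82.88 tcp [0.5006 0.391  0.3962] phi -5.05 z [-0.001 -0.001 -1.   ] F [-0.3 -0.2 -1.4] gap 0.0856 j [0.54 0.44 0.21 1.34 0.   2.2 ]
```

View pics/w41.png

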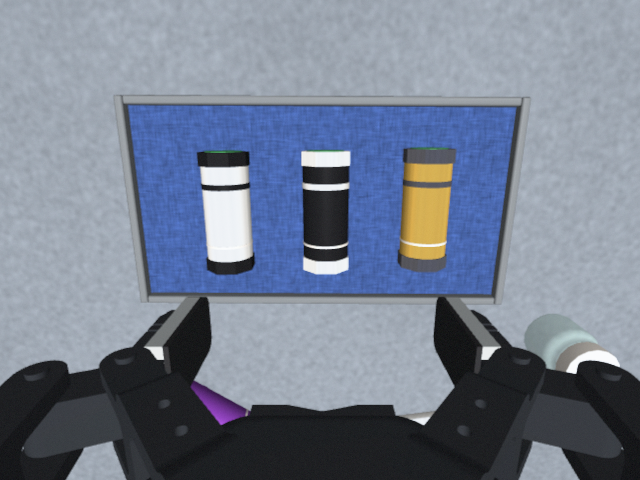

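View pics/s41.png

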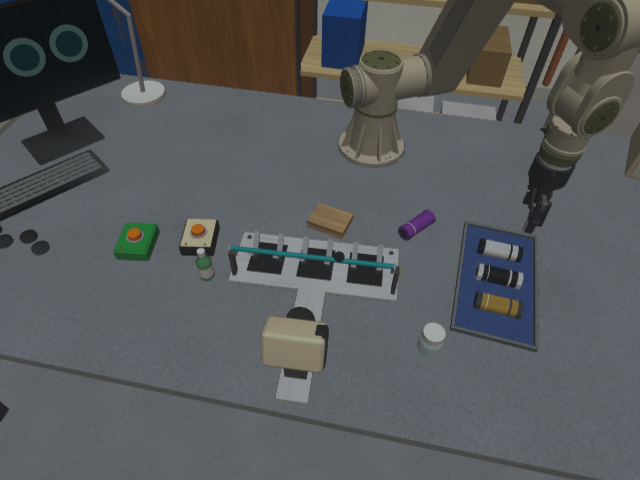

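The three barrels lie flat and parallel in the tray, at (228,212), (326,212) and (428,210). The strap is back and the bystanders look unmoved, so I am handing in.

```bash
python3 -c "
from h import *
env.hand_in();status()"
```

```text
the job is handed in; nothing more can be done
the job is handed in; nothing more can be done
```

The job is done and handed in at about 83 s of the 210 s allowed.

- **Barrels in:** all three barrels were present. I laid black in the right rest, brass in the middle and aluminium in the left, then swung the strap over until it lay on them.
- **Key:** I pressed the orange key on the cream and black box to its first click and held it there about a second at 4–6 N. While I felt for the click the force touched 8.9 N for a moment, just under the 9 N second stage. I then pressed it fully down, 12 mm at about 17 N, with the strap on the barrels, and let go.
- **Strap back:** this did not go cleanly. The knob came out of the grip twice while I was lifting, and both times the strap fell back onto the barrels, which stayed seated. A slower lift with a lighter grip and one re-grasp got it back to about 2.06 rad, where it stayed.
- **Barrels out:** all three went back into the tray.

The last pictures show the barrels flat and side by side in the tray and the strap leaning back. By eye, the bottle, slide box and jar are where they started, and the robot touches nothing. No final check failed. I had no readout of the key travel, so the click and full press are judged from tool height and force.

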